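Collect the polished serving spoons from the cutlery polisher into the lidded pan

TASK

The cutlery polisher has finished: take the lid off the shallow steel pan by its knob and set it down flat on the table, knob up. Then collect the two round-bowled serving spoons from the polisher's catch tray, reaching in under the clear guard, and lay them lengthwise side by side on the bottom of the pan bowls up, with both handles at the same end. Lay things down rather than dropping them, leave the flat turner where it lies in the tray, and the mug, bowl, cup and bottle where they stand.

Things in the scene. Friction and masses are not known exactly. Their poses are not given: they have to be found in the camera images.
- polisher: Fixed steel cutlery polisher at the robot's left, a cabinet 420 mm wide, 430 mm tall, with a catch tray at its foot and a clear guard over the tray. Origin: on the table under the middle of the guard's front edge; x points level into the machine (about +y of the world), y along its front, z up. Cabinet front at x = 190 mm.
- tray_floor (a point): Centre of the catch tray's floor, 8 mm above the table. The tray is 270 mm (polisher x) by 300 mm (y), walls 4 mm, rim 38 mm above the table. Three pieces lie in it side by side, about 88 mm apart, pointing in or out of the machine, their middles 45 to 65 mm behind the guard's front edge. Axes as the polisher.
- guard_edge (a point): Middle of the underside of the guard's front edge, 230 mm above the table. The clear guard, 330 mm wide, runs from here to the cabinet, 190 mm further in, where its underside is 265 mm up; it is open below. A tool pointing straight down does not fit at the pieces' middles, one leaning back out of the machine by about 35 degrees does.
- spoon_a: Steel serving spoon in the catch tray, 200 mm long, about 110 g: bar handle 14 mm thick, round bowl 62 mm across, 18 mm deep, flat bottom. Origin: ground line under mid-length; x from handle end (-100 mm) to bowl end (+100), z up. Rests on bowl and handle end; balances near the middle. At the start its bowl points into the machine.
- spoon_a_grip (a point): Spoon A: middle of its handle bar, on the bar's axis, 22 mm above the spoon's ground line; the bowed bar runs level for 20 mm either way and is gripped across here. Axes as the spoon.
- spoon_a_bowl (a point): Spoon A: centre of the bowl's mouth, 69 mm from the origin along x. Axes as the spoon.
- spoon_b: Steel serving spoon in the catch tray, 200 mm long, about 110 g: bar handle 14 mm thick, round bowl 62 mm across, 18 mm deep, flat bottom. Origin: ground line under mid-length; x from handle end (-100 mm) to bowl end (+100), z up. Rests on bowl and handle end; balances near the middle. At the start its bowl points out of the machine.
- spoon_b_grip (a point): Spoon B: middle of its handle bar, on the bar's axis, 22 mm above the spoon's ground line; the bowed bar runs level for 20 mm either way and is gripped across here. Axes as the spoon.
- spoon_b_bowl (a point): Spoon B: centre of the bowl's mouth, 69 mm from the origin along x. Axes as the spoon.
- turner: Flat slotted turner, steel, 200 mm long, same handle as the spoons but a flat blade 68 x 60 mm at its +x end (into the machine) instead of a bowl; it lies in the tray with the spoons and stays there. Origin on the ground line under the middle of its length.
- pan: Shallow open steel pan for serving cutlery, loose, 0.9 kg, standing on the table in front of the robot. Rim 330 x 200 mm, 42 mm high; inside 302 x 176 mm, the inner floor 4 mm above the table. Origin: centre of its underside; x along its length, z up. Covered by the lid at the start.
- lid: Loose flat steel lid of the pan, 334 x 204 mm, about 0.35 kg, with a low skirt (8 mm high, 292 x 166 mm outside) that drops into the pan and a black round knob in the middle. Origin: centre of the skirt's underside, 34 mm above the pan's origin when closed; x along its length, z up. Plate top 12 mm, knob top 47 mm above the origin.
- lid_knob (a point): Centre of the lid's black knob at the height to grip, 36 mm above the lid's origin, 24 mm above its plate; the knob is 32 mm across, 26 mm tall. The table to the right (-y) of the pan is clear up to y = -0.51 m for x = 0.25 to 0.73 m: there is room for the lid beside the pan and parallel to it, 225 mm centre to centre.
- mug: White mug, 80 mm across and 92 mm tall with a handle, standing beyond the far end of the pan. Origin at its foot. A bystander. Behind it, near the far edge of the table (x above 0.75 m), stand a stack of plates and a tray of mugs, both fixed, under 110 mm tall.
- bowl: White bowl, 104 mm across, 45 mm tall, at the far right beyond the clear stretch of table. Origin at its foot. A bystander.
- cup: White cup without handle, 72 mm across, 60 mm tall, at the far right beyond the clear stretch of table. Origin at its foot. A bystander.
- rinse_aid: White bottle with a blue cap, 72 mm across, 200 mm tall, at the back. Origin at its foot. A bystander.

How it is judged:
By the outcome, as a careful person would: the job done as asked, in the order asked, and still so for the second after the job is handed in, with the robot touching nothing.
It also fails if it takes over 69 s, if anything falls off the work surface, if the arm or the gripper's body presses on something with over 40 N, if the wrist force passes 120 N, or if a joint passes its speed limit or range.

ROBOT

A 7-joint arm with a two-finger parallel gripper is mounted at the origin on the work surface. World frame = base frame: x ahead of the robot, y to its left, z up, the work surface at z = 0. Lengths are in mm, angles in rad, forces in N, time in s.
With the tool pointing down it reaches from about 400 to 875 mm from the base axis. Payload 4.4 kg.
Tool frame: the origin (TCP) lies between the finger pads, 19 mm behind the fingertips; this is the grasp point; z points along the fingers, y is the direction in which the jaws open and shut (so a half turn about z gives the same grasp; the last joint's range is limited). The gripper opens to 85 mm and grips with 20 to 120 N. Pads are 22 mm wide; open, the fingers measure 114 mm over their backs; the gripper's body (76 mm by 85 mm) begins 54 mm behind the grasp point. The pads swing forward as they close: fully open they stand 13 mm farther back than shut.
Start: joints at [1.261, 0.628, 0.038, 1.517, -0.027, 0.996, -0.02], TCP at [156.931, -630.785, 250.013] pointing down, gripper open.
Joint ranges: [-3.06, 3.06], [-0.37, 2.12], [-1.25, 1.32], [0.18, 2.47], [-1.1, 4.24], [0.23, 1.98], [-2.94, 2.94]. Speed limits (rad/s): [2.57, 2.57, 3.14, 3.14, 3.14, 3.14, 3.14].

INTERFACE

Orientations are given as [roll, pitch, yaw] about the fixed x, y, z axes, in that order (R = Rz(yaw) Ry(pitch) Rx(roll)).
In Python, from cell import read_state, get_image, calibration, finish_job gives the robot as it stands. The module is installed in compiled form; this text tells all that it offers.
- The arm moves only by the tool apply_moves, never from a script. Its argument "increments" is a list of rows, each an object of numbers: "tx", "ty", "tz": the shift along the world's x, y, z in m; "rx", "ry", "rz": the turn, a rotation vector about the world's x, y, z in units of 5 degrees (1.0 is 5 degrees); "claw": the finger opening in m, from 0 to 0.0854. In form: [{"tx": .., "ty": .., "tz": .., "rx": .., "ry": .., "rz": .., "claw": ..}, ...]. A call has 1 to 12 rows; each row is the pose to reach, as a shift and turn from the pose commanded when the call began; what a row does not reach only later rows make up. A row lasts 1/10 s, in which the tool goes at most 50 mm and 8.59 degrees, less where a joint would pass 70% of its speed; a pose out of reach is approached as far as the arm can. A call with a gripper value outside its range is refused whole. The fingers move at their own pace and stop on an object; the grip force is fixed at half the most. Time passes only in rows, so rows that repeat a pose let the fingers close. It gives the time, the measured TCP pose, the force and the opening at its end, in the units of the state.
- read_state(): the state, without advancing time (a new reading comes with each control period).
- get_image(name): name is "scene" or "top" or "wrist"; returns the picture (480x640x3 uint8, red, green, blue); there is no depth.
- calibration(name): a dict with "camera_matrix" (3x3 intrinsics, pixels), "origin" and "attitude" of the camera in the world. Camera axes: x right, y up, looking along -z (the intrinsics and any distortion apply to the point x, -y, -z); pixel columns grow to the right and rows downward; lengths in mm; the calibration is good to about 2 mm. A picture is of the moment at which its call begins: read the wrist's pose just before it. calibration takes no time and is no camera call; for the wrist camera it gives the pose at the moment of the call.
- finish_job(): hands the job in, once; it reports no verdict.
The state is a dict: "clock": time; "qpos": joint angles; "qd": joint speeds; "tau": joint torques, N m; "eef_pos": TCP position; "tool_rot": TCP orientation; "force": force on the tool from outside, world axes, zero at the start; "torque": the same for the moment, N m; "width": finger opening in mm.
Only numpy, scipy, OpenCV 4.12 (cv2) and the standard library are available. Lean on these libraries where they do the work, as an engineer would, in place of code of your own. Each camera call takes 0.05 s, during which the arm holds its last target. There are 200 camera calls.

## Working session

There is one attempt and no reset: what is moved stays moved. The work goes in short steps, Python scripts to look and compute and a tool call to move; the robot and the scene stay as the last step left them, time stands still between calls to the robot, and variables do not carry over. Pictures are saved under pics/ and viewed, about 8 in all and at most 12, crops included, and the job is handed in when it is done.

Besides the shell and the picture viewer there is one more tool, called after ">>>" by a JSON object that holds its "method" and its "body". apply_moves: Moves the arm, as the interface text tells. Its arguments: {"type":"object","properties":{"increments":{"type":"array"}},"required":["increments"]}

```bash
mkdir -p pics; cat > h.py <<'E'
import numpy as np,cv2
from cell import *
from scipy.spatial.transform import Rotation as R
def cam(n):
    c=calibration(n); return c
def ray(c,u,v):
    K=np.array(c["camera_matrix"],float); d=np.linalg.solve(K,[u,v,1.]); d=d*[1,-1,-1]
    A=np.array(c["attitude"],float)
    M=A if A.shape==(3,3) else (R.from_euler('xyz',A).as_matrix() if A.size==3 else None)
    return np.array(c["origin"],float),M@d
def at(c,u,v,z):
    o,d=ray(c,u,v); return o+d*(z-o[2])/d[2]
def proj(c,p):
    K=np.array(c["camera_matrix"],float);A=np.array(c["attitude"],float)
    M=A if A.shape==(3,3) else R.from_euler('xyz',A).as_matrix()
    q=M.T@(np.array(p,float)-np.array(c["origin"],float)); q=K@(q*[1,-1,-1]); return q[:2]/q[2]
def save(n,f,box=None,s=1):
    im=get_image(n)[:,:,::-1]; cv2.imwrite('pics/raw_'+f,im)
    if box: im=im[box[1]:box[3],box[0]:box[2]]
    cv2.imwrite('pics/'+f,cv2.resize(im,None,fx=s,fy=s,interpolation=cv2.INTER_CUBIC))
E
python3 - <<'E'
from h import *
for n in("scene","top","wrist"):print(n,calibration(n))
print(read_state())
save("top","top0.png");save("scene","scene0.png")
E
```

```text
scene {'camera_matrix': array([[527.1980371 ,   0.        , 309.70007466],
       [  0.        , 527.1980371 , 243.99423124],
       [  0.        ,   0.        ,   1.        ]]), 'origin': array([1305.30662759, -730.35311211, 1284.8123269 ]), 'attitude': array([ 0.67581327, -0.00702324,  0.89142739])}
top {'camera_matrix': array([[506.13136455,   0.        , 325.14056129],
       [  0.        , 506.13136455, 245.05706443],
       [  0.        ,   0.        ,   1.        ]]), 'origin': array([ 363.8660106 , -124.02470302, 1567.49252231]), 'attitude': array([ 0.16952808, -0.02276303, -1.59322429])}
wrist {'camera_matrix': array([[422.66789925,   0.        , 321.13462787],
       [  0.        , 422.66789925, 244.53494615],
       [  0.        ,   0.        ,   1.        ]]), 'origin': array([ 221.96583335, -614.83475646,  372.38740291]), 'attitude': array([-0.26809773,  0.00199242, -1.32590565])}
{'clock': 0.0, 'qpos': array([ 1.26117125,  0.62935262,  0.03844576,  1.51839806, -0.02701301,
        0.99627228, -0.01998489]), 'qd': array([ 0.00050551, -0.00162671, -0.00039516,  0.00112394,  0.00014589,
        0.00035994,  0.0003778 ]), 'tau': array([-2.15667596e-04, -5.63405585e+01,  1.22576125e+00, -1.93445849e+01,
        1.08869458e-02,  1.04131954e-02,  1.08301779e-05]), 'eef_pos': array([ 156.80552182, -630.18649381,  249.07529004]), 'tool_rot': array([-3.13968048e+00,  1.74014229e-05,  2.43829369e-01]), 'force': array([-0.16167157,  0.74623472, -0.56319434]), 'torque': array([-0.0558454 , -0.0512051 , -0.05314064]), 'width': 85.33001226791303}
```

View pics/top0.png

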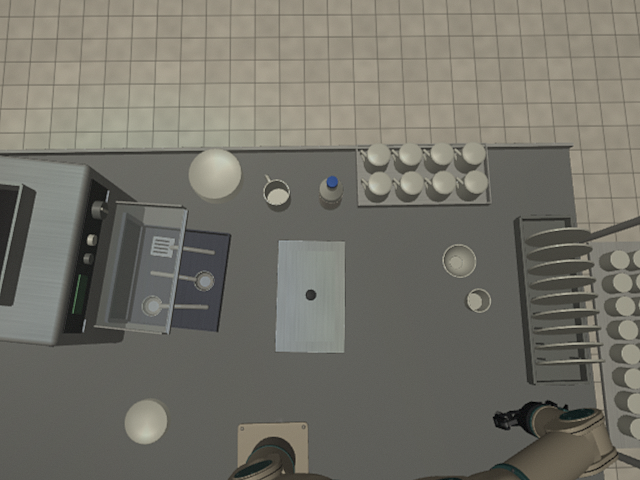

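View pics/scene0.png

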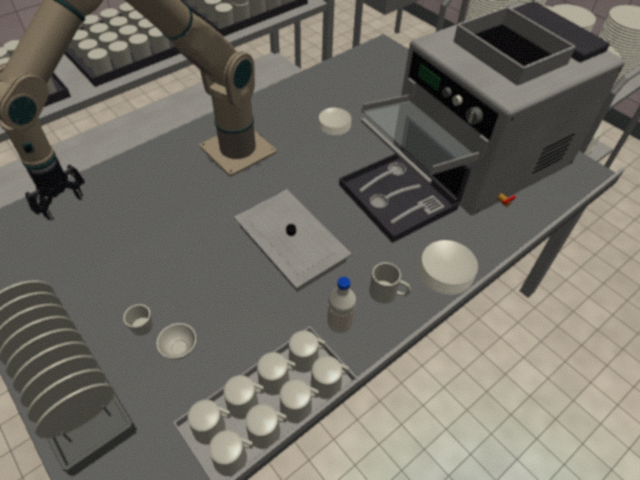

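```bash
python3 - <<'E'
from h import *
a=cv2.imread('pics/raw_top0.png')[225:345,90:240];b=cv2.imread('pics/raw_scene0.png')[145:240,335:475]
a=cv2.resize(a,(600,480),interpolation=cv2.INTER_CUBIC);cv2.imwrite('pics/ca.png',a)
b=cv2.resize(b,(700,475),interpolation=cv2.INTER_CUBIC);cv2.imwrite('pics/cb.png',b)
c=calibration('top');s=calibration('scene')
for p in [(279,240),(345,241),(344,353),(275,351)]:print(at(c,*p,45))
print('knob',at(c,310.5,295,80)); print('knob s',at(s,291,229.5,78))
E
```

```text
[641.95879183 -24.06737498  45.        ]
[ 635.16138538 -225.57472958   45.        ]
[ 299.95104011 -212.88016935   45.        ]
[310.44814212  -9.98149138  45.        ]
knob [ 470.04521573 -117.34731571   80.        ]
knob s [ 479.5291605  -124.63974987   78.        ]
```

View pics/ca.png

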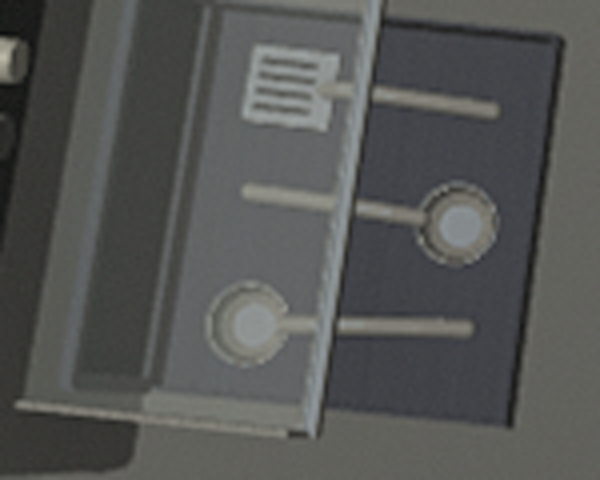

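View pics/cb.png

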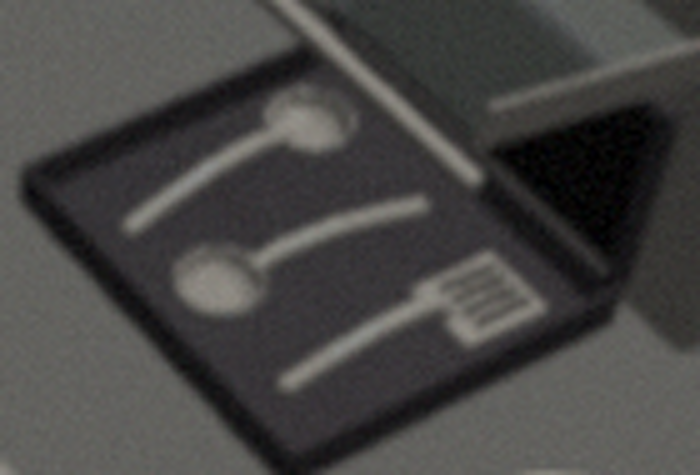

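```bash
cat > m.py <<'E'
from h import *
c=calibration('top');s=calibration('scene')
def blob(f,box,th):
    g=cv2.imread(f,0)[box[1]:box[3],box[0]:box[2]];ys,xs=np.where(g<th);return xs.mean()+box[0],ys.mean()+box[1],len(xs)
kt=blob('pics/raw_top0.png',(298,283,323,308),70);ks=blob('pics/raw_scene0.png',(280,217,303,242),70)
print(kt,ks)
def tri(p,q):
    o1,d1=ray(c,*p);o2,d2=ray(s,*q)
    A=np.stack([d1,-d2],1);t=np.linalg.lstsq(A,o2-o1,rcond=None)[0];a=o1+t[0]*d1;b=o2+t[1]*d2;return (a+b)/2,np.linalg.norm(a-b)
print('knob',at(c,*kt[:2],70),at(s,*ks[:2],70),tri(kt[:2],ks[:2]))
for n,p,q,z in [('Abowl',(152,306),(397.2,168.6),24),('Aend',(208.25,307),(361,191),15),('Bbowl',(204.25,280.75),(378.6,201),24),('Bend',(151.25,272.5),(420.6,185.8),15)]:
    print(n,at(c,*p,z),at(s,*q,z),tri(p,q))
E
python3 m.py
```

```text
(np.float64(310.3855421686747), np.float64(294.5301204819277), 83) (np.float64(290.69072164948454), np.float64(229.55670103092783), 97)
knob [ 472.14933023 -116.98912877   70.        ] [ 473.65056726 -121.49114945   70.        ] (array([ 471.63317284, -118.1975991 ,   65.94123466]), np.float64(2.938206660591635))
Abowl [450.94322057 360.11027743  24.        ] [453.03480629 359.42620719  24.        ] (array([451.28108128, 361.15364512,  21.60418487]), np.float64(0.6831060998936869))
Aend [444.82695098 193.52311044  15.        ] [448.82405423 194.45858459  15.        ] (array([445.88862736, 195.4779173 ,  11.64737336]), np.float64(3.038063496284596))
Bbowl [523.99368261 205.08051758  24.        ] [524.81267129 202.21676313  24.        ] (array([523.7104479 , 204.84745889,  21.59586376]), np.float64(1.78469066065571))
Bend [553.50228022 368.76193537  15.        ] [556.75165302 369.49296156  15.        ] (array([554.60097196, 370.69619526,  12.17404885]), np.float64(2.4368753090595714))
```

>>> {"method": "apply_moves", "body": {"increments": [{"tx": 0.158,"ty": 0.256,"tz": -0.04,"rz": 7.6,"claw": 0.07},{"tx": 0.158,"ty": 0.256,"tz": -0.04,"rz": 7.6,"claw": 0.07},{"tx": 0.158,"ty": 0.256,"tz": -0.04,"rz": 7.6,"claw": 0.07},{"tx": 0.158,"ty": 0.256,"tz": -0.04,"rz": 7.6,"claw": 0.07},{"tx": 0.158,"ty": 0.256,"tz": -0.04,"rz": 7.6,"claw": 0.07},{"tx": 0.315,"ty": 0.512,"tz": -0.1,"rz": 15.2,"claw": 0.07},{"tx": 0.315,"ty": 0.512,"tz": -0.1,"rz": 15.2,"claw": 0.07},{"tx": 0.315,"ty": 0.512,"tz": -0.1,"rz": 15.2,"claw": 0.07},{"tx": 0.315,"ty": 0.512,"tz": -0.1,"rz": 15.2,"claw": 0.07},{"tx": 0.315,"ty": 0.512,"tz": -0.1,"rz": 15.2,"claw": 0.07},{"tx": 0.315,"ty": 0.512,"tz": -0.1,"rz": 15.2,"claw": 0.07},{"tx": 0.315,"ty": 0.512,"tz": -0.1,"rz": 15.2,"claw": 0.07}]}}

```text
$.increments[0]: bad value
```

>>> {"method": "apply_moves", "body": {"increments": [{"tx": 0.158,"ty": 0.256,"tz": -0.04,"rx": 0,"ry": 0,"rz": 7.6,"claw": 0.07},{"tx": 0.158,"ty": 0.256,"tz": -0.04,"rx": 0,"ry": 0,"rz": 7.6,"claw": 0.07},{"tx": 0.158,"ty": 0.256,"tz": -0.04,"rx": 0,"ry": 0,"rz": 7.6,"claw": 0.07},{"tx": 0.158,"ty": 0.256,"tz": -0.04,"rx": 0,"ry": 0,"rz": 7.6,"claw": 0.07},{"tx": 0.158,"ty": 0.256,"tz": -0.04,"rx": 0,"ry": 0,"rz": 7.6,"claw": 0.07},{"tx": 0.315,"ty": 0.512,"tz": -0.1,"rx": 0,"ry": 0,"rz": 15.2,"claw": 0.07},{"tx": 0.315,"ty": 0.512,"tz": -0.1,"rx": 0,"ry": 0,"rz": 15.2,"claw": 0.07},{"tx": 0.315,"ty": 0.512,"tz": -0.1,"rx": 0,"ry": 0,"rz": 15.2,"claw": 0.07},{"tx": 0.315,"ty": 0.512,"tz": -0.1,"rx": 0,"ry": 0,"rz": 15.2,"claw": 0.07},{"tx": 0.315,"ty": 0.512,"tz": -0.1,"rx": 0,"ry": 0,"rz": 15.2,"claw": 0.07},{"tx": 0.315,"ty": 0.512,"tz": -0.1,"rx": 0,"ry": 0,"rz": 15.2,"claw": 0.07},{"tx": 0.315,"ty": 0.512,"tz": -0.1,"rx": 0,"ry": 0,"rz": 15.2,"claw": 0.07}]}}

```text
clock: 1.3
eef_pos: [467.6, -125.2, 151.3]
tool_rot: [-3.141, -0.0, 1.57]
force: [1.5, -0.5, 0.4]
width: 70.3
```

```bash
python3 - <<'E'
from h import *
st=read_state();c=calibration('wrist');save('wrist','w1.png')
print(st['eef_pos'],st['tool_rot'],c['origin'],c['attitude'])
c2=calibration('wrist');print(c2['origin']);print(read_state()['eef_pos'])
print(proj(c,[472,-118,81]))
t=calibration('top')
for u,v in [(168.75,333),(183.5,207)]:print('guard',at(t,u,v,230))
E
```

```text
[ 467.60320854 -125.23039929  151.28144269] [-3.14137298e+00 -6.20979716e-05  1.56979906e+00] [467.77941448 -58.83632507 274.56383071] [-2.67928116e-01  3.33335910e-04  1.02745796e-04]
[471.6728501  -49.25128017 274.46810232]
[ 473.03786795 -114.80520886  150.73289299]
[330.07400861 256.67407853]
guard [368.9229715  250.08730167 230.        ]
guard [703.39456913 220.38391036 230.        ]
```

View pics/w1.png

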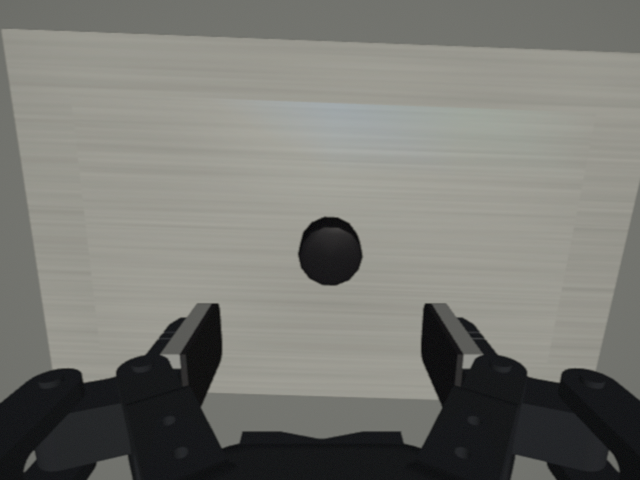

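>>> {"method": "apply_moves", "body": {"increments": [{"tx": 0,"ty": 0.001,"tz": -0.04,"rx": 0,"ry": 0,"rz": 0,"claw": 0.07},{"tx": 0,"ty": 0.001,"tz": -0.07,"rx": 0,"ry": 0,"rz": 0,"claw": 0.07},{"tx": 0,"ty": 0.001,"tz": -0.08,"rx": 0,"ry": 0,"rz": 0,"claw": 0.07},{"tx": 0,"ty": 0.001,"tz": -0.08,"rx": 0,"ry": 0,"rz": 0,"claw": 0.07},{"tx": 0,"ty": 0.001,"tz": -0.08,"rx": 0,"ry": 0,"rz": 0,"claw": 0.02},{"tx": 0,"ty": 0.001,"tz": -0.08,"rx": 0,"ry": 0,"rz": 0,"claw": 0.02},{"tx": 0,"ty": 0.001,"tz": -0.08,"rx": 0,"ry": 0,"rz": 0,"claw": 0.02},{"tx": 0,"ty": 0.001,"tz": -0.08,"rx": 0,"ry": 0,"rz": 0,"claw": 0.02},{"tx": 0,"ty": 0.001,"tz": -0.08,"rx": 0,"ry": 0,"rz": 0,"claw": 0.02},{"tx": 0,"ty": 0.001,"tz": -0.08,"rx": 0,"ry": 0,"rz": 0,"claw": 0.02}]}}

```text
clock: 2.35
eef_pos: [469.1, -126.3, 73.6]
tool_rot: [3.137, 0.001, 1.57]
force: [1.1, 0.2, 6.2]
width: 30.2
```

>>> {"method": "apply_moves", "body": {"increments": [{"tx": 0,"ty": 0,"tz": 0,"rx": 0,"ry": 0,"rz": 0,"claw": 0.02},{"tx": 0,"ty": 0,"tz": 0,"rx": 0,"ry": 0,"rz": 0,"claw": 0.02}]}}

```text
clock: 2.55
eef_pos: [469.0, -126.3, 73.6]
tool_rot: [3.137, 0.001, 1.57]
force: [0.7, 0.6, 5.8]
width: 30.2
```

```bash
python3 - <<'E'
from h import *
s=read_state();print(s)
E
```

```text
{'clock': 2.55, 'qpos': array([ 0.33127682,  0.69899432, -0.18555562,  2.10914774,  0.34661379,
        0.35638606, -0.13835263]), 'qd': array([-0.00112129,  0.00031799, -0.00054175,  0.00033005,  0.00019499,
        0.00070725, -0.00113127]), 'tau': array([ 4.73434792e-02, -4.46368432e+01, -1.32342763e+00, -6.13376275e+00,
        2.74604978e-02,  3.37546337e-01,  3.97858559e-02]), 'eef_pos': array([ 469.04839361, -126.32836484,   73.60842888]), 'tool_rot': array([3.13651924e+00, 7.70642896e-04, 1.56966227e+00]), 'force': array([0.67723975, 0.62565027, 5.75796907]), 'torque': array([-0.00435771, -0.18330451, -0.05958463]), 'width': 30.18677282864596}
```

>>> {"method": "apply_moves", "body": {"increments": [{"tx": 0,"ty": 0,"tz": 0,"rx": 0,"ry": 0,"rz": 0,"claw": 0.05},{"tx": 0,"ty": 0,"tz": 0,"rx": 0,"ry": 0,"rz": 0,"claw": 0.05},{"tx": 0.003,"ty": 0.008,"tz": -0.003,"rx": 0,"ry": 0,"rz": 0,"claw": 0.05},{"tx": 0.003,"ty": 0.008,"tz": -0.003,"rx": 0,"ry": 0,"rz": 0,"claw": 0.05},{"tx": 0.003,"ty": 0.008,"tz": -0.003,"rx": 0,"ry": 0,"rz": 0,"claw": 0.02},{"tx": 0.003,"ty": 0.008,"tz": -0.003,"rx": 0,"ry": 0,"rz": 0,"claw": 0.02},{"tx": 0.003,"ty": 0.008,"tz": -0.003,"rx": 0,"ry": 0,"rz": 0,"claw": 0.02},{"tx": 0.003,"ty": 0.008,"tz": -0.003,"rx": 0,"ry": 0,"rz": 0,"claw": 0.02},{"tx": 0.003,"ty": 0.008,"tz": -0.003,"rx": 0,"ry": 0,"rz": 0,"claw": 0.02}]}}

```text
clock: 3.45
eef_pos: [469.7, -117.5, 68.8]
tool_rot: [-3.141, -0.0, 1.571]
force: [-0.9, 2.4, 3.7]
width: 30.7
```

>>> {"method": "apply_moves", "body": {"increments": [{"tx": 0,"ty": 0,"tz": 0.015,"rx": 0,"ry": 0,"rz": 0,"claw": 0.02},{"tx": 0,"ty": 0,"tz": 0.04,"rx": 0,"ry": 0,"rz": 0,"claw": 0.02},{"tx": 0,"ty": 0,"tz": 0.06,"rx": 0,"ry": 0,"rz": 0,"claw": 0.02},{"tx": -0.001,"ty": -0.025,"tz": 0.06,"rx": 0,"ry": 0,"rz": 0,"claw": 0.02},{"tx": -0.002,"ty": -0.06,"tz": 0.06,"rx": 0,"ry": 0,"rz": 0,"claw": 0.02},{"tx": -0.004,"ty": -0.1,"tz": 0.06,"rx": 0,"ry": 0,"rz": 0,"claw": 0.02},{"tx": -0.005,"ty": -0.14,"tz": 0.06,"rx": 0,"ry": 0,"rz": 0,"claw": 0.02},{"tx": -0.007,"ty": -0.18,"tz": 0.05,"rx": 0,"ry": 0,"rz": 0,"claw": 0.02},{"tx": -0.008,"ty": -0.21,"tz": 0.04,"rx": 0,"ry": 0,"rz": 0,"claw": 0.02},{"tx": -0.009,"ty": -0.225,"tz": 0.03,"rx": 0,"ry": 0,"rz": 0,"claw": 0.02},{"tx": -0.009,"ty": -0.228,"tz": 0.01,"rx": 0,"ry": 0,"rz": 0,"claw": 0.02},{"tx": -0.009,"ty": -0.228,"tz": -0.01,"rx": 0,"ry": 0,"rz": 0,"claw": 0.02}]}}

```text
clock: 4.65
eef_pos: [460.4, -346.5, 57.5]
tool_rot: [-3.141, -0.0, 1.569]
force: [0.5, -0.2, -3.7]
width: 30.7
```

>>> {"method": "apply_moves", "body": {"increments": [{"tx": 0,"ty": 0,"tz": 0,"rx": 0,"ry": 0,"rz": 0,"claw": 0.02},{"tx": 0,"ty": 0,"tz": 0,"rx": 0,"ry": 0,"rz": 0,"claw": 0.02}]}}

```text
clock: 4.85
eef_pos: [460.8, -344.8, 58.3]
tool_rot: [-3.14, -0.001, 1.571]
force: [0.3, -0.3, -3.7]
width: 30.5
```

>>> {"method": "apply_moves", "body": {"increments": [{"tx": 0,"ty": 0,"tz": -0.01,"rx": 0,"ry": 0,"rz": 0,"claw": 0.02},{"tx": 0,"ty": 0,"tz": -0.017,"rx": 0,"ry": 0,"rz": 0,"claw": 0.02},{"tx": 0,"ty": 0,"tz": -0.02,"rx": 0,"ry": 0,"rz": 0,"claw": 0.02},{"tx": 0,"ty": 0,"tz": -0.022,"rx": 0,"ry": 0,"rz": 0,"claw": 0.02},{"tx": 0,"ty": 0,"tz": -0.0235,"rx": 0,"ry": 0,"rz": 0,"claw": 0.02},{"tx": 0,"ty": 0,"tz": -0.0235,"rx": 0,"ry": 0,"rz": 0,"claw": 0.02}]}}

```text
clock: 5.45
eef_pos: [461.0, -345.9, 35.3]
tool_rot: [-3.142, -0.0, 1.57]
force: [0.5, -0.4, -2.7]
width: 30.3
```

>>> {"method": "apply_moves", "body": {"increments": [{"tx": 0,"ty": 0,"tz": -0.001,"rx": 0,"ry": 0,"rz": 0,"claw": 0.02},{"tx": 0,"ty": 0,"tz": -0.001,"rx": 0,"ry": 0,"rz": 0,"claw": 0.06},{"tx": 0,"ty": 0,"tz": -0.001,"rx": 0,"ry": 0,"rz": 0,"claw": 0.06},{"tx": 0,"ty": 0,"tz": -0.001,"rx": 0,"ry": 0,"rz": 0,"claw": 0.06},{"tx": 0,"ty": 0,"tz": 0.03,"rx": 0,"ry": 0,"rz": 0,"claw": 0.06},{"tx": 0,"ty": 0,"tz": 0.08,"rx": 0,"ry": 0,"rz": 0,"claw": 0.06},{"tx": 0,"ty": 0,"tz": 0.13,"rx": 0,"ry": 0,"rz": 0,"claw": 0.06},{"tx": 0,"ty": 0,"tz": 0.18,"rx": 0,"ry": 0,"rz": 0,"claw": 0.06},{"tx": 0,"ty": 0.05,"tz": 0.23,"rx": 0,"ry": 0,"rz": 0,"claw": 0.06},{"tx": 0,"ty": 0.1,"tz": 0.23,"rx": 0,"ry": 0,"rz": 0,"claw": 0.06},{"tx": 0,"ty": 0.15,"tz": 0.23,"rx": 0,"ry": 0,"rz": 0,"claw": 0.06},{"tx": 0,"ty": 0.2,"tz": 0.23,"rx": 0,"ry": 0,"rz": 0,"claw": 0.06}]}}

```text
clock: 6.65
eef_pos: [461.2, -160.3, 266.3]
tool_rot: [3.139, 0.001, 1.569]
force: [1.4, 0.5, -0.3]
width: 59.5
```

>>> {"method": "apply_moves", "body": {"increments": [{"tx": 0,"ty": 0.05,"tz": 0,"rx": 1.2,"ry": 0,"rz": 0,"claw": 0.05},{"tx": 0,"ty": 0.1,"tz": 0,"rx": 2.4,"ry": 0,"rz": 0,"claw": 0.05},{"tx": 0,"ty": 0.15,"tz": -0.01,"rx": 3.6,"ry": 0,"rz": 0,"claw": 0.05},{"tx": 0,"ty": 0.2,"tz": -0.02,"rx": 5,"ry": 0,"rz": 0,"claw": 0.05},{"tx": 0,"ty": 0.24,"tz": -0.03,"rx": 6,"ry": 0,"rz": 0,"claw": 0.05},{"tx": 0,"ty": 0.27,"tz": -0.03,"rx": 7,"ry": 0,"rz": 0,"claw": 0.05},{"tx": 0,"ty": 0.27,"tz": -0.03,"rx": 7,"ry": 0,"rz": 0,"claw": 0.05},{"tx": 0,"ty": 0.27,"tz": -0.03,"rx": 7,"ry": 0,"rz": 0,"claw": 0.05},{"tx": 0,"ty": 0.27,"tz": -0.03,"rx": 7,"ry": 0,"rz": 0,"claw": 0.05},{"tx": 0,"ty": 0.27,"tz": -0.03,"rx": 7,"ry": 0,"rz": 0,"claw": 0.05},{"tx": 0,"ty": 0.27,"tz": -0.03,"rx": 7,"ry": 0,"rz": 0,"claw": 0.05}]}}

```text
clock: 7.75
eef_pos: [461.4, 107.7, 235.4]
tool_rot: [3.141, -0.609, 1.57]
force: [-0.1, -0.3, -0.1]
width: 49.8
```

```bash
python3 - <<'E'
from h import *
st=read_state();c=calibration('wrist');save('wrist','w2.png')
np.savez('w2.npz',o=c['origin'],a=c['attitude'],k=c['camera_matrix'])
print(st['qpos'],st['eef_pos'],st['tool_rot'],c['origin'],c['attitude'])
save('scene','s2.png',(200,60,500,285),2.6)
for n,p in dict(Agrip=[449.7,291,30],Abowl=[452,360,24],Bgrip=[537,271.4,30],Bbowl=[524,204,24]).items():print(n,proj(c,p))
E
```

```text
[ 0.65775831  0.60079619 -0.79846879  2.07199258 -0.33340971  0.62257885
  0.2318187 ] [461.40289677 107.68633231 235.42504126] [ 3.1405166  -0.60949994  1.5702852 ] [461.34789457  91.11482221 374.76311071] [ 3.41493861e-01 -8.58965471e-04  4.88986029e-06]
Agrip [308.2501818  165.90286772]
Abowl [311.4381504  107.95783446]
Bgrip [403.80145173 184.86537118]
Bbowl [392.67782305 257.29475424]
```

View pics/w2.png

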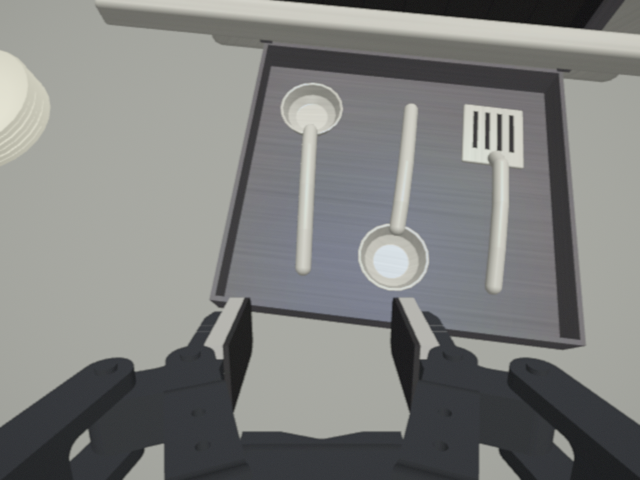

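View pics/s2.png

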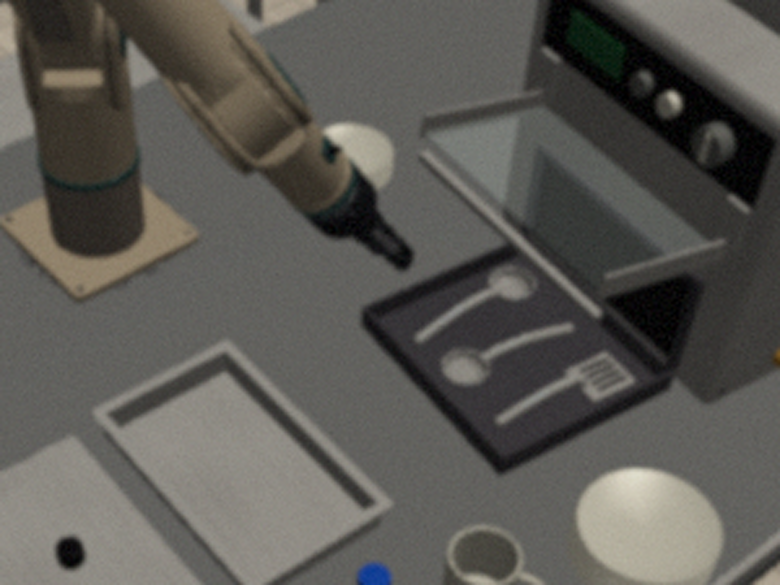

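```bash
python3 - <<'E'
from h import *
z=np.load('w2.npz');c=dict(origin=z['o'],attitude=z['a'],camera_matrix=z['k'])
for n,b,e in [('A',(312,108),(303.5,267)),('B',(393,257),(411,108))]:
    B=at(c,*b,26);E=at(c,*e,15);d=(B-E)[:2];L=np.linalg.norm(d);d/=L
    print(n,B,E,L,np.degrees(np.arctan2(d[1],d[0])),'grip',B[:2]-69*d)
for u,v in [(110,8),(640,52)]:print('guard',at(c,u,v,230))
for u,v in [(222,302),(580,345),(265,45),(563,72)]:print('tray',at(c,u,v,38))
E
```

```text
A [452.60949594 358.4172114   26.        ] [446.02234599 197.83948076  15.        ] 160.71278145135656 87.6509544493507 grip [449.78138642 289.47519376]
B [523.93726873 203.62468893  26.        ] [553.38330256 366.91495766  15.        ] 165.92402108295653 -100.22225279687046 grip [536.18248989 271.52943514]
guard [365.72632616 256.37368701 230.        ]
guard [599.87886805 231.30290009 230.        ]
tray [381.69039389 161.59964665  38.        ]
tray [663.5818525  127.69201659  38.        ]
tray [404.60722942 425.92336051  38.        ]
tray [701.00693242 392.10114784  38.        ]
```

>>> {"method": "apply_moves", "body": {"increments": [{"tx": -0.007,"ty": 0.04,"tz": -0.02,"rx": 0,"ry": 0,"rz": -0.2,"claw": 0.05},{"tx": -0.014,"ty": 0.08,"tz": -0.04,"rx": 0,"ry": 0,"rz": -0.4,"claw": 0.05},{"tx": -0.014,"ty": 0.097,"tz": -0.08,"rx": 0,"ry": 0,"rz": -0.4,"claw": 0.05},{"tx": -0.014,"ty": 0.097,"tz": -0.12,"rx": 0,"ry": 0,"rz": -0.4,"claw": 0.05},{"tx": -0.014,"ty": 0.097,"tz": -0.145,"rx": 0,"ry": 0,"rz": -0.4,"claw": 0.05},{"tx": -0.014,"ty": 0.097,"tz": -0.145,"rx": 0,"ry": 0,"rz": -0.4,"claw": 0.05},{"tx": -0.014,"ty": 0.097,"tz": -0.145,"rx": 0,"ry": 0,"rz": -0.4,"claw": 0.05}]}}

```text
clock: 8.55
eef_pos: [450.6, 202.9, 91.6]
tool_rot: [-3.136, -0.608, 1.541]
force: [0.9, 0.8, 2.6]
width: 49.9
```

>>> {"method": "apply_moves", "body": {"increments": [{"tx": 0,"ty": 0,"tz": -0.025,"rx": 0,"ry": 0,"rz": 0,"claw": 0.05},{"tx": 0,"ty": 0.01,"tz": -0.045,"rx": 0,"ry": 0,"rz": 0,"claw": 0.05},{"tx": 0,"ty": 0.03,"tz": -0.05,"rx": 0,"ry": 0,"rz": 0,"claw": 0.05},{"tx": 0.001,"ty": 0.05,"tz": -0.05,"rx": 0,"ry": 0,"rz": 0,"claw": 0.05},{"tx": 0.001,"ty": 0.07,"tz": -0.05,"rx": 0,"ry": 0,"rz": 0,"claw": 0.05},{"tx": 0.001,"ty": 0.08,"tz": -0.05,"rx": 0,"ry": 0,"rz": 0,"claw": 0.05},{"tx": 0.001,"ty": 0.086,"tz": -0.05,"rx": 0,"ry": 0,"rz": 0,"claw": 0.05},{"tx": 0.001,"ty": 0.086,"tz": -0.05,"rx": 0,"ry": 0,"rz": 0,"claw": 0.05},{"tx": 0.001,"ty": 0.086,"tz": -0.05,"rx": 0,"ry": 0,"rz": 0,"claw": 0.05}]}}

```text
clock: 9.45
eef_pos: [474.1, 281.9, 58.1]
tool_rot: [-3.088, -0.601, 1.535]
force: [0.3, -0.3, -0.7]
width: 49.7
```

```bash
python3 - <<'E'
from h import *
s=read_state();print(s['qpos'],s['qd'],s['eef_pos'],s['force'],s['tau'])
E
```

```text
[ 0.08147015  0.90188059 -0.50083951  2.08821929 -1.09919728  0.23298903
  0.83258219] [ 0.00865432  0.0008722   0.00135647  0.00342261  0.0004424  -0.00155917
 -0.00026458] [474.05250517 281.87884939  58.12442838] [ 0.30702019 -0.25827809 -0.71972836] [-7.01557919e-01 -5.14013636e+01 -9.11732286e+00 -5.15230313e+00
 -3.86595028e-01  2.13541813e+00 -5.32608086e-03]
```

```bash
cat > kin.py <<'E'
import numpy as np, itertools
from scipy.spatial.transform import Rotation as R
from scipy.optimize import least_squares
D=[([1.26117125,.62935262,.03844576,1.51839806,-.02701301,.99627228,-.01998489],[156.80552182,-630.18649381,249.07529004],[-3.13968048,1.74e-5,.243829369]),
([.33127682,.69899432,-.18555562,2.10914774,.34661379,.35638606,-.13835263],[469.04839361,-126.32836484,73.60842888],[3.13651924,7.7e-4,1.56966227]),
([.65775831,.60079619,-.79846879,2.07199258,-.33340971,.62257885,.2318187],[461.40289677,107.68633231,235.42504126],[3.1405166,-.60949994,1.5702852]),
([.08147015,.90188059,-.50083951,2.08821929,-1.09919728,.23298903,.83258219],[474.05250517,281.87884939,58.12442838],[-3.088,-.601,1.535])]
def fk(q,p,s):
    d1,L1,L2,L3,b,t,ox,e1,e2=p
    M=np.eye(3);x=np.zeros(3)
    def rz(a):
        nonlocal M; M=M@R.from_euler('z',a).as_matrix()
    def ry(a):
        nonlocal M; M=M@R.from_euler('y',a).as_matrix()
    def tr(v):
        nonlocal x; x=x+M@np.array(v,float)
    rz(b+s[0]*q[0]);tr([ox,0,d1]);ry(q[1]);rz(s[1]*q[2]);tr([e1,0,L1]);ry(q[3]);rz(s[2]*q[4]);tr([e2,0,L2]);ry(q[5]);rz(s[3]*q[6]+t);tr([0,0,L3])
    return x,M
def res(p,s):
    r=[]
    for q,x,a in D:
        X,M=fk(q,p,s); r+=list(X-x)+list(300*(R.from_euler('xyz',a).inv()*R.from_matrix(M)).as_rotvec())
    return np.array(r)
if __name__=='__main__':
    best=[]
    for s in itertools.product([1,-1],repeat=4):
      for t in (0,1.57,3.14,-1.57):
        f=least_squares(res,[300,350,350,250,0,t,0,0,0],args=(s,),loss='soft_l1');best.append((f.cost,s,f.x))
    best.sort(key=lambda b:b[0])
    for b in best[:3]:print(round(b[0],2),b[1],np.round(b[2],3))
    np.savez('kin.npz',s=best[0][1],p=best[0][2]); print(np.round(res(best[0][2],best[0][1]).reshape(-1,6),1))
E
python3 kin.py
```

```text
36.14 (-1, -1, -1, -1) [ 3.04980e+02  5.81496e+02  4.03078e+02  3.11156e+02 -4.20000e-02
  6.29851e+02 -1.19710e+01 -1.86790e+01  6.70400e+00]
36.14 (-1, -1, -1, -1) [ 3.04980e+02  5.81496e+02  4.03078e+02  3.11156e+02 -4.20000e-02
  1.53300e+00 -1.19710e+01 -1.86790e+01  6.70400e+00]
36.14 (-1, -1, -1, -1) [ 3.04980e+02  5.81496e+02  4.03078e+02  3.11156e+02 -4.20000e-02
  6.29851e+02 -1.19710e+01 -1.86790e+01  6.70400e+00]
[[ 0.9  0.9  0.5 -0.   0.   1.1]
 [-8.9  8.4 -2.3  0.  -0.1  1.1]
 [ 1.8 -0.3 -0.2 -7.2 -0.1 -1.2]
 [ 3.3  0.1  0.9 -7.3  0.4 -1. ]]
```

```bash
cat > kin2.py <<'E'
import kin; from kin import *
def fk(q,p):
    b,t=p[0],p[1]; o=np.array(p[2:]); d0,o1,o2,o3,o4=[0,0,o[0]],[o[1],o[2],0],[o[3],o[4],o[5]],[o[6],o[7],o[8]],[0,0,o[9]]
    M=R.from_euler('z',b-q[0]);x=M.apply(d0)+M.apply(o1)
    for j,k,off in((1,2,o2),(3,4,o3),(5,6,o4)):
        M=M*R.from_euler('y',q[j])*R.from_euler('z',-q[k]);  x=x+M.apply(off)
    return x,M*R.from_euler('z',t)
def res(p,reg=.05):
    r=[]
    for q,x,a in D:
        X,M=fk(q,p); r+=list(X-x)+list(300*(R.from_euler('xyz',a).inv()*M).as_rotvec())
    return np.array(r+list(reg*np.array(p)[[3,4,5,6,8,9]]))
def load(): return np.load('kin2.npy')
if __name__=='__main__':
    f=least_squares(res,[0,1.57,305,0,0,0,0,500,0,0,400,250]);np.save('kin2.npy',f.x)
    print(f.cost,np.round(f.x,3));print(np.round(f.fun[:24].reshape(-1,6),1))
E
python3 kin2.py
```

```text
0.5229294003483711 [ 0.00000e+00  1.57100e+00  3.35926e+02 -1.49000e-01 -1.14990e+01
  5.80000e-02 -1.61330e+01  5.59345e+02  5.30000e-02 -4.10000e-01
  3.82131e+02  3.31048e+02]
[[ 0.   0.  -0.  -0.  -0.  -0. ]
 [ 0.   0.   0.  -0.  -0.  -0. ]
 [-0.  -0.   0.   0.   0.  -0. ]
 [-0.   0.  -0.  -0.2 -0.   0.1]]
```

```bash
cat > ik.py <<'E'
from kin2 import *
lo=np.array([-3.06,-.37,-1.25,.18,-1.1,.23,-2.94]);hi=np.array([3.06,2.12,1.32,2.47,4.24,1.98,2.94]);P=load()
def pose(lean,yaw,flip=0): # tool approach leans forward along yaw dir
    M=R.from_euler('z',yaw-90,degrees=True)*R.from_euler('x',lean,degrees=True)*R.from_euler('xyz',[np.pi,0,np.pi/2])
    return M*R.from_euler('z',np.pi*flip)
def ik(x,M,q0,w=0.0,qm=None,m=.03):
    def f(q):
        X,T=fk(q,P);r=list((X-x)/10)+list(30*(M.inv()*T).as_rotvec())
        return r+list(w*(q-(q0 if qm is None else qm)))
    s=least_squares(f,np.clip(q0,lo+m+1e-3,hi-m-1e-3),bounds=(lo+m,hi-m));return s.x,np.linalg.norm(s.fun[:6])
def allsol(x,M,n=60,seed=0):
    g=np.random.default_rng(seed);S=[]
    for _ in range(n):
        q,e=ik(x,M,g.uniform(lo,hi))
        if e<.02:S.append(q)
    return np.array(S)
if __name__=='__main__':
    np.set_printoptions(precision=2,suppress=True)
    for nm,x,yaw in(('A',[449.8,290.5,35],87.7),('B',[536.5,271.5,35],79.8)):
      for lean in(30,35,40,45):
       for fl in(0,1):
        S=allsol(np.array(x),pose(lean,yaw,fl))
        print(nm,lean,fl,len(S))
        if len(S):
            m=np.minimum(S-lo,hi-S).min(1);i=np.argsort(-m)[:60:12];print(np.c_[m[i],S[i]])
E
time python3 ik.py
```

```text
A 30 0 12
[[ 0.16  0.3   1.13 -1.03  2.17  1.69  0.39 -1.94]]
A 30 1 21
[[ 0.18  0.31  1.15 -1.05  2.17  1.69  0.41  1.21]
 [ 0.05  0.25  1.07 -0.92  2.17  1.74  0.28  1.13]]
A 35 0 11
[[ 0.15  0.38  1.22 -1.1   2.19  1.79  0.4  -1.95]]
A 35 1 21
[[ 0.14  0.39  1.23 -1.11  2.19  1.78  0.41  1.2 ]
 [ 0.05  0.33  1.15 -0.99  2.19  1.87  0.28  1.08]]
A 40 0 23
[[ 0.11  0.44  1.27 -1.1   2.2   1.89  0.34 -1.98]
 [ 0.03  0.13  0.99 -0.54  2.2   4.21  0.27  1.88]]
A 40 1 27
[[ 0.13  0.45  1.28 -1.12  2.2   1.87  0.37  1.18]
 [ 0.04  0.41  1.22 -1.04  2.2   1.98  0.27  1.06]
 [ 0.03  0.12  0.99 -0.54  2.2   4.21  0.28 -1.26]]
A 45 0 23
[[ 0.09  0.5   1.35 -1.14  2.2   1.94  0.32 -1.95]
 [ 0.03  0.22  1.06 -0.61  2.21  4.21  0.3   1.96]]
A 45 1 27
[[ 0.08  0.5   1.34 -1.13  2.2   1.96  0.31  1.17]
 [ 0.06  0.53  1.39 -1.19  2.2   1.88  0.39  1.26]
 [ 0.03  0.24  1.08 -0.65  2.2   4.15  0.26 -1.11]]
B 30 0 12
[[ 0.19  0.36  1.17 -1.06  2.01  1.48  0.44 -1.75]]
B 30 1 20
[[ 0.19  0.36  1.16 -1.04  2.01  1.48  0.42  1.4 ]
 [ 0.04  0.29  1.08 -0.9   2.02  1.4   0.27  1.44]]
B 35 0 11
[[ 0.16  0.42  1.22 -1.08  2.04  1.58  0.39 -1.78]]
B 35 1 21
[[ 0.13  0.41  1.2  -1.06  2.04  1.58  0.36  1.36]
 [ 0.04  0.37  1.15 -0.97  2.04  1.57  0.27  1.34]]
B 40 0 11
[[ 0.11  0.49  1.3  -1.14  2.05  1.67  0.38 -1.79]]
B 40 1 18
[[ 0.11  0.48  1.28 -1.11  2.05  1.68  0.34  1.33]
 [ 0.04  0.45  1.23 -1.04  2.05  1.7   0.27  1.29]]
B 45 0 11
[[ 0.08  0.55  1.37 -1.17  2.06  1.74  0.35 -1.78]]
B 45 1 17
[[ 0.07  0.55  1.37 -1.18  2.06  1.74  0.35  1.36]
 [ 0.04  0.52  1.32 -1.11  2.06  1.78  0.27  1.3 ]]
real	1m24.199s
user	1m24.585s
sys	0m0.108s
```

```bash
cat > sim.py <<'E'
from ik import *
np.set_printoptions(precision=3,suppress=True)
def err(q,x,M):
    X,T=fk(q,P); return np.r_[(x-X)/1000,(M*T.inv()).as_rotvec()]
def jac(q):
    X,T=fk(q,P);J=np.zeros((6,7))
    for i in range(7):
        d=q.copy();d[i]+=1e-5;Y,U=fk(d,P);J[:,i]=np.r_[(Y-X)/1000,(U*T.inv()).as_rotvec()]/1e-5
    return J
def step(q,x,M,lam=.01,kn=0,q0=None,n=4):
    # go n damped-least-squares iterations toward pose, box-limited
    for _ in range(n):
        e=err(q,x,M);J=jac(q);Ji=J.T@np.linalg.inv(J@J.T+lam**2*np.eye(6));dq=Ji@e
        if kn:dq=dq+(np.eye(7)-Ji@J)@(kn*(q0-q))
        q=np.clip(q+dq,lo+.003,hi-.003)
    return q
def path(q,rows,**k):
    x,M=fk(q,P) ; x0,M0=x,M
    for (X,Mt,n) in rows:
        X=np.array(X,float);d=(Mt*M.inv()).as_rotvec();xs=x
        for i in range(1,n+1):
            q=step(q,xs+(X-xs)*i/n,R.from_rotvec(d*i/n)*M,**k)
        x,M=X,Mt
    return q
if __name__=='__main__':
    Q=[np.array(d[0]) for d in D];Mv=lambda i:R.from_euler('xyz',D[i][2])
    V=R.from_euler('xyz',[np.pi,0,np.pi/2]); L=pose(35,90);L2=pose(35,88)
    for kn in(0,.02,.1,.3):
        k=dict(kn=kn,q0=Q[0])
        a=path(Q[0],[([467.6,-125,150],V,12),(D[1][1],Mv(1),3)],**k)
        b=path(Q[1],[([470,-118,70],V,3),([470,-118,130],V,3),([461,-345,100],V,6),([461,-345,35],V,8),([461,-345,215],V,4),([461,-160,266],V,4),(D[2][1],Mv(2),8)],**k)
        c=path(Q[2],[([447,203,91],L2,6),([447,215,45],L2,2),([449,290,40],L2,7)],**k)
        print(kn,a,b,c,sep='\n')
    print('meas',*Q[1:],sep='\n')
E
python3 sim.py
```

```text
0
[ 0.333  0.699 -0.189  2.109  0.352  0.357 -0.144]
[ 0.659  0.601 -0.8    2.072 -0.331  0.622  0.23 ]
[ 0.261  1.012 -0.803  2.194 -1.097  0.233  0.957]
0.02
[ 0.333  0.699 -0.188  2.109  0.351  0.357 -0.142]
[ 0.652  0.598 -0.789  2.072 -0.343  0.624  0.242]
[ 0.233  0.995 -0.764  2.189 -0.573  0.233  0.342]
0.1
[ 0.323  0.698 -0.173  2.109  0.324  0.353 -0.116]
[ 0.66   0.602 -0.803  2.072 -0.329  0.622  0.227]
[ 0.22   0.987 -0.746  2.189 -0.221  0.233 -0.014]
0.3
[ 0.31   0.697 -0.153  2.109  0.289  0.349 -0.082]
[ 0.667  0.606 -0.813  2.071 -0.318  0.62   0.215]
[ 0.219  0.986 -0.745  2.189 -0.185  0.233 -0.05 ]
meas
[ 0.331  0.699 -0.186  2.109  0.347  0.356 -0.138]
[ 0.658  0.601 -0.798  2.072 -0.333  0.623  0.232]
[ 0.081  0.902 -0.501  2.088 -1.099  0.233  0.833]
```

```bash
nproc; cat > s1.py <<'E'
from sim import *
from multiprocessing import Pool
q0=np.array(D[3][0])
def trial(seed):
    g=np.random.default_rng(seed)
    fl=int(g.integers(2)); lean=35
    T=pose(lean,87.7,fl)
    ax=g.uniform(-180,180);W=R.from_euler('z',g.uniform(-180,180),degrees=True)*R.from_rotvec(np.radians(g.uniform(0,55))*np.array([np.cos(ax),np.sin(ax),0]))*R.from_euler('xyz',[np.pi,0,np.pi/2])
    xw=np.array([g.uniform(400,560),g.uniform(-100,120),g.uniform(230,380)])
    cur=fk(q0,P)[1]
    rows=[([460,140,200],cur,4),(xw,W,12),([446,190,150],T,12),([446.5,203,80],T,3),([447,210,40],T,2),([449.8,290.5,35],T,4)]
    q=q0;x,M=fk(q,P);mn=9;ok=0
    for r,(X,Mt,n) in enumerate(rows):
        X=np.array(X,float);d=(Mt*M.inv()).as_rotvec();xs=x
        for i in range(1,n+1):
            q=step(q,xs+(X-xs)*i/n,R.from_rotvec(d*i/n)*M,n=2)
            if r>0:mn=min(mn,np.minimum(q-lo,hi-q).min())
        x,M=X,Mt
    e=err(q,x,M);return seed,np.linalg.norm(e[:3])*1000+np.linalg.norm(e[3:])*57,mn,fl,xw,W.as_euler('xyz'),q
if __name__=='__main__':
    with Pool() as p:r=p.map(trial,range(240))
    r=[t for t in r if t[1]<1]; r.sort(key=lambda t:-t[2]);print(len(r))
    for t in r[:8]:print(*t)
    for nm,yaw in(('lean+x',-2.2),('lean-x',177.8)):
      for y in(-78,-158):
        for fl in (0,1):
          S=allsol(np.array([472,y,31.]),pose(35,yaw,fl),25);print(nm,y,fl,len(S))
          if len(S):
            m=np.minimum(S-lo,hi-S).min(1);i=np.argsort(-m)[:6:3];print(np.c_[m[i],S[i]])
E
time timeout 500 python3 s1.py
```

```text
4
5
5 0.0036167344342840314 0.0030000000000000027 1 [408.629 -15.659 291.271] [2.924 0.169 1.649] [ 0.338  1.153 -0.997  2.187  1.865  0.29   1.091]
90 0.003987101265659147 0.0030000000000000027 1 [511.41  -72.414 334.977] [-2.944  0.352  1.722] [ 0.353  1.172 -1.027  2.187  1.836  0.321  1.126]
138 0.004163282409246093 0.0030000000000000027 1 [538.175  30.306 327.451] [-2.354  0.494  2.16 ] [ 0.361  1.183 -1.045  2.187  1.821  0.34   1.145]
187 0.003877028412755196 0.0030000000000000027 1 [536.408  26.923 332.538] [-2.984  0.247  1.622] [ 0.348  1.166 -1.018  2.187  1.844  0.312  1.116]
67 0.004272118828353935 0.0029999999999998916 1 [495.686  -5.12  276.244] [2.937 0.2   1.638] [ 0.368  1.194 -1.062  2.187  1.808  0.358  1.16 ]
lean+x -78 0 0
lean+x -78 1 0
lean+x -158 0 0
lean+x -158 1 0
lean-x -78 0 14
[[ 0.844  0.014  1.018  0.127  1.604 -0.071  1.136  1.697]
 [ 0.83  -0.096  1.043  0.322  1.608 -0.228  1.15   1.853]]
lean-x -78 1 13
[[ 0.844  0.024  1.017  0.109  1.604 -0.057  1.136 -1.458]
 [ 0.84  -0.043  1.028  0.227  1.606 -0.151  1.14  -1.365]]
lean-x -158 0 15
[[ 0.823  0.085  1.04   0.214  1.559 -0.068  1.157  1.83 ]
 [ 0.803  0.247  1.026 -0.077  1.553  0.163  1.177  1.608]]
lean-x -158 1 13
[[ 0.823  0.092  1.039  0.2    1.559 -0.057  1.157 -1.322]
 [ 0.81  -0.015  1.071  0.398  1.562 -0.219  1.17  -1.165]]
real	0m42.506s
user	1m41.998s
sys	0m0.157s
```

>>> {"method": "apply_moves", "body": {"increments": [{"tx": 0,"ty": -0.04,"tz": 0.005,"rx": 0,"ry": 0,"rz": 0,"claw": 0.05},{"tx": 0,"ty": -0.08,"tz": 0.02,"rx": 0,"ry": 0,"rz": 0,"claw": 0.05},{"tx": 0,"ty": -0.09,"tz": 0.05,"rx": 0,"ry": 0,"rz": 0,"claw": 0.05},{"tx": 0.005,"ty": -0.11,"tz": 0.09,"rx": -1,"ry": 0,"rz": 0,"claw": 0.05},{"tx": 0.01,"ty": -0.13,"tz": 0.13,"rx": -2,"ry": 0,"rz": 0,"claw": 0.05},{"tx": 0.015,"ty": -0.15,"tz": 0.16,"rx": -3,"ry": 0,"rz": 0,"claw": 0.05},{"tx": 0.02,"ty": -0.18,"tz": 0.2,"rx": -4.5,"ry": 0,"rz": 0,"claw": 0.05},{"tx": 0.02,"ty": -0.22,"tz": 0.22,"rx": -6,"ry": 0,"rz": 0,"claw": 0.05},{"tx": 0.02,"ty": -0.25,"tz": 0.24,"rx": -7,"ry": 0,"rz": 0,"claw": 0.05},{"tx": 0.02,"ty": -0.25,"tz": 0.24,"rx": -7,"ry": 0,"rz": 0,"claw": 0.05},{"tx": 0.02,"ty": -0.25,"tz": 0.24,"rx": -7,"ry": 0,"rz": 0,"claw": 0.05},{"tx": 0.02,"ty": -0.25,"tz": 0.24,"rx": -7,"ry": 0,"rz": 0,"claw": 0.05}]}}

```text
clock: 10.65
eef_pos: [492.9, 33.3, 297.2]
tool_rot: [-3.106, 0.007, 1.541]
force: [0.0, 0.2, -0.5]
width: 49.8
```

```bash
python3 - <<'E'
from h import *
s=read_state();print(s['clock'],s['qpos'],s['eef_pos'],s['tool_rot'])
E
```

```text
10.65 [-0.33788949  0.37766416  0.29524528  1.85665379 -0.12624003  0.96235399
 -0.01574268] [492.92386456  33.2831794  297.15933313] [-3.1058927   0.00724795  1.54130969]
```

```bash
cat > s2.py <<'E'
from sim import *
from multiprocessing import Pool
q0=np.array([-.33788949,.37766416,.29524528,1.85665379,-.12624003,.96235399,-.01574268])
V=R.from_euler('xyz',[np.pi,0,np.pi/2])
def wp(g):
    ax=g.uniform(-180,180);W=R.from_euler('z',g.uniform(-200,20),degrees=True)*R.from_rotvec(np.radians(g.uniform(0,60))*np.array([np.cos(ax),np.sin(ax),0]))*V
    return np.array([g.uniform(400,600),g.uniform(-200,120),g.uniform(230,400)]),W
def run(q,rows,n=2):
    x,M=fk(q,P);mn=9;L=0;tr=[]
    for r,(X,Mt,k) in enumerate(rows):
        X=np.array(X,float);d=(Mt*M.inv()).as_rotvec();xs=x
        for i in range(1,k+1):
            qq=step(q,xs+(X-xs)*i/k,R.from_rotvec(d*i/k)*M,n=n)
            L=max(L,np.abs(qq-q).max());q=qq
            m=np.minimum(q-lo,hi-q).min();mn=min(mn,m)
        tr.append(q);x,M=X,Mt
    e=err(q,x,M);return np.linalg.norm(e[:3])*1000+np.linalg.norm(e[3:])*57,mn,L,tr
def mk(seed):
    g=np.random.default_rng(seed);fl=int(g.integers(2));T=pose(35,87.7,fl)
    w=[wp(g) for _ in range(1+seed%2)]
    return fl,[(x,W,12) for x,W in w]+[([446,190,150],T,12),([446.5,203,80],T,2),([447,210,40],T,2),([449.8,290.5,35],T,4)]
def trial(seed):
    fl,rows=mk(seed)
    try: e,mn,L,tr=run(q0,rows)
    except Exception: return seed,99,0,9,0,0
    return seed,e,mn,L,fl,tr[-1]
if __name__=='__main__':
    with Pool() as p:r=p.map(trial,range(700))
    r=[t for t in r if t[1]<1]; r.sort(key=lambda t:-t[2]);print(len(r))
    for t in r[:8]:print(*t)
    for x,W,n in mk(r[0][0])[1]:print(x,W.as_euler('xyz'),n)
    print(np.array(run(q0,mk(r[0][0])[1])[3]))
E
time timeout 550 python3 s2.py
```

```text
17
31 0.003789472855586409 0.0030000000000000027 0.3671922842675288 1 [ 0.345  1.162 -1.011  2.187  1.851  0.305  1.108]
167 0.00418553956836996 0.0030000000000000027 0.3148343143391725 1 [ 0.362  1.185 -1.048  2.187  1.819  0.343  1.147]
202 0.0016389546359252033 0.0030000000000000027 0.987610808566866 0 [ 0.32   1.131 -0.96   2.188  1.911  0.253 -2.104]
400 0.003937817508883688 0.0030000000000000027 0.36764524652434716 1 [ 0.332  1.145 -0.984  2.188  1.88   0.277  1.074]
550 0.004095944975525139 0.0030000000000000027 0.3902176402793211 1 [ 0.357  1.178 -1.037  2.187  1.827  0.332  1.137]
675 0.0223927594105958 0.0030000000000000027 0.4385921836748501 1 [ 0.327  1.139 -0.974  2.188  1.893  0.267  1.059]
39 0.03408025657260051 0.0029999999999998916 4.497369400632486 1 [ 0.326  1.137 -0.971  2.188  1.897  0.263  1.053]
163 0.00428368751749422 0.0029999999999998916 0.8952004512839906 0 [ 0.37   1.195 -1.064  2.187  1.807  0.361 -1.979]
[ 535.486 -187.309  238.706] [-2.65  -0.06   0.648] 12
[518.056 114.826 349.865] [-3.073  0.309  1.849] 12
[446, 190, 150] [ 3.142  0.611 -1.611] 12
[446.5, 203, 80] [ 3.142  0.611 -1.611] 2
[447, 210, 40] [ 3.142  0.611 -1.611] 2
[449.8, 290.5, 35] [ 3.142  0.611 -1.611] 4
[[ 0.221  0.782  0.416  1.434 -0.495  1.473 -0.139]
 [-0.673  0.422  0.326  1.676  0.184  1.169 -0.181]
 [ 0.65   0.945 -1.17   2.206  0.819  0.351  2.126]
 [ 0.492  0.981 -0.913  2.228  0.981  0.233  2.034]
 [ 0.413  1.011 -0.787  2.227  1.211  0.233  1.838]
 [ 0.345  1.162 -1.011  2.187  1.851  0.305  1.108]]
real	1m2.247s
user	3m58.285s
sys	0m0.223s
```

```bash
cat > s3.py <<'E'
from s2 import *
T=pose(35,87.7,1)
# family of grip configs, back out
for q3 in(-.95,-1.0,-1.05,-1.1,-1.15,-1.2):
    q=np.array([.35,1.17,q3,2.18,1.75,.35,1.15]);
    for _ in range(30):
        q,e=ik(np.array([449.8,290.5,35]),T,q,w=.0,m=.004) if _==0 else (q,e)
    back=[([449,270,45],T,2),([447,210,70],T,4),([446,190,150],T,4),([446,100,250],T,6),([446,60,280],R.from_euler('xyz',[np.pi,0,-np.pi/2]),8)]
    r=run(q,back);print(q3,e,q,'margin',r[1]);print(np.array(r[3]))
E
python3 s3.py
```

```text
-0.95 2.3784416091297473e-11 [ 0.349  1.167 -1.019  2.187  1.842  0.313  1.118] margin 0.0029999999999998916
[[ 0.375  1.117 -0.982  2.202  1.788  0.251  1.18 ]
 [ 0.52   1.061 -1.004  2.226  1.363  0.233  1.663]
 [ 0.692  1.027 -1.247  2.206  1.009  0.457  1.936]
 [ 0.972  0.834 -1.247  2.115  0.388  0.653  2.571]
 [ 0.548  0.47  -1.054  1.991  0.499  0.967  2.387]]
-1.0 1.568541324309003e-14 [ 0.356  1.175 -1.033  2.187  1.83   0.328  1.133] margin 0.0029999999999998916
[[ 0.383  1.127 -0.998  2.202  1.773  0.268  1.197]
 [ 0.521  1.063 -1.006  2.226  1.365  0.233  1.662]
 [ 0.692  1.027 -1.247  2.206  1.009  0.457  1.935]
 [ 0.972  0.834 -1.247  2.115  0.388  0.653  2.571]
 [ 0.548  0.47  -1.054  1.991  0.499  0.967  2.387]]
-1.05 1.5298525571841067e-12 [ 0.366  1.19  -1.056  2.187  1.812  0.352  1.155] margin 0.0029999999999998916
[[ 0.396  1.143 -1.025  2.201  1.752  0.297  1.223]
 [ 0.523  1.065 -1.01   2.226  1.368  0.235  1.659]
 [ 0.693  1.028 -1.247  2.207  1.011  0.458  1.934]
 [ 0.972  0.834 -1.247  2.115  0.388  0.653  2.571]
 [ 0.548  0.47  -1.054  1.991  0.499  0.967  
[... 413 characters left out ...]
 1.214 -1.093  2.186  1.788  0.392  1.187] margin 0.0029999999999998916
[[ 0.416  1.172 -1.07   2.201  1.725  0.345  1.257]
 [ 0.533  1.078 -1.033  2.225  1.384  0.258  1.645]
 [ 0.695  1.032 -1.247  2.207  1.018  0.464  1.927]
 [ 0.972  0.834 -1.247  2.115  0.388  0.653  2.571]
 [ 0.548  0.47  -1.054  1.991  0.499  0.967  2.387]]
-1.2 3.737728722907551e-14 [ 0.39   1.227 -1.111  2.186  1.779  0.412  1.201] margin 0.0029999999999998916
[[ 0.426  1.186 -1.092  2.201  1.715  0.369  1.271]
 [ 0.547  1.098 -1.064  2.225  1.402  0.292  1.629]
 [ 0.697  1.037 -1.247  2.207  1.026  0.471  1.918]
 [ 0.972  0.834 -1.247  2.115  0.389  0.653  2.57 ]
 [ 0.549  0.47  -1.054  1.991  0.499  0.967  2.387]]
```

```bash
cat > s4.py <<'E'
from s2 import *
def wq(g,x0,s,lr,ar):
    az=g.uniform(*ar);return np.array(x0)+g.uniform(-1,1,3)*s, pose(g.uniform(*lr),az)*R.from_euler('z',g.uniform(-50,50)+ (az-90),degrees=True)
def mk(seed):
    g=np.random.default_rng(seed);T=pose(g.uniform(34,38),87.7,0)
    w=[(*wq(g,[480,50,290],[80,100,70],(0,60),(0,180)),8),(*wq(g,[450,130,220],[60,50,50],(10,65),(0,180)),8)]
    return 0,w+[([446,195,110],T,8),([446.5,203,75],T,2),([447,215,40],T,2),([449.8,290.5,35],T,4)]
def trial(seed):
    fl,rows=mk(seed)
    try: e,mn,L,tr=run(q0,rows)
    except Exception: return seed,99,0,9,0,0
    return seed,e,mn,L,fl,tr[-1]
if __name__=='__main__':
    with Pool() as p:r=p.map(trial,range(1500),chunksize=10)
    r=[t for t in r if t[1]<1]; r.sort(key=lambda t:-t[2]);print(len(r))
    for t in r[:8]:print(*t)
    for x,W,n in mk(r[0][0])[1]:print(x,W.as_euler('xyz'),n)
    print(np.array(run(q0,mk(r[0][0])[1])[3]))
E
time timeout 560 python3 s4.py
```

```text
4
570 0.0030489384309234035 0.0029999999999998916 2.4670524789728043 0 [ 0.37   1.185 -1.022  2.192  1.9    0.293 -2.054]
600 0.003908970732686585 0.0029999999999998916 1.4349939269867866 0 [ 0.361  1.184 -1.048  2.186  1.814  0.346 -1.992]
1242 0.20052878589825432 0.0029999999999998916 3.95846321748958 0 [ 0.32   1.131 -0.963  2.188  1.902  0.258 -2.097]
1286 0.012415298327131376 0.0029999999999998916 1.4298318328749366 0 [ 0.318  1.131 -0.965  2.186  1.884  0.264 -2.083]
[461.031 -25.2   230.966] [2.527 0.52  2.237] 8
[450.779  81.668 198.104] [ 3.073 -0.746  1.198] 8
[446, 195, 110] [ 3.142 -0.644  1.531] 8
[446.5, 203, 75] [ 3.142 -0.644  1.531] 2
[447, 215, 40] [ 3.142 -0.644  1.531] 2
[449.8, 290.5, 35] [ 3.142 -0.644  1.531] 4
[[-0.794 -0.367  0.186  2.467  2.532  0.844 -1.933]
 [ 1.252  0.64  -1.247  2.37   0.5    0.233 -0.794]
 [ 0.582  0.976 -1.015  2.226  0.817  0.233 -0.945]
 [ 0.509  1.004 -0.906  2.23   0.921  0.233 -1.017]
 [ 0.429  1.029 -0.796  2.227  1.126  0.233 -1.202]
 [ 0.37   1.185 -1.022  2.192  1.9    0.293 -2.054]]
real	1m50.593s
user	7m9.114s
sys	0m0.318s
```

```bash
cat > s5.py <<'E'
from s2 import *
x0,M0=fk(q0,P)
def mk(seed):
    g=np.random.default_rng(seed);fl=int(g.integers(2));lean=g.uniform(33,37);T=pose(lean,87.7,fl)
    qg,e=ik(np.array([449.8,290.5,35]),T,np.array([.35,1.17,g.uniform(-1.25,-.9),2.18,1.75,.38,1.15 if fl else -1.99]),m=.02)
    w=[(*wp(g),12) for _ in range(1+seed%3)]
    pre=[([447,g.uniform(205,225),g.uniform(45,75)],T,4)]
    if g.random()<.7: pre+=[([g.uniform(420,480),g.uniform(90,170),g.uniform(110,220)],pose(g.uniform(20,60),g.uniform(40,140),fl),6)]
    return qg,pre+w+[(x0,M0,12)]
def trial(seed):
    try:
        qg,rows=mk(seed);e,mn,L,tr=run(qg,rows)
    except Exception: return seed,99,0,9,9,0
    return seed,e,mn,L,np.abs(tr[-1]-q0).max(),tr[-1]
if __name__=='__main__':
    with Pool() as p:r=p.map(trial,range(2200),chunksize=10)
    r=[t for t in r if t[1]<1 and t[2]>.006];print(len(r))
    r.sort(key=lambda t:t[4]-min(t[2],.1))
    for t in r[:10]:print(*t)
    r.sort(key=lambda t:-t[2])
    for t in r[:6]:print(*t)
E
time timeout 570 python3 s5.py
```

```text
9
679 0.02253390915984616 0.013574027248102194 0.2360500891540691 0.5105038783979138 [ 0.031  0.372 -0.215  1.847  0.094  0.969 -0.256]
106 0.0004192869189134568 0.050623598218818566 0.17985659307872903 0.9442535566231478 [ 0.332  0.426 -0.649  1.839  0.294  1.014 -0.47 ]
1107 0.0014260603874689918 0.021365695931401002 0.31764152643709886 1.0085003415347045 [ 0.374  0.439 -0.713  1.838  0.326  1.025 -0.504]
891 0.00038133094328937146 0.04139321999135315 0.22527473610006266 1.101999238074437 [ 0.432  0.462 -0.807  1.836  0.375  1.044 -0.557]
1554 0.000290227653980477 0.027434213525641155 0.3072651877374756 1.2273118187126426 [ 0.505  0.499 -0.932  1.834  0.444  1.075 -0.631]
1371 9.675028002827225e-05 0.02583212134864457 0.27171469911222124 1.229755972423555 [ 0.506  0.5   -0.935  1.834  0.445  1.076 -0.632]
825 0.0008678347378863267 0.01703179661669796 0.652214774252446 1.435191779424179 [ 0.607  0.581 -1.14   1.832  0.567  1.149 -0.765]
1807 0.001883664895365128 0.019243329942007753 0.2645525804153783 1.521452174589796 [ 0.642  0.624 -1.226  1.832  0.62   1.189 -0.825]
1338 0.002629
[... 287 characters left out ...]
 0.04139321999135315 0.22527473610006266 1.101999238074437 [ 0.432  0.462 -0.807  1.836  0.375  1.044 -0.557]
1554 0.000290227653980477 0.027434213525641155 0.3072651877374756 1.2273118187126426 [ 0.505  0.499 -0.932  1.834  0.444  1.075 -0.631]
1371 9.675028002827225e-05 0.02583212134864457 0.27171469911222124 1.229755972423555 [ 0.506  0.5   -0.935  1.834  0.445  1.076 -0.632]
1107 0.0014260603874689918 0.021365695931401002 0.31764152643709886 1.0085003415347045 [ 0.374  0.439 -0.713  1.838  0.326  1.025 -0.504]
1338 0.0026295196074446183 0.021143872206645042 0.12227092972553644 1.524101407793355 [ 0.643  0.626 -1.229  1.832  0.622  1.19  -0.826]
real	3m56.095s
user	15m26.083s
sys	0m0.356s
```

```bash
cat > s6.py <<'E'
from s2 import *
import s5
x0,M0=fk(q0,P)
qg,back=s5.mk(106); _,_,_,tr=run(qg,back); QT=tr[-1]
# forward rows = reverse of back
wps=[(x,W) for x,W,n in back[:-1]][::-1]; ns=[n for _,_,n in back][::-1]
gp=fk(qg,P); fwd=[(x,W,n) for (x,W),n in zip(wps+[gp],ns)]
def lp(seed):
    g=np.random.default_rng(seed)
    w=[]
    for _ in range(2):
        ax=g.uniform(-180,180);W=R.from_euler('z',g.uniform(-60,60),degrees=True)*R.from_rotvec(np.radians(g.uniform(0,50))*np.array([np.cos(ax),np.sin(ax),0]))*M0
        w.append((np.array([g.uniform(400,620),g.uniform(-250,130),g.uniform(230,400)]),W,10))
    return w+[(x0,M0,10)]
def trial(s):
    try:e,mn,L,tr=run(q0,lp(s))
    except Exception:return s,9,0,9,9
    return s,e,mn,L,np.abs(tr[-1]-QT).max()
if __name__=='__main__':
    with Pool() as p:r=p.map(trial,range(500),chunksize=10)
    r=[t for t in r if t[1]<.5 and t[2]>.06 and t[3]<.4];r.sort(key=lambda t:t[4]);print(len(r))
    for t in r[:4]:print(*t)
    rows=lp(r[0][0])+fwd
    e,mn,L,tr=run(q0,rows);print('full',e,mn,L)
    for (x,W,n),q in zip(rows,tr):print(n,np.round(x),np.round(W.as_euler('xyz'),3),q)
E
time timeout 300 python3 s6.py
```

```text
396
165 0.021964465217567328 0.12671340719108237 0.19923684318488505 0.6914467391633176
286 0.00623658022356019 0.39299226663139564 0.22569739300976824 0.7419291376663303
93 0.0014479286285447462 0.11801917172806461 0.12413526291553473 0.7563704735162179
420 0.0008165783565608775 0.45801743769258874 0.21680620576958776 0.7758199917714386
full 115.61226380286296 0.0030000000000000027 0.20506653285107546
10 [607.  76. 250.] [ 2.644 -0.423  1.819] [ 0.349  0.518 -0.352  2.017 -0.973  0.421  1.075]
10 [611. -10. 400.] [ 2.36  -0.332  2.697] [ 0.629  0.594 -0.44   1.509 -0.62   1.264  1.479]
10 [493.  33. 297.] [-3.106  0.007  1.541] [-0.156  0.366  0.042  1.852 -0.016  0.96  -0.136]
12 [ 595. -152.  280.] [3.134 0.071 0.522] [-0.031  0.59   0.345  1.549 -0.151  1.08  -0.71 ]
12 [ 465. -139.  285.] [ 3.099 -0.139  1.786] [ 0.383  0.372 -0.075  1.893 -0.144  0.915  0.615]
12 [451. 145. 115.] [-3.142  0.531 -1.712] [ 0.548  0.827 -0.863  2.245  0.476  0.233  2.453]
6 [447. 206.  66.] [ 3.142  0.579 -1.611] [ 0.403  0.941 -0.796  2.226  0.651  0.233  2.346]
4 [450. 290.  35.] [ 3.142  0.579 -1.611] [ 0.14   0.943 -0.651  2.188  0.876  0.233  1.989]
real	0m36.595s
user	2m14.027s
sys	0m0.213s
```

```bash
cat > s7.py <<'E'
from s6 import *
def lp(seed):
    g=np.random.default_rng(seed);w=[]
    for _ in range(2+seed%2):
        ax=g.uniform(-180,180);W=R.from_euler('z',g.uniform(-150,150),degrees=True)*R.from_rotvec(np.radians(g.uniform(20,75))*np.array([np.cos(ax),np.sin(ax),0]))*M0
        w.append((np.array([g.uniform(400,650),g.uniform(-400,130),g.uniform(230,480)]),W,10))
    return w+[(x0,M0,10)]
def trial(s):
    try:e,mn,L,tr=run(q0,lp(s))
    except Exception:return s,9,0,9,9
    return s,e,mn,L,tr[-1][2]
if __name__=='__main__':
    with Pool() as p:r=p.map(trial,range(1300),chunksize=10)
    r=[t for t in r if t[1]<.5 and t[2]>.04 and t[3]<.4];r.sort(key=lambda t:t[4]);print(len(r))
    for t in r[:6]:print(*t)
    rows=lp(r[0][0]);e,mn,L,tr=run(q0,rows)
    for (x,W,n),q in zip(rows,tr):print(n,np.round(x),np.round(W.as_euler('xyz'),3),q)
E
time timeout 300 python3 s7.py
```

```text
228
41 0.02041505413897863 0.12326947525579937 0.39266147118489064 -0.3308369974659504
847 0.19359161454785345 0.09782265412130955 0.3694884022015311 -0.2558859947605553
653 0.0030217325714751962 0.270601084366352 0.3462918415820644 -0.18796647145035936
664 0.0002783737806886636 0.22346913529569057 0.3068452961867677 -0.1752474062050489
1132 0.0036058566209394042 0.2674867713115827 0.3018874154767547 -0.1359923279156447
397 0.0032366993065245384 0.24080301073333055 0.2305277015257172 -0.10630816548009525
10 [607.  50. 317.] [-3.025 -0.456  2.926] [-0.073  0.785 -0.086  1.102  0.014  1.725  1.233]
10 [555. -12. 445.] [2.585 0.353 1.967] [-0.23   0.037  0.128  2.042  0.295  0.441  0.167]
10 [644.  92. 245.] [2.27  0.19  1.075] [-0.819  0.653  0.378  2.041  1.409  0.594 -2.224]
10 [493.  33. 297.] [-3.106  0.007  1.541] [ 0.114  0.381 -0.331  1.844  0.145  0.977 -0.311]
real	1m43.627s
user	6m45.482s
sys	0m0.182s
```

```bash
cat > gen.py <<'E'
from s2 import *
import json
def gen(x,M,X,W,n,claw,hold=0):
    d=(W*M.inv()).as_rotvec()/np.radians(5);X=np.array(X);out=[]
    for i in list(range(1,n+1))+[n]*hold:
        v=(X-x)/1000*i/n;w=d*i/n
        out.append(dict(tx=round(v[0],3),ty=round(v[1],3),tz=round(v[2],3),rx=round(w[0],1),ry=round(w[1],1),rz=round(w[2],1),claw=claw))
    print('ang',np.linalg.norm(d)*5,'dist',np.linalg.norm(X-x),'maxrow');print(json.dumps(out))
E
python3 - <<'E'
from gen import *
import s7
rows=s7.lp(41);x,M=fk(q0,P)
for X,W,n in rows:
    d=np.linalg.norm((W*M.inv()).as_rotvec())*57.3;print(d,np.linalg.norm(X-x))
    x,M=X,W
x,M=fk(q0,P)
for X,W,n in rows:
    v=(X-x)/1000;w=(W*M.inv()).as_rotvec()/np.radians(5);print(np.round(v,3),np.round(w,1));x,M=X,W
# finer sim w/ check on joint step with n=20
print(run(q0,[(X,W,20) for X,W,n in rows])[1:])
E
```

```text
84.0455158947466 116.8528565751398
80.7049724491695 150.96014779842076
50.05884179540066 242.5097061029637
56.51039082099972 170.28238043766729
[0.114 0.017 0.02 ] [ 3.9  4.3 15.8]
[-0.051 -0.062  0.128] [  0.4 -12.4 -10.4]
[ 0.088  0.104 -0.201] [ 1.7 -3.7 -9.2]
[-0.151 -0.058  0.053] [4.6 9.5 3.9]
(np.float64(0.12043378153002357), np.float64(0.19623901790318105), [array([-0.073,  0.785, -0.085,  1.102,  0.013,  1.725,  1.233]), array([-0.228,  0.037,  0.126,  2.042,  0.294,  0.442,  0.168]), array([-0.819,  0.653,  0.378,  2.041,  1.409,  0.594, -2.224]), array([ 0.119,  0.382, -0.339,  1.844,  0.149,  0.978, -0.314])])
```

>>> {"method": "apply_moves", "body": {"increments": [{"tx": 0.011,"ty": 0.002,"tz": 0.002,"rx": 0.4,"ry": 0.4,"rz": 1.6,"claw": 0.05},{"tx": 0.023,"ty": 0.003,"tz": 0.004,"rx": 0.8,"ry": 0.9,"rz": 3.2,"claw": 0.05},{"tx": 0.034,"ty": 0.005,"tz": 0.006,"rx": 1.2,"ry": 1.3,"rz": 4.7,"claw": 0.05},{"tx": 0.046,"ty": 0.007,"tz": 0.008,"rx": 1.6,"ry": 1.7,"rz": 6.3,"claw": 0.05},{"tx": 0.057,"ty": 0.009,"tz": 0.01,"rx": 2.0,"ry": 2.2,"rz": 7.9,"claw": 0.05},{"tx": 0.068,"ty": 0.01,"tz": 0.012,"rx": 2.3,"ry": 2.6,"rz": 9.5,"claw": 0.05},{"tx": 0.08,"ty": 0.012,"tz": 0.014,"rx": 2.7,"ry": 3.0,"rz": 11.1,"claw": 0.05},{"tx": 0.091,"ty": 0.014,"tz": 0.016,"rx": 3.1,"ry": 3.4,"rz": 12.6,"claw": 0.05},{"tx": 0.103,"ty": 0.015,"tz": 0.018,"rx": 3.5,"ry": 3.9,"rz": 14.2,"claw": 0.05},{"tx": 0.114,"ty": 0.017,"tz": 0.02,"rx": 3.9,"ry": 4.3,"rz": 15.8,"claw": 0.05},{"tx": 0.114,"ty": 0.017,"tz": 0.02,"rx": 3.9,"ry": 4.3,"rz": 15.8,"claw": 0.05},{"tx": 0.114,"ty": 0.017,"tz": 0.02,"rx": 3.9,"ry": 4.3,"rz": 15.8,"claw": 0.05}]}}

```text
clock: 11.85
eef_pos: [607.4, 49.9, 316.7]
tool_rot: [-3.029, -0.454, 2.927]
force: [0.1, 0.8, -0.4]
width: 49.7
```

>>> {"method": "apply_moves", "body": {"increments": [{"tx": -0.005,"ty": -0.006,"tz": 0.013,"rx": 0,"ry": -1.2,"rz": -1.0,"claw": 0.05},{"tx": -0.01,"ty": -0.012,"tz": 0.026,"rx": 0.1,"ry": -2.5,"rz": -2.1,"claw": 0.05},{"tx": -0.015,"ty": -0.019,"tz": 0.038,"rx": 0.1,"ry": -3.7,"rz": -3.1,"claw": 0.05},{"tx": -0.02,"ty": -0.025,"tz": 0.051,"rx": 0.2,"ry": -5.0,"rz": -4.2,"claw": 0.05},{"tx": -0.026,"ty": -0.031,"tz": 0.064,"rx": 0.2,"ry": -6.2,"rz": -5.2,"claw": 0.05},{"tx": -0.031,"ty": -0.037,"tz": 0.077,"rx": 0.2,"ry": -7.4,"rz": -6.2,"claw": 0.05},{"tx": -0.036,"ty": -0.043,"tz": 0.09,"rx": 0.3,"ry": -8.7,"rz": -7.3,"claw": 0.05},{"tx": -0.041,"ty": -0.05,"tz": 0.102,"rx": 0.3,"ry": -9.9,"rz": -8.3,"claw": 0.05},{"tx": -0.046,"ty": -0.056,"tz": 0.115,"rx": 0.4,"ry": -11.2,"rz": -9.4,"claw": 0.05},{"tx": -0.051,"ty": -0.062,"tz": 0.128,"rx": 0.4,"ry": -12.4,"rz": -10.4,"claw": 0.05},{"tx": -0.051,"ty": -0.062,"tz": 0.128,"rx": 0.4,"ry": -12.4,"rz": -10.4,"claw": 0.05},{"tx": -0.051,"ty": -0.062,"tz": 0.128,"rx": 0.4,"ry": -12.4,"rz": -10.4,"claw": 0.05}]}}

```text
clock: 13.05
eef_pos: [554.4, -12.3, 446.5]
tool_rot: [2.578, 0.356, 1.961]
force: [0.2, 0.4, 0.0]
width: 50.0
```

```bash
cat > rs.py <<'E'
from h import *
s=read_state();print(s['clock'],'q',np.array2string(s['qpos'],precision=4,separator=','),s['eef_pos'].round(1),s['tool_rot'].round(3),s['force'].round(1),s['width'])
E
python3 rs.py
```

```text
13.05 q [-0.2342, 0.0318, 0.1295, 2.0485, 0.3111, 0.4356, 0.1477] [554.4 -12.3 446.5] [2.578 0.356 1.961] [0.2 0.4 0. ] 49.977564579171734
```

>>> {"method": "apply_moves", "body": {"increments": [{"tx": 0.007,"ty": 0.009,"tz": -0.017,"rx": 0.1,"ry": -0.3,"rz": -0.8,"claw": 0.05},{"tx": 0.015,"ty": 0.017,"tz": -0.034,"rx": 0.3,"ry": -0.6,"rz": -1.5,"claw": 0.05},{"tx": 0.022,"ty": 0.026,"tz": -0.05,"rx": 0.4,"ry": -0.9,"rz": -2.3,"claw": 0.05},{"tx": 0.029,"ty": 0.035,"tz": -0.067,"rx": 0.6,"ry": -1.2,"rz": -3.1,"claw": 0.05},{"tx": 0.037,"ty": 0.043,"tz": -0.084,"rx": 0.7,"ry": -1.5,"rz": -3.8,"claw": 0.05},{"tx": 0.044,"ty": 0.052,"tz": -0.101,"rx": 0.9,"ry": -1.9,"rz": -4.6,"claw": 0.05},{"tx": 0.051,"ty": 0.061,"tz": -0.117,"rx": 1.0,"ry": -2.2,"rz": -5.4,"claw": 0.05},{"tx": 0.059,"ty": 0.069,"tz": -0.134,"rx": 1.1,"ry": -2.5,"rz": -6.1,"claw": 0.05},{"tx": 0.066,"ty": 0.078,"tz": -0.151,"rx": 1.3,"ry": -2.8,"rz": -6.9,"claw": 0.05},{"tx": 0.073,"ty": 0.087,"tz": -0.168,"rx": 1.4,"ry": -3.1,"rz": -7.7,"claw": 0.05},{"tx": 0.081,"ty": 0.095,"tz": -0.184,"rx": 1.6,"ry": -3.4,"rz": -8.4,"claw": 0.05},{"tx": 0.088,"ty": 0.104,"tz": -0.201,"rx": 1.7,"ry": -3.7,"rz": -9.2,"claw": 0.05}]}}

```text
clock: 14.25
eef_pos: [644.5, 92.7, 242.9]
tool_rot: [2.263, 0.195, 1.061]
force: [0.7, -0.2, 0.3]
width: 50.4
```

```bash
python3 rs.py; date
```

```text
14.25 q [-0.856 , 0.6732, 0.4272, 2.0332, 1.3777, 0.5771,-2.2144] [644.5  92.7 242.9] [2.263 0.195 1.061] [ 0.7 -0.2  0.3] 50.41522957576973
Fri Dec  4 21:23:10 UTC 2026
```

```bash
cat > s8.py <<'E'
from s2 import *
import s6
qc=np.array([-.856,.6732,.4272,2.0332,1.3777,.5771,-2.2144]);x0,M0=fk(q0,P)
QM=run(qc,[(x0,M0,14)])[3][-1]
def mk(seed):
    g=np.random.default_rng(seed);fl=int(g.integers(2));T=pose(34,87.7,fl)
    def w(a=60,yr=(-150,150)):
        ax=g.uniform(-180,180);W=R.from_euler('z',g.uniform(*yr),degrees=True)*R.from_rotvec(np.radians(g.uniform(10,a))*np.array([np.cos(ax),np.sin(ax),0]))*M0
        return (np.array([g.uniform(420,640),g.uniform(-350,110),g.uniform(240,430)]),W,12)
    rows=[w() for _ in range(1+seed%2)]
    rows+=[([g.uniform(420,490),g.uniform(110,160),g.uniform(110,200)],pose(g.uniform(25,60),g.uniform(40,140),fl),12)]
    return rows+[([447,205,60],T,5),([449.8,290.5,35],T,5)]
def trial(seed):
    try:
        rows=mk(seed);e,mn,L,tr=run(QM,rows)
    except Exception: return seed,99,0,9,0
    return seed,e,mn,L,tr[-1]
if __name__=='__main__':
    print(QM)
    with Pool() as p:r=p.map(trial,range(1600),chunksize=10)
    r=[t for t in r if t[1]<1];print(len(r))
    r.sort(key=lambda t:-t[2])
    for t in r[:6]:print(*t)
    rows=mk(r[0][0]);tr=run(QM,rows)[3]
    for (x,W,n),q in zip(rows,tr):print(n,np.round(x),np.round(W.as_euler('xyz'),3),q)
E
time timeout 400 python3 s8.py
```

```text
[ 0.102  0.379 -0.314  1.845  0.137  0.976 -0.302]
109
31 0.004702168455319467 0.0030000000000000027 0.18050804041003787 [ 0.349  1.173 -1.042  2.184  1.795  0.35   1.156]
40 0.003349919187708237 0.0030000000000000027 0.516361899009611 [ 0.312  1.125 -0.964  2.185  1.865  0.269  1.071]
84 0.5120420595565573 0.0030000000000000027 0.37935144810109467 [ 0.303  1.114 -0.946  2.186  1.891  0.251  1.041]
86 0.004517968476480265 0.0030000000000000027 0.4466946738568587 [ 0.336  1.155 -1.015  2.184  1.816  0.321  1.129]
92 0.0042928021247192185 0.0030000000000000027 0.6509439585623882 [ 0.328  1.145 -0.997  2.185  1.831  0.303 -2.03 ]
93 0.004703222634111984 0.0030000000000000027 0.21652761931559206 [ 0.349  1.173 -1.043  2.184  1.795  0.351  1.156]
12 [ 569. -332.  250.] [-2.521 -0.048  2.434] [ 0.363  0.822 -0.263  1.313  0.683  1.482  0.797]
12 [550. 103. 374.] [-3.022  0.438 -2.216] [ 0.762  0.383 -1.165  1.93   0.34   0.637  1.94 ]
12 [435. 131. 119.] [ 3.142  0.61  -1.916] [ 0.618  0.768 -0.823  2.385  0.917  0.233  1.896]
5 [447 205  60] [ 3.142  0.593 -1.611] [ 0.507  1.064 -0.977  2.226  1.409  0.233  1.626]
5 [450. 290.  35.] [ 3.142  0.593 -1.611] [ 0.349  1.173 -1.042  2.184  1.795  0.35   1.156]
real	2m30.059s
user	9m31.123s
sys	0m0.247s
```

```bash
cat > s9.py <<'E'
from s8 import *
def mk2(seed):
    base=[31,93,86,31][seed%4];rows=mk(base)
    if seed<4:return rows
    g=np.random.default_rng(seed);out=[]
    for i,(x,W,n) in enumerate(rows):
        if i<len(rows)-2: x=np.array(x)+g.normal(0,25,3);x[2]=max(x[2],115);x[1]=min(x[1],150);W=R.from_rotvec(g.normal(0,.2,3))*W
        out.append((x,W,n))
    return out
def trial2(s):
    try:e,mn,L,tr=run(QM,mk2(s))
    except Exception:return s,99,0,9
    return s,e,mn,L
if __name__=='__main__':
    with Pool() as p:r=p.map(trial2,range(560),chunksize=5)
    r=[t for t in r if t[1]<1];print(len(r));r.sort(key=lambda t:-t[2])
    for t in r[:5]:print(*t)
    rows=mk2(r[0][0]);tr=run(QM,rows)[3];x,M=x0,M0
    for (X,W,n),q in zip(rows,tr):
        X=np.array(X);w=(W*M.inv()).as_rotvec();print(np.round(X),np.round(W.as_euler('xyz'),3),q,'ang',np.degrees(np.linalg.norm(w)));x,M=X,W
    import gen
    xc,Mc=fk(qc,P);gen.gen(xc,Mc,x0,M0,12,.05)
E
time timeout 200 python3 s9.py; date; ls -la --time-sort=yes pics | tail -2
```

```text
259
0 0.004702168455319467 0.0030000000000000027 0.18050804041003787
1 0.004703222634111984 0.0030000000000000027 0.21652761931559206
2 0.004517968476480265 0.0030000000000000027 0.4466946738568587
3 0.004702168455319467 0.0030000000000000027 0.18050804041003787
14 0.004503620464981168 0.0030000000000000027 0.34476621031277666
[ 569. -332.  250.] [-2.521 -0.048  2.434] [ 0.363  0.822 -0.263  1.313  0.683  1.482  0.797] ang 61.13465824063942
[550. 103. 374.] [-3.022  0.438 -2.216] [ 0.762  0.383 -1.165  1.93   0.34   0.637  1.94 ] ang 104.96636033576907
[435. 131. 119.] [ 3.142  0.61  -1.916] [ 0.618  0.768 -0.823  2.385  0.917  0.233  1.896] ang 23.64003959036935
[447 205  60] [ 3.142  0.593 -1.611] [ 0.507  1.064 -0.977  2.226  1.409  0.233  1.626] ang 17.503994403971884
[450. 290.  35.] [ 3.142  0.593 -1.611] [ 0.349  1.173 -1.042  2.184  1.795  0.35   1.156] ang 0.0
ang 57.11072998253875 dist 171.6927422665617 maxrow
[{"tx": -0.013, "ty": -0.005, "tz": 0.005, "rx": 0.4, "ry": 0.8, "rz": 0.3, "claw": 0.05}, {"tx": -0.025, "ty": -0.01, "tz": 0.009, "rx": 0.8, "ry": 1.6, "rz": 0.7, "
[... 359 characters left out ...]
law": 0.05}, {"tx": -0.088, "ty": -0.035, "tz": 0.032, "rx": 2.8, "ry": 5.6, "rz": 2.4, "claw": 0.05}, {"tx": -0.101, "ty": -0.04, "tz": 0.036, "rx": 3.2, "ry": 6.4, "rz": 2.7, "claw": 0.05}, {"tx": -0.114, "ty": -0.045, "tz": 0.041, "rx": 3.5, "ry": 7.2, "rz": 3.0, "claw": 0.05}, {"tx": -0.126, "ty": -0.05, "tz": 0.045, "rx": 3.9, "ry": 8.0, "rz": 3.4, "claw": 0.05}, {"tx": -0.139, "ty": -0.055, "tz": 0.05, "rx": 4.3, "ry": 8.8, "rz": 3.7, "claw": 0.05}, {"tx": -0.152, "ty": -0.06, "tz": 0.054, "rx": 4.7, "ry": 9.6, "rz": 4.0, "claw": 0.05}]
Fri Dec  4 21:27:10 UTC 2026
real	0m57.541s
user	3m32.503s
sys	0m0.229s
ls: unrecognized option '--time-sort=yes'
Try 'ls --help' for more information.
```

>>> {"method": "apply_moves", "body": {"increments": [{"tx": -0.013,"ty": -0.005,"tz": 0.005,"rx": 0.4,"ry": 0.8,"rz": 0.3,"claw": 0.05},{"tx": -0.025,"ty": -0.01,"tz": 0.009,"rx": 0.8,"ry": 1.6,"rz": 0.7,"claw": 0.05},{"tx": -0.038,"ty": -0.015,"tz": 0.014,"rx": 1.2,"ry": 2.4,"rz": 1.0,"claw": 0.05},{"tx": -0.051,"ty": -0.02,"tz": 0.018,"rx": 1.6,"ry": 3.2,"rz": 1.3,"claw": 0.05},{"tx": -0.063,"ty": -0.025,"tz": 0.023,"rx": 2.0,"ry": 4.0,"rz": 1.7,"claw": 0.05},{"tx": -0.076,"ty": -0.03,"tz": 0.027,"rx": 2.4,"ry": 4.8,"rz": 2.0,"claw": 0.05},{"tx": -0.088,"ty": -0.035,"tz": 0.032,"rx": 2.8,"ry": 5.6,"rz": 2.4,"claw": 0.05},{"tx": -0.101,"ty": -0.04,"tz": 0.036,"rx": 3.2,"ry": 6.4,"rz": 2.7,"claw": 0.05},{"tx": -0.114,"ty": -0.045,"tz": 0.041,"rx": 3.5,"ry": 7.2,"rz": 3.0,"claw": 0.05},{"tx": -0.126,"ty": -0.05,"tz": 0.045,"rx": 3.9,"ry": 8.0,"rz": 3.4,"claw": 0.05},{"tx": -0.139,"ty": -0.055,"tz": 0.05,"rx": 4.3,"ry": 8.8,"rz": 3.7,"claw": 0.05},{"tx": -0.152,"ty": -0.06,"tz": 0.054,"rx": 4.7,"ry": 9.6,"rz": 4.0,"claw": 0.05}]}}

```text
clock: 15.45
eef_pos: [492.2, 31.4, 299.9]
tool_rot: [-3.103, 0.005, 1.54]
force: [0.9, -0.9, -0.2]
width: 49.9
```

```bash
cat > nxt.py <<'E'
# live state -> print rows to a waypoint
from gen import *
from cell import read_state
def live(): return np.array(read_state()['qpos'])
def go(X,W,n,claw,hold=0):
    s=read_state();gen(np.array(s['eef_pos']),R.from_euler('xyz',s['tool_rot']),X,W,n,claw,hold)
E
python3 - <<'E'
from nxt import *
import s8
q=live();rows=s8.mk(31);e,mn,L,tr=run(q,rows);print(q,e,mn,L,tr[1],tr[-1])
go(rows[0][0],rows[0][1],11,.05,1)
E
```

```text
[ 0.103  0.376 -0.308  1.841  0.13   0.984 -0.292] 0.004701775749039641 0.0030000000000000027 0.17304533578263603 [ 0.759  0.381 -1.159  1.93   0.334  0.636  1.946] [ 0.349  1.173 -1.042  2.184  1.796  0.35   1.155]
ang 61.14804272750436 dist 374.5781123898531 maxrow
[{"tx": 0.007, "ty": -0.033, "tz": -0.005, "rx": -0.2, "ry": 0.6, "rz": 0.9, "claw": 0.05}, {"tx": 0.014, "ty": -0.066, "tz": -0.009, "rx": -0.4, "ry": 1.2, "rz": 1.8, "claw": 0.05}, {"tx": 0.021, "ty": -0.099, "tz": -0.014, "rx": -0.6, "ry": 1.8, "rz": 2.8, "claw": 0.05}, {"tx": 0.028, "ty": -0.132, "tz": -0.018, "rx": -0.8, "ry": 2.4, "rz": 3.7, "claw": 0.05}, {"tx": 0.035, "ty": -0.165, "tz": -0.023, "rx": -1.0, "ry": 3.0, "rz": 4.6, "claw": 0.05}, {"tx": 0.042, "ty": -0.198, "tz": -0.027, "rx": -1.2, "ry": 3.6, "rz": 5.5, "claw": 0.05}, {"tx": 0.049, "ty": -0.231, "tz": -0.032, "rx": -1.4, "ry": 4.2, "rz": 6.4, "claw": 0.05}, {"tx": 0.056, "ty": -0.264, "tz": -0.037, "rx": -1.6, "ry": 4.8, "rz": 7.3, "claw": 0.05}, {"tx": 0.063, "ty": -0.297, "tz": -0.041, "rx": -1.8, "ry": 5.4, "rz": 8.3, "claw": 0.05}, {"tx": 0.07, "ty": -0.33, "tz": -0.046, "rx": -2.0, "ry": 6.0, "rz": 9.2, "claw": 0.05}, {"tx": 0.077, "ty": -0.363, "tz": -0.05, "rx": -2.2, "ry": 6.5, "rz": 10.1, "claw": 0.05}, {"tx": 0.077, "ty": -0.363, "tz": -0.05, "rx": -2.2, "ry": 6.5, "rz": 10.1, "claw": 0.05}]
```

>>> {"method": "apply_moves", "body": {"increments": [{"tx": 0.007,"ty": -0.033,"tz": -0.005,"rx": -0.2,"ry": 0.6,"rz": 0.9,"claw": 0.05},{"tx": 0.014,"ty": -0.066,"tz": -0.009,"rx": -0.4,"ry": 1.2,"rz": 1.8,"claw": 0.05},{"tx": 0.021,"ty": -0.099,"tz": -0.014,"rx": -0.6,"ry": 1.8,"rz": 2.8,"claw": 0.05},{"tx": 0.028,"ty": -0.132,"tz": -0.018,"rx": -0.8,"ry": 2.4,"rz": 3.7,"claw": 0.05},{"tx": 0.035,"ty": -0.165,"tz": -0.023,"rx": -1.0,"ry": 3.0,"rz": 4.6,"claw": 0.05},{"tx": 0.042,"ty": -0.198,"tz": -0.027,"rx": -1.2,"ry": 3.6,"rz": 5.5,"claw": 0.05},{"tx": 0.049,"ty": -0.231,"tz": -0.032,"rx": -1.4,"ry": 4.2,"rz": 6.4,"claw": 0.05},{"tx": 0.056,"ty": -0.264,"tz": -0.037,"rx": -1.6,"ry": 4.8,"rz": 7.3,"claw": 0.05},{"tx": 0.063,"ty": -0.297,"tz": -0.041,"rx": -1.8,"ry": 5.4,"rz": 8.3,"claw": 0.05},{"tx": 0.07,"ty": -0.33,"tz": -0.046,"rx": -2.0,"ry": 6.0,"rz": 9.2,"claw": 0.05},{"tx": 0.077,"ty": -0.363,"tz": -0.05,"rx": -2.2,"ry": 6.5,"rz": 10.1,"claw": 0.05},{"tx": 0.077,"ty": -0.363,"tz": -0.05,"rx": -2.2,"ry": 6.5,"rz": 10.1,"claw": 0.05}]}}

```text
clock: 16.65
eef_pos: [567.9, -335.2, 247.1]
tool_rot: [-2.526, -0.05, 2.433]
force: [-1.1, 0.1, 0.0]
width: 50.0
```

```bash
python3 - <<'E'
from nxt import *
import s8
q=live();rows=s8.mk(31)[1:];e,mn,L,tr=run(q,rows);print(q,e,mn,L,tr[0],tr[-1])
go(rows[0][0],rows[0][1],14,.05,0)
E
```

```text
[ 0.367  0.823 -0.257  1.314  0.679  1.473  0.804] 0.004701827955588189 0.0030000000000000027 0.173845967184457 [ 0.759  0.381 -1.16   1.93   0.334  0.636  1.945] [ 0.349  1.173 -1.042  2.184  1.795  0.35   1.155]
ang 104.90413913846098 dist 456.11512589964855 maxrow
[{"tx": -0.001, "ty": 0.031, "tz": 0.009, "rx": 0.5, "ry": -0.4, "rz": 1.4, "claw": 0.05}, {"tx": -0.003, "ty": 0.063, "tz": 0.018, "rx": 1.0, "ry": -0.8, "rz": 2.7, "claw": 0.05}, {"tx": -0.004, "ty": 0.094, "tz": 0.027, "rx": 1.5, "ry": -1.2, "rz": 4.1, "claw": 0.05}, {"tx": -0.005, "ty": 0.125, "tz": 0.036, "rx": 2.0, "ry": -1.6, "rz": 5.4, "claw": 0.05}, {"tx": -0.006, "ty": 0.156, "tz": 0.045, "rx": 2.5, "ry": -2.0, "rz": 6.8, "claw": 0.05}, {"tx": -0.008, "ty": 0.188, "tz": 0.054, "rx": 3.0, "ry": -2.3, "rz": 8.1, "claw": 0.05}, {"tx": -0.009, "ty": 0.219, "tz": 0.063, "rx": 3.5, "ry": -2.7, "rz": 9.5, "claw": 0.05}, {"tx": -0.01, "ty": 0.25, "tz": 0.073, "rx": 4.0, "ry": -3.1, "rz": 10.9, "claw": 0.05}, {"tx": -0.012, "ty": 0.281, "tz": 0.082, "rx": 4.5, "ry": -3.5, "rz": 12.2, "claw": 0.05}, {"tx": -0.013, "ty": 0.313, "tz": 0.091, "rx": 5.0, "ry": -3.9, "rz": 13.6, "claw": 0.05}, {"tx": -0.014, "ty": 0.344, "tz": 0.1, "rx": 5.5, "ry": -4.3, "rz": 14.9, "claw": 0.05}, {"tx": -0.016, "ty": 0.375, "tz": 0.109, "rx": 6.0, "ry": -4.7, "rz": 16.3, "claw": 0.05}, {"tx": -0.017, "ty": 0.406, "tz": 0.118, "rx": 6.5, "ry": -5.1, "rz": 17.7, "claw": 0.05}, {"tx": -0.018, "ty": 0.438, "tz": 0.127, "rx": 7.0, "ry": -5.5, "rz": 19.0, "claw": 0.05}]
```

>>> {"method": "apply_moves", "body": {"increments": [{"tx": -0.001,"ty": 0.031,"tz": 0.009,"rx": 0.5,"ry": -0.4,"rz": 1.4,"claw": 0.05},{"tx": -0.003,"ty": 0.063,"tz": 0.018,"rx": 1.0,"ry": -0.8,"rz": 2.7,"claw": 0.05},{"tx": -0.004,"ty": 0.094,"tz": 0.027,"rx": 1.5,"ry": -1.2,"rz": 4.1,"claw": 0.05},{"tx": -0.005,"ty": 0.125,"tz": 0.036,"rx": 2.0,"ry": -1.6,"rz": 5.4,"claw": 0.05},{"tx": -0.006,"ty": 0.156,"tz": 0.045,"rx": 2.5,"ry": -2.0,"rz": 6.8,"claw": 0.05},{"tx": -0.008,"ty": 0.188,"tz": 0.054,"rx": 3.0,"ry": -2.3,"rz": 8.1,"claw": 0.05},{"tx": -0.009,"ty": 0.219,"tz": 0.063,"rx": 3.5,"ry": -2.7,"rz": 9.5,"claw": 0.05},{"tx": -0.01,"ty": 0.25,"tz": 0.073,"rx": 4.0,"ry": -3.1,"rz": 10.9,"claw": 0.05},{"tx": -0.012,"ty": 0.281,"tz": 0.082,"rx": 4.5,"ry": -3.5,"rz": 12.2,"claw": 0.05},{"tx": -0.013,"ty": 0.313,"tz": 0.091,"rx": 5.0,"ry": -3.9,"rz": 13.6,"claw": 0.05},{"tx": -0.014,"ty": 0.344,"tz": 0.1,"rx": 5.5,"ry": -4.3,"rz": 14.9,"claw": 0.05},{"tx": -0.016,"ty": 0.375,"tz": 0.109,"rx": 6.0,"ry": -4.7,"rz": 16.3,"claw": 0.05}]}}

```text
clock: 17.85
eef_pos: [552.8, 45.7, 359.2]
tool_rot: [-3.013, 0.337, -2.443]
force: [0.5, 0.2, -0.6]
width: 50.2
```

```bash
cat > s10.py <<'E'
from nxt import *
import s8
rows0=s8.mk(31)[1:];T=rows0[-1][1]
q=live()
def mk3(s):
    g=np.random.default_rng(s);w=[(rows0[0][0],rows0[0][1],3)] if s%2 else []
    if s>1:w+=[(np.array([g.uniform(420,490),g.uniform(90,165),g.uniform(105,200)]),pose(g.uniform(30,65),g.uniform(30,140),1)*R.from_euler('z',g.uniform(-25,25),degrees=True),8)]
    else: w+=rows0[1:2]
    return w+[([447,205,60],T,5),([449.8,290.5,35],T,5)]
def tr3(s):
    try:e,mn,L,tr=run(q,mk3(s))
    except Exception:return s,99,0,9,0
    return s,e,mn,L,tr[-1]
if __name__=='__main__':
    print(q)
    with Pool() as p:r=p.map(tr3,range(400),chunksize=5)
    r=[t for t in r if t[1]<1];print(len(r));r.sort(key=lambda t:-t[2])
    for t in r[:4]:print(*t)
    rows=mk3(r[0][0])
    for (X,W,n),a in zip(rows,run(q,rows)[3]):print(np.round(X),np.round(W.as_euler('xyz'),3),a)
    go(rows[0][0],rows[0][1],10,.05,2)
E
python3 s10.py;date
```

```text
[ 0.667  0.344 -0.993  1.919  0.407  0.699  1.732]
78
0 0.004702416510564637 0.0030000000000000027 0.2414995054023883 [ 0.349  1.173 -1.042  2.184  1.795  0.35   1.156]
1 0.004702081770992264 0.0030000000000000027 0.17851154342614728 [ 0.349  1.173 -1.042  2.184  1.795  0.35   1.156]
7 0.0044170709813258725 0.0030000000000000027 0.2548965907765435 [ 0.332  1.15  -1.006  2.184  1.823  0.312  1.121]
11 0.004582104696676715 0.0030000000000000027 0.463037783516272 [ 0.339  1.159 -1.021  2.184  1.811  0.327  1.136]
[435. 131. 119.] [ 3.142  0.61  -1.916] [ 0.614  0.763 -0.816  2.386  1.039  0.233  1.773]
[447 205  60] [ 3.142  0.593 -1.611] [ 0.508  1.065 -0.979  2.226  1.41   0.233  1.625]
[450. 290.  35.] [ 3.142  0.593 -1.611] [ 0.349  1.173 -1.042  2.184  1.795  0.35   1.156]
ang 37.520207471249165 dist 280.7297457386111 maxrow
[{"tx": -0.012, "ty": 0.009, "tz": -0.024, "rx": 0.3, "ry": -0.1, "rz": 0.7, "claw": 0.05}, {"tx": -0.024, "ty": 0.017, "tz": -0.048, "rx": 0.7, "ry": -0.1, "rz": 1.3, "claw": 0.05}, {"tx": -0.035, "ty": 0.026, "tz": -0.072, "rx": 1.0, "ry": -0.2, "rz": 2.0, "c
[... 155 characters left out ...]
 "ry": -0.4, "rz": 3.3, "claw": 0.05}, {"tx": -0.071, "ty": 0.051, "tz": -0.144, "rx": 2.0, "ry": -0.4, "rz": 4.0, "claw": 0.05}, {"tx": -0.083, "ty": 0.06, "tz": -0.168, "rx": 2.4, "ry": -0.5, "rz": 4.7, "claw": 0.05}, {"tx": -0.095, "ty": 0.068, "tz": -0.192, "rx": 2.7, "ry": -0.6, "rz": 5.3, "claw": 0.05}, {"tx": -0.106, "ty": 0.077, "tz": -0.216, "rx": 3.0, "ry": -0.6, "rz": 6.0, "claw": 0.05}, {"tx": -0.118, "ty": 0.086, "tz": -0.24, "rx": 3.4, "ry": -0.7, "rz": 6.7, "claw": 0.05}, {"tx": -0.118, "ty": 0.086, "tz": -0.24, "rx": 3.4, "ry": -0.7, "rz": 6.7, "claw": 0.05}, {"tx": -0.118, "ty": 0.086, "tz": -0.24, "rx": 3.4, "ry": -0.7, "rz": 6.7, "claw": 0.05}]
Fri Dec  4 21:28:38 UTC 2026
```

>>> {"method": "apply_moves", "body": {"increments": [{"tx": -0.012,"ty": 0.009,"tz": -0.024,"rx": 0.3,"ry": -0.1,"rz": 0.7,"claw": 0.05},{"tx": -0.024,"ty": 0.017,"tz": -0.048,"rx": 0.7,"ry": -0.1,"rz": 1.3,"claw": 0.05},{"tx": -0.035,"ty": 0.026,"tz": -0.072,"rx": 1.0,"ry": -0.2,"rz": 2.0,"claw": 0.05},{"tx": -0.047,"ty": 0.034,"tz": -0.096,"rx": 1.3,"ry": -0.3,"rz": 2.7,"claw": 0.05},{"tx": -0.059,"ty": 0.043,"tz": -0.12,"rx": 1.7,"ry": -0.4,"rz": 3.3,"claw": 0.05},{"tx": -0.071,"ty": 0.051,"tz": -0.144,"rx": 2.0,"ry": -0.4,"rz": 4.0,"claw": 0.05},{"tx": -0.083,"ty": 0.06,"tz": -0.168,"rx": 2.4,"ry": -0.5,"rz": 4.7,"claw": 0.05},{"tx": -0.095,"ty": 0.068,"tz": -0.192,"rx": 2.7,"ry": -0.6,"rz": 5.3,"claw": 0.05},{"tx": -0.106,"ty": 0.077,"tz": -0.216,"rx": 3.0,"ry": -0.6,"rz": 6.0,"claw": 0.05},{"tx": -0.118,"ty": 0.086,"tz": -0.24,"rx": 3.4,"ry": -0.7,"rz": 6.7,"claw": 0.05},{"tx": -0.118,"ty": 0.086,"tz": -0.24,"rx": 3.4,"ry": -0.7,"rz": 6.7,"claw": 0.05},{"tx": -0.118,"ty": 0.086,"tz": -0.24,"rx": 3.4,"ry": -0.7,"rz": 6.7,"claw": 0.05}]}}

```text
clock: 19.05
eef_pos: [433.8, 129.7, 116.4]
tool_rot: [3.132, 0.608, -1.922]
force: [-0.6, 0.5, -0.4]
width: 49.9
```

```bash
cat > s11.py <<'E'
from nxt import *
q=live();T=pose(34,87.7,1);print(q,read_state()['eef_pos'],read_state()['tool_rot'])
for nm,rows in dict(a=[([447,205,60],T,5),([449.8,290.5,35],T,5)],b=[([445,170,100],T,5),([447,205,60],T,4),([449.8,290.5,35],T,5)],c=[([447,185,75],pose(45,87.7,1),5),([447,205,60],T,4),([449.8,290.5,35],T,5)]).items():
    e,mn,L,tr=run(q,rows);print(nm,e,mn,L,tr[-1])
E
python3 s11.py
```

```text
[ 0.751  0.972 -1.119  2.385  1.817  0.276  0.999] [433.824 129.656 116.444] [ 3.132  0.608 -1.922]
a 0.004701820578045433 0.0030000000000000027 0.18004570756169747 [ 0.349  1.173 -1.042  2.184  1.795  0.35   1.155]
b 0.004701354378445722 0.0030000000000000027 0.2735506307919453 [ 0.349  1.172 -1.042  2.184  1.796  0.35   1.155]
c 0.004702306139905871 0.0030000000000000027 0.3780831074695905 [ 0.349  1.173 -1.042  2.184  1.795  0.35   1.156]
```

```bash
python3 - <<'E'
from nxt import *
go([446.5,205,62],pose(34,87.7,1),6,.05,3)
E
```

```text
ang 17.533023322667557 dist 93.81623026927944 maxrow
[{"tx": 0.002, "ty": 0.013, "tz": -0.009, "rx": -0.0, "ry": -0.0, "rz": 0.6, "claw": 0.05}, {"tx": 0.004, "ty": 0.025, "tz": -0.018, "rx": -0.1, "ry": -0.0, "rz": 1.2, "claw": 0.05}, {"tx": 0.006, "ty": 0.038, "tz": -0.027, "rx": -0.1, "ry": -0.0, "rz": 1.8, "claw": 0.05}, {"tx": 0.008, "ty": 0.05, "tz": -0.036, "rx": -0.1, "ry": -0.0, "rz": 2.3, "claw": 0.05}, {"tx": 0.011, "ty": 0.063, "tz": -0.045, "rx": -0.2, "ry": -0.0, "rz": 2.9, "claw": 0.05}, {"tx": 0.013, "ty": 0.075, "tz": -0.054, "rx": -0.2, "ry": -0.1, "rz": 3.5, "claw": 0.05}, {"tx": 0.013, "ty": 0.075, "tz": -0.054, "rx": -0.2, "ry": -0.1, "rz": 3.5, "claw": 0.05}, {"tx": 0.013, "ty": 0.075, "tz": -0.054, "rx": -0.2, "ry": -0.1, "rz": 3.5, "claw": 0.05}, {"tx": 0.013, "ty": 0.075, "tz": -0.054, "rx": -0.2, "ry": -0.1, "rz": 3.5, "claw": 0.05}]
```

>>> {"method": "apply_moves", "body": {"increments": [{"tx": 0.002,"ty": 0.013,"tz": -0.009,"rx": 0,"ry": 0,"rz": 0.6,"claw": 0.05},{"tx": 0.004,"ty": 0.025,"tz": -0.018,"rx": -0.1,"ry": 0,"rz": 1.2,"claw": 0.05},{"tx": 0.006,"ty": 0.038,"tz": -0.027,"rx": -0.1,"ry": 0,"rz": 1.8,"claw": 0.05},{"tx": 0.008,"ty": 0.05,"tz": -0.036,"rx": -0.1,"ry": 0,"rz": 2.3,"claw": 0.05},{"tx": 0.011,"ty": 0.063,"tz": -0.045,"rx": -0.2,"ry": 0,"rz": 2.9,"claw": 0.05},{"tx": 0.013,"ty": 0.075,"tz": -0.054,"rx": -0.2,"ry": -0.1,"rz": 3.5,"claw": 0.05},{"tx": 0.013,"ty": 0.075,"tz": -0.054,"rx": -0.2,"ry": -0.1,"rz": 3.5,"claw": 0.05},{"tx": 0.013,"ty": 0.075,"tz": -0.054,"rx": -0.2,"ry": -0.1,"rz": 3.5,"claw": 0.05},{"tx": 0.013,"ty": 0.075,"tz": -0.054,"rx": -0.2,"ry": -0.1,"rz": 3.5,"claw": 0.05}]}}

```text
clock: 19.95
eef_pos: [448.9, 204.1, 65.0]
tool_rot: [-3.131, 0.593, -1.606]
force: [-0.4, 0.1, 0.6]
width: 49.8
```

```bash
python3 - <<'E'
from nxt import *
q=live();print(q,run(q,[([449.8,290.5,36],pose(34,87.7,1),6)])[:3])
go([449.8,290.5,36],pose(34,87.7,1),6,.05,3)
E
```

```text
[ 0.533  1.08  -1.029  2.227  1.432  0.273  1.606] (np.float64(0.0035552895664927265), np.float64(0.023814489791174703), np.float64(0.10051589793423132))
ang 0.5362901059168813 dist 91.13812724545079 maxrow
[{"tx": 0.0, "ty": 0.014, "tz": -0.005, "rx": 0.0, "ry": 0.0, "rz": 0.0, "claw": 0.05}, {"tx": 0.0, "ty": 0.029, "tz": -0.01, "rx": 0.0, "ry": 0.0, "rz": 0.0, "claw": 0.05}, {"tx": 0.0, "ty": 0.043, "tz": -0.014, "rx": 0.0, "ry": 0.1, "rz": 0.0, "claw": 0.05}, {"tx": 0.001, "ty": 0.058, "tz": -0.019, "rx": 0.0, "ry": 0.1, "rz": 0.0, "claw": 0.05}, {"tx": 0.001, "ty": 0.072, "tz": -0.024, "rx": 0.0, "ry": 0.1, "rz": 0.0, "claw": 0.05}, {"tx": 0.001, "ty": 0.086, "tz": -0.029, "rx": 0.0, "ry": 0.1, "rz": 0.0, "claw": 0.05}, {"tx": 0.001, "ty": 0.086, "tz": -0.029, "rx": 0.0, "ry": 0.1, "rz": 0.0, "claw": 0.05}, {"tx": 0.001, "ty": 0.086, "tz": -0.029, "rx": 0.0, "ry": 0.1, "rz": 0.0, "claw": 0.05}, {"tx": 0.001, "ty": 0.086, "tz": -0.029, "rx": 0.0, "ry": 0.1, "rz": 0.0, "claw": 0.05}]
```

Feasible without hitting limits; slide in.

>>> {"method": "apply_moves", "body": {"increments": [{"tx": 0,"ty": 0.014,"tz": -0.008,"rx": 0,"ry": 0,"rz": 0,"claw": 0.05},{"tx": 0,"ty": 0.029,"tz": -0.016,"rx": 0,"ry": 0,"rz": 0,"claw": 0.05},{"tx": 0,"ty": 0.043,"tz": -0.022,"rx": 0,"ry": 0,"rz": 0,"claw": 0.05},{"tx": 0.001,"ty": 0.058,"tz": -0.026,"rx": 0,"ry": 0,"rz": 0,"claw": 0.05},{"tx": 0.001,"ty": 0.072,"tz": -0.028,"rx": 0,"ry": 0,"rz": 0,"claw": 0.05},{"tx": 0.001,"ty": 0.086,"tz": -0.028,"rx": 0,"ry": 0,"rz": 0,"claw": 0.05},{"tx": 0.001,"ty": 0.086,"tz": -0.028,"rx": 0,"ry": 0,"rz": 0,"claw": 0.05},{"tx": 0.001,"ty": 0.086,"tz": -0.028,"rx": 0,"ry": 0,"rz": 0,"claw": 0.05},{"tx": 0.001,"ty": 0.086,"tz": -0.028,"rx": 0,"ry": 0,"rz": 0,"claw": 0.05}]}}

```text
clock: 20.85
eef_pos: [450.2, 289.6, 36.3]
tool_rot: [-3.13, 0.592, -1.606]
force: [-0.1, 0.5, 0.3]
width: 50.1
```

```bash
python3 rs.py;date
```

```text
20.85 q [ 0.3677, 1.1952,-1.0834, 2.1898, 1.7975, 0.398 , 1.1638] [450.2 289.6  36.3] [-3.13   0.592 -1.606] [-0.1  0.5  0.3] 50.11744903253506
Fri Dec  4 21:29:48 UTC 2026
```

>>> {"method": "apply_moves", "body": {"increments": [{"tx": 0,"ty": 0,"tz": -0.001,"rx": 0,"ry": 0,"rz": 0,"claw": 0.005},{"tx": 0,"ty": 0,"tz": -0.001,"rx": 0,"ry": 0,"rz": 0,"claw": 0.005},{"tx": 0,"ty": 0,"tz": -0.001,"rx": 0,"ry": 0,"rz": 0,"claw": 0.005},{"tx": 0,"ty": 0,"tz": -0.001,"rx": 0,"ry": 0,"rz": 0,"claw": 0.005},{"tx": 0,"ty": 0,"tz": -0.001,"rx": 0,"ry": 0,"rz": 0,"claw": 0.005},{"tx": 0,"ty": 0,"tz": -0.001,"rx": 0,"ry": 0,"rz": 0,"claw": 0.005},{"tx": 0,"ty": 0,"tz": 0.006,"rx": 0,"ry": 0,"rz": 0,"claw": 0.005},{"tx": 0,"ty": 0,"tz": 0.012,"rx": 0,"ry": 0,"rz": 0,"claw": 0.005}]}}

```text
clock: 21.65
eef_pos: [449.8, 291.0, 48.8]
tool_rot: [-3.131, 0.594, -1.605]
force: [0.0, 0.3, 0.4]
width: 11.9
```

```bash
python3 rs.py
cat > s12.py <<'E'
from nxt import *
q=live();L=lambda y,l=34:pose(l,y,1)
import itertools
# out along -y, up, then to pan with lean toward -x (turn +90 or so) 
for nm,mid in dict(m1=[480,40,220],m2=[500,0,260],m3=[480,-60,200]).items():
  for out in ([449,200,85],[448,190,110]):
    rows=[([449.5,265,68],L(87.7),2),(out,L(87.7),4),([447,150,130],L(87.7),3),(mid,L(135),8),([472,-78,120],L(177.8),10),([472,-78,33],L(177.8),4)]
    e,mn,Lm,tr=run(q,rows);print(nm,out,e,mn,Lm);
print(np.array(tr))
E
python3 s12.py
```

```text
21.65 q [ 0.3646, 1.1623,-1.0832, 2.1905, 1.7496, 0.3771, 1.189 ] [449.8 291.   48.8] [-3.131  0.594 -1.605] [0.  0.3 0.4] 11.854678904164851
m1 [449, 200, 85] 182.247833007993 0.0029999999999998916 0.23844864602366345
m1 [448, 190, 110] 182.24783299656457 0.0029999999999998916 0.2357341589478925
m2 [449, 200, 85] 182.24802400436343 0.0029999999999998916 0.26222523008124377
m2 [448, 190, 110] 182.2480240054769 0.0029999999999998916 0.25937075318034175
m3 [449, 200, 85] 182.24878496773331 0.0029999999999998916 0.26815388540914364
m3 [448, 190, 110] 182.2487849798184 0.0029999999999998916 0.2653083675643195
[[ 0.404  1.085 -1.044  2.201  1.571  0.294  1.362]
 [ 0.64   1.066 -1.196  2.215  1.161  0.408  1.835]
 [ 0.766  1.073 -1.247  2.207  1.025  0.502  2.005]
 [ 0.928  1.195 -1.247  1.648  0.633  1.538  2.937]
 [ 0.738  1.406 -1.247  1.698  0.997  1.951  2.937]
 [ 0.737  1.532 -1.247  1.702  1.13   1.886  2.937]]
```

```bash
cat > s13.py <<'E'
from nxt import *
q=live();T=pose(34,87.7,1);F=pose(34,177.8,1);V1=R.from_euler('xyz',[np.pi,0,-np.pi/2])
def mk(s):
    g=np.random.default_rng(s);w=[]
    for _ in range(1+s%2):
        ax=g.uniform(-180,180);w.append((np.array([g.uniform(420,620),g.uniform(-250,20),g.uniform(270,400)]),R.from_euler('z',g.uniform(-200,100),degrees=True)*R.from_rotvec(np.radians(g.uniform(0,45))*np.array([np.cos(ax),np.sin(ax),0]))*V1,10))
    return [([449.5,265,68],T,2),([448,195,100],T,3),([447,130,200],T,4)]+w+[([472,-80,150],F,10),([472,-80,34],F,4)]
def tr(s):
    try:e,mn,L,t=run(q,mk(s))
    except Exception:return s,99,0,9,0
    return s,e,mn,L,t[-1]
if __name__=='__main__':
    e,mn,L,t=run(q,mk(0)[:3]);print(mn,t[-1])
    with Pool() as p:r=p.map(tr,range(440),chunksize=5)
    r=[t for t in r if t[1]<1];print(len(r));r.sort(key=lambda t:t[3]-3*min(t[2],.06))
    for t in r[:5]:print(*t)
    rows=mk(r[0][0])
    for (X,W,n),a in zip(rows,run(q,rows)[3]):print(np.round(X),np.round(W.as_euler('xyz'),3),a)
E
time python3 s13.py
```

```text
0.0029999999999998916 [ 0.873  0.953 -1.247  2.17   0.707  0.593  2.249]
137
151 0.0012605706335669547 0.0029999999999998916 0.18334364451252413 [-0.075  1.023  0.288  1.622 -0.2    1.127 -1.313]
267 0.0012540235944607056 0.0029999999999998916 0.19844578801025126 [-0.036  1.014  0.219  1.621 -0.144  1.121 -1.368]
243 0.0012484697479047517 0.0029999999999998916 0.2044457261323221 [ 0.009  1.005  0.141  1.619 -0.081  1.117 -1.431]
263 0.0012453311298387627 0.0029999999999998916 0.2055819776937204 [ 0.053  1.     0.063  1.618 -0.019  1.117 -1.492]
390 0.0012570757545450175 0.0029999999999998916 0.20774096720459978 [-0.055  1.018  0.253  1.621 -0.172  1.124 -1.341]
[450. 265.  68.] [ 3.142  0.593 -1.611] [ 0.404  1.085 -1.044  2.201  1.571  0.294  1.362]
[448 195 100] [ 3.142  0.593 -1.611] [ 0.611  1.065 -1.154  2.217  1.201  0.372  1.801]
[447 130 200] [ 3.142  0.593 -1.611] [ 0.873  0.953 -1.247  2.17   0.707  0.593  2.249]
[492. -58. 360.] [-3.068 -0.369 -2.602] [ 0.416  0.549 -0.821  1.581  0.515  1.563  1.619]
[ 601. -133.  332.] [-2.396 -0.02   1.394] [ 0.211  0.985 -0.102  0.76   0.039  1.977 -0.039]
[472 -80 150] [ 3.142  0.593 -0.038] [-0.094  0.855  0.323  1.606 -0.16   1.309 -1.324]
[472 -80  34] [ 3.142  0.593 -0.038] [-0.075  1.023  0.288  1.622 -0.2    1.127 -1.313]
real	0m40.833s
user	2m35.056s
sys	0m0.181s
```

```bash
date; stat -c %y pics/top0.png; python3 - <<'E'
from nxt import *
import s13
go(np.array([449,195,100]),s13.T,7,.005,0)
E
```

```text
Fri Dec  4 21:31:42 UTC 2026
2026-12-04 20:55:19.553601196 +0000
ang 0.5079353684336246 dist 108.84400467557973 maxrow
[{"tx": -0.0, "ty": -0.014, "tz": 0.007, "rx": 0.0, "ry": 0.0, "rz": -0.0, "claw": 0.005}, {"tx": -0.0, "ty": -0.027, "tz": 0.015, "rx": 0.0, "ry": 0.0, "rz": -0.0, "claw": 0.005}, {"tx": -0.0, "ty": -0.041, "tz": 0.022, "rx": 0.0, "ry": 0.0, "rz": -0.0, "claw": 0.005}, {"tx": -0.0, "ty": -0.055, "tz": 0.029, "rx": 0.0, "ry": 0.1, "rz": -0.0, "claw": 0.005}, {"tx": -0.001, "ty": -0.069, "tz": 0.037, "rx": 0.0, "ry": 0.1, "rz": -0.0, "claw": 0.005}, {"tx": -0.001, "ty": -0.082, "tz": 0.044, "rx": 0.0, "ry": 0.1, "rz": -0.0, "claw": 0.005}, {"tx": -0.001, "ty": -0.096, "tz": 0.051, "rx": 0.0, "ry": 0.1, "rz": -0.0, "claw": 0.005}]
```

>>> {"method": "apply_moves", "body": {"increments": [{"tx": 0,"ty": -0.02,"tz": 0.012,"rx": 0,"ry": 0,"rz": 0,"claw": 0.005},{"tx": 0,"ty": -0.045,"tz": 0.025,"rx": 0,"ry": 0,"rz": 0,"claw": 0.005},{"tx": -0.001,"ty": -0.07,"tz": 0.037,"rx": 0,"ry": 0,"rz": 0,"claw": 0.005},{"tx": -0.001,"ty": -0.096,"tz": 0.051,"rx": 0,"ry": 0,"rz": 0,"claw": 0.005},{"tx": -0.001,"ty": -0.11,"tz": 0.075,"rx": 0,"ry": 0,"rz": 0,"claw": 0.005},{"tx": -0.002,"ty": -0.125,"tz": 0.1,"rx": 0,"ry": 0,"rz": 0,"claw": 0.005},{"tx": -0.002,"ty": -0.145,"tz": 0.125,"rx": 0,"ry": 0,"rz": 0,"claw": 0.005},{"tx": -0.002,"ty": -0.16,"tz": 0.15,"rx": 0,"ry": 0,"rz": 0,"claw": 0.005},{"tx": -0.002,"ty": -0.16,"tz": 0.15,"rx": 0,"ry": 0,"rz": 0,"claw": 0.005}]}}

```text
clock: 22.55
eef_pos: [450.0, 129.7, 201.0]
tool_rot: [-3.124, 0.592, -1.605]
force: [0.7, -0.2, -1.5]
width: 12.0
```

```bash
python3 - <<'E'
from nxt import *
import s13
q=live();F=s13.F
print(q)
for s in(151,267,243,263):
    rows=s13.mk(s)[3:];r=run(q,rows);print(s,len(rows),r[0],r[1],r[2])
rows=s13.mk(151)[3:]
go(rows[0][0],rows[0][1],12,.005)
x,M=rows[0][:2]
for X,W,n in rows[1:]: gen(np.array(x),M,X,W,12 ,.005);x,M=X,W
E
cp s13.py s13b.py
```

```text
[ 0.82   0.847 -1.237  2.162  0.481  0.484  2.496]
151 4 0.0012691970718192907 0.0029999999999998916 0.18622966992855858
267 4 0.0012662112528304674 0.0586890551283632 0.19761375969683437
243 4 0.0012537194722752173 0.02764776041932948 0.2053406085924543
263 4 0.0012484775019505339 0.03274241948130108 0.20786338703480484
ang 78.01019082987605 dist 249.67249754462026 maxrow
[{"tx": 0.004, "ty": -0.016, "tz": 0.013, "rx": -0.9, "ry": 0.4, "rz": -0.9, "claw": 0.005}, {"tx": 0.007, "ty": -0.031, "tz": 0.026, "rx": -1.7, "ry": 0.9, "rz": -1.8, "claw": 0.005}, {"tx": 0.011, "ty": -0.047, "tz": 0.04, "rx": -2.6, "ry": 1.3, "rz": -2.6, "claw": 0.005}, {"tx": 0.014, "ty": -0.063, "tz": 0.053, "rx": -3.4, "ry": 1.7, "rz": -3.5, "claw": 0.005}, {"tx": 0.018, "ty": -0.078, "tz": 0.066, "rx": -4.3, "ry": 2.2, "rz": -4.4, "claw": 0.005}, {"tx": 0.021, "ty": -0.094, "tz": 0.079, "rx": -5.1, "ry": 2.6, "rz": -5.3, "claw": 0.005}, {"tx": 0.025, "ty": -0.11, "tz": 0.093, "rx": -6.0, "ry": 3.0, "rz": -6.2, "claw": 0.005}, {"tx": 0.028, "ty": -0.125, "tz": 0.106, "rx": -6.8, "ry": 3.5, "rz": -7.0, "claw
[... 3099 characters left out ...]
aw": 0.005}, {"tx": 0.0, "ty": 0.0, "tz": -0.048, "rx": 0.0, "ry": 0.0, "rz": 0.0, "claw": 0.005}, {"tx": 0.0, "ty": 0.0, "tz": -0.058, "rx": 0.0, "ry": 0.0, "rz": 0.0, "claw": 0.005}, {"tx": 0.0, "ty": 0.0, "tz": -0.068, "rx": 0.0, "ry": 0.0, "rz": 0.0, "claw": 0.005}, {"tx": 0.0, "ty": 0.0, "tz": -0.077, "rx": 0.0, "ry": 0.0, "rz": 0.0, "claw": 0.005}, {"tx": 0.0, "ty": 0.0, "tz": -0.087, "rx": 0.0, "ry": 0.0, "rz": 0.0, "claw": 0.005}, {"tx": 0.0, "ty": 0.0, "tz": -0.097, "rx": 0.0, "ry": 0.0, "rz": 0.0, "claw": 0.005}, {"tx": 0.0, "ty": 0.0, "tz": -0.106, "rx": 0.0, "ry": 0.0, "rz": 0.0, "claw": 0.005}, {"tx": 0.0, "ty": 0.0, "tz": -0.116, "rx": 0.0, "ry": 0.0, "rz": 0.0, "claw": 0.005}]
```

>>> {"method": "apply_moves", "body": {"increments": [{"tx": 0.004,"ty": -0.016,"tz": 0.013,"rx": -0.9,"ry": 0.4,"rz": -0.9,"claw": 0.005},{"tx": 0.007,"ty": -0.031,"tz": 0.026,"rx": -1.7,"ry": 0.9,"rz": -1.8,"claw": 0.005},{"tx": 0.011,"ty": -0.047,"tz": 0.04,"rx": -2.6,"ry": 1.3,"rz": -2.6,"claw": 0.005},{"tx": 0.014,"ty": -0.063,"tz": 0.053,"rx": -3.4,"ry": 1.7,"rz": -3.5,"claw": 0.005},{"tx": 0.018,"ty": -0.078,"tz": 0.066,"rx": -4.3,"ry": 2.2,"rz": -4.4,"claw": 0.005},{"tx": 0.021,"ty": -0.094,"tz": 0.079,"rx": -5.1,"ry": 2.6,"rz": -5.3,"claw": 0.005},{"tx": 0.025,"ty": -0.11,"tz": 0.093,"rx": -6.0,"ry": 3.0,"rz": -6.2,"claw": 0.005},{"tx": 0.028,"ty": -0.125,"tz": 0.106,"rx": -6.8,"ry": 3.5,"rz": -7.0,"claw": 0.005},{"tx": 0.032,"ty": -0.141,"tz": 0.119,"rx": -7.7,"ry": 3.9,"rz": -7.9,"claw": 0.005},{"tx": 0.035,"ty": -0.157,"tz": 0.132,"rx": -8.5,"ry": 4.4,"rz": -8.8,"claw": 0.005},{"tx": 0.039,"ty": -0.173,"tz": 0.145,"rx": -9.4,"ry": 4.8,"rz": -9.7,"claw": 0.005},{"tx": 0.042,"ty": -0.188,"tz": 0.159,"rx": -10.2,"ry": 5.2,"rz": -10.6,"claw": 0.005}]}}

```text
clock: 23.75
eef_pos: [490.5, -56.9, 357.2]
tool_rot: [-3.068, -0.368, -2.607]
force: [0.3, 0.4, -1.4]
width: 11.8
```

>>> {"method": "apply_moves", "body": {"increments": [{"tx": 0.007,"ty": -0.005,"tz": -0.002,"rx": -0.7,"ry": 0.1,"rz": -1.5,"claw": 0.005},{"tx": 0.014,"ty": -0.009,"tz": -0.004,"rx": -1.3,"ry": 0.2,"rz": -3.0,"claw": 0.005},{"tx": 0.021,"ty": -0.014,"tz": -0.005,"rx": -2.0,"ry": 0.3,"rz": -4.5,"claw": 0.005},{"tx": 0.028,"ty": -0.019,"tz": -0.007,"rx": -2.6,"ry": 0.4,"rz": -6.0,"claw": 0.005},{"tx": 0.035,"ty": -0.024,"tz": -0.009,"rx": -3.3,"ry": 0.5,"rz": -7.5,"claw": 0.005},{"tx": 0.042,"ty": -0.029,"tz": -0.011,"rx": -3.9,"ry": 0.5,"rz": -9.0,"claw": 0.005},{"tx": 0.049,"ty": -0.033,"tz": -0.013,"rx": -4.6,"ry": 0.6,"rz": -10.5,"claw": 0.005},{"tx": 0.056,"ty": -0.038,"tz": -0.014,"rx": -5.2,"ry": 0.7,"rz": -12.0,"claw": 0.005},{"tx": 0.063,"ty": -0.043,"tz": -0.016,"rx": -5.9,"ry": 0.8,"rz": -13.5,"claw": 0.005},{"tx": 0.07,"ty": -0.048,"tz": -0.018,"rx": -6.5,"ry": 0.9,"rz": -15.0,"claw": 0.005},{"tx": 0.077,"ty": -0.052,"tz": -0.02,"rx": -7.2,"ry": 1.0,"rz": -16.5,"claw": 0.005},{"tx": 0.084,"ty": -0.057,"tz": -0.022,"rx": -7.8,"ry": 1.1,"rz": -18.0,"claw": 0.005}]}}

```text
clock: 24.95
eef_pos: [568.2, -112.5, 330.1]
tool_rot: [-2.446, -0.249, 1.924]
force: [0.0, -0.1, -3.5]
width: 11.8
```

```bash
python3 - <<'E'
from nxt import *
F=pose(34,177.8,1)
q=live();print(q)
r=run(q,[([472,-75,150],F,12),([472,-75,34],F,4)]);print(r[:3],r[3][-1])
go([472,-75,150],F,12,.005)
E
```

```text
[0.048 0.881 0.099 1.003 0.066 1.978 0.587]
(np.float64(0.0012977970634954939), np.float64(0.052085611973203605), np.float64(0.15231167401859935)) [-0.255  1.103  0.615  1.63  -0.467  1.199 -1.054]
ang 116.59409987627365 dist 207.62276058835073 maxrow
[{"tx": -0.008, "ty": 0.003, "tz": -0.015, "rx": -1.2, "ry": -0.1, "rz": -1.6, "claw": 0.005}, {"tx": -0.016, "ty": 0.006, "tz": -0.03, "rx": -2.3, "ry": -0.2, "rz": -3.1, "claw": 0.005}, {"tx": -0.024, "ty": 0.009, "tz": -0.045, "rx": -3.5, "ry": -0.3, "rz": -4.7, "claw": 0.005}, {"tx": -0.032, "ty": 0.012, "tz": -0.06, "rx": -4.6, "ry": -0.4, "rz": -6.2, "claw": 0.005}, {"tx": -0.04, "ty": 0.016, "tz": -0.075, "rx": -5.8, "ry": -0.5, "rz": -7.8, "claw": 0.005}, {"tx": -0.048, "ty": 0.019, "tz": -0.09, "rx": -7.0, "ry": -0.6, "rz": -9.3, "claw": 0.005}, {"tx": -0.056, "ty": 0.022, "tz": -0.105, "rx": -8.1, "ry": -0.7, "rz": -10.9, "claw": 0.005}, {"tx": -0.064, "ty": 0.025, "tz": -0.12, "rx": -9.3, "ry": -0.8, "rz": -12.4, "claw": 0.005}, {"tx": -0.072, "ty": 0.028, "tz": -0.135, "rx": -10.4, "ry": -0.9, "rz": -14.0, "claw": 0.005}, {"tx": -0.08, "ty": 0.031, "tz": -0.15, "rx": -11.6, "ry": -1.1, "rz": -15.5, "claw": 0.005}, {"tx": -0.088, "ty": 0.034, "tz": -0.165, "rx": -12.8, "ry": -1.2, "rz": -17.1, "claw": 0.005}, {"tx": -0.096, "ty": 0.037, "tz": -0.18, "rx": -13.9, "ry": -1.3, "rz": -18.7, "claw": 0.005}]
```

>>> {"method": "apply_moves", "body": {"increments": [{"tx": -0.008,"ty": 0.003,"tz": -0.01,"rx": -1.1,"ry": -0.1,"rz": -1.5,"claw": 0.005},{"tx": -0.016,"ty": 0.006,"tz": -0.02,"rx": -2.1,"ry": -0.2,"rz": -2.8,"claw": 0.005},{"tx": -0.024,"ty": 0.009,"tz": -0.03,"rx": -3.1,"ry": -0.3,"rz": -4.2,"claw": 0.005},{"tx": -0.032,"ty": 0.012,"tz": -0.045,"rx": -4.2,"ry": -0.4,"rz": -5.6,"claw": 0.005},{"tx": -0.04,"ty": 0.016,"tz": -0.06,"rx": -5.2,"ry": -0.5,"rz": -7.0,"claw": 0.005},{"tx": -0.048,"ty": 0.019,"tz": -0.075,"rx": -6.2,"ry": -0.6,"rz": -8.3,"claw": 0.005},{"tx": -0.056,"ty": 0.022,"tz": -0.09,"rx": -7.3,"ry": -0.7,"rz": -9.8,"claw": 0.005},{"tx": -0.064,"ty": 0.025,"tz": -0.105,"rx": -8.3,"ry": -0.8,"rz": -11.1,"claw": 0.005},{"tx": -0.072,"ty": 0.028,"tz": -0.12,"rx": -9.3,"ry": -0.9,"rz": -12.5,"claw": 0.005},{"tx": -0.08,"ty": 0.031,"tz": -0.13,"rx": -10.3,"ry": -0.9,"rz": -13.8,"claw": 0.005},{"tx": -0.088,"ty": 0.034,"tz": -0.14,"rx": -11.3,"ry": -1.0,"rz": -15.2,"claw": 0.005},{"tx": -0.096,"ty": 0.037,"tz": -0.15,"rx": -12.3,"ry": -1.1,"rz": -16.5,"claw": 0.005}]}}

```text
clock: 26.15
eef_pos: [470.6, -74.7, 181.1]
tool_rot: [-2.975, 0.593, 0.244]
force: [-1.3, 0.6, -1.1]
width: 11.9
```

```bash
python3 - <<'E'
from nxt import *
F=pose(33.9,177.8,1)
print(live())
go([472,-75,70],F,5,.005,2);print(read_state()['force'])
E
```

```text
[-0.253  0.887  0.619  1.587 -0.314  1.421 -0.907]
ang 13.442214259854994 dist 111.10788104034891 maxrow
[{"tx": 0.0, "ty": -0.0, "tz": -0.022, "rx": -0.3, "ry": -0.0, "rz": -0.4, "claw": 0.005}, {"tx": 0.001, "ty": -0.0, "tz": -0.044, "rx": -0.6, "ry": -0.1, "rz": -0.9, "claw": 0.005}, {"tx": 0.001, "ty": -0.0, "tz": -0.067, "rx": -0.9, "ry": -0.1, "rz": -1.3, "claw": 0.005}, {"tx": 0.001, "ty": -0.0, "tz": -0.089, "rx": -1.3, "ry": -0.1, "rz": -1.7, "claw": 0.005}, {"tx": 0.001, "ty": -0.0, "tz": -0.111, "rx": -1.6, "ry": -0.2, "rz": -2.2, "claw": 0.005}, {"tx": 0.001, "ty": -0.0, "tz": -0.111, "rx": -1.6, "ry": -0.2, "rz": -2.2, "claw": 0.005}, {"tx": 0.001, "ty": -0.0, "tz": -0.111, "rx": -1.6, "ry": -0.2, "rz": -2.2, "claw": 0.005}]
[-1.296  0.637 -1.145]
```

>>> {"method": "apply_moves", "body": {"increments": [{"tx": 0,"ty": 0,"tz": -0.022,"rx": -0.5,"ry": 0,"rz": -0.8,"claw": 0.005},{"tx": 0.001,"ty": 0,"tz": -0.044,"rx": -1.1,"ry": -0.1,"rz": -1.5,"claw": 0.005},{"tx": 0.001,"ty": 0,"tz": -0.067,"rx": -1.6,"ry": -0.2,"rz": -2.2,"claw": 0.005},{"tx": 0.001,"ty": 0,"tz": -0.089,"rx": -1.6,"ry": -0.2,"rz": -2.2,"claw": 0.005},{"tx": 0.001,"ty": 0,"tz": -0.111,"rx": -1.6,"ry": -0.2,"rz": -2.2,"claw": 0.005},{"tx": 0.001,"ty": 0,"tz": -0.125,"rx": -1.6,"ry": -0.2,"rz": -2.2,"claw": 0.005},{"tx": 0.001,"ty": 0,"tz": -0.132,"rx": -1.6,"ry": -0.2,"rz": -2.2,"claw": 0.005},{"tx": 0.001,"ty": 0,"tz": -0.137,"rx": -1.6,"ry": -0.2,"rz": -2.2,"claw": 0.005},{"tx": 0.001,"ty": 0,"tz": -0.14,"rx": -1.6,"ry": -0.2,"rz": -2.2,"claw": 0.005},{"tx": 0.001,"ty": 0,"tz": -0.14,"rx": -1.6,"ry": -0.2,"rz": -2.2,"claw": 0.005}]}}

```text
clock: 27.15
eef_pos: [472.6, -75.1, 42.7]
tool_rot: [-3.136, 0.587, -0.034]
force: [-0.4, 0.7, -0.7]
width: 11.9
```

```bash
python3 rs.py; date
```

```text
27.15 q [-0.2549, 1.0869, 0.6179, 1.6334,-0.4632, 1.2043,-1.0505] [472.6 -75.1  42.7] [-3.136  0.587 -0.034] [-0.4  0.7 -0.7] 11.944088597589154
Fri Dec  4 21:33:15 UTC 2026
```

>>> {"method": "apply_moves", "body": {"increments": [{"tx": 0,"ty": 0,"tz": -0.006,"rx": 0,"ry": 0,"rz": 0,"claw": 0.005},{"tx": 0,"ty": 0,"tz": -0.009,"rx": 0,"ry": 0,"rz": 0,"claw": 0.005},{"tx": 0,"ty": 0,"tz": -0.011,"rx": 0,"ry": 0,"rz": 0,"claw": 0.005},{"tx": 0,"ty": 0,"tz": -0.0115,"rx": 0,"ry": 0,"rz": 0,"claw": 0.005},{"tx": 0,"ty": 0,"tz": -0.0115,"rx": 0,"ry": 0,"rz": 0,"claw": 0.035},{"tx": 0,"ty": 0,"tz": -0.0115,"rx": 0,"ry": 0,"rz": 0,"claw": 0.04},{"tx": 0,"ty": 0,"tz": -0.0115,"rx": 0,"ry": 0,"rz": 0,"claw": 0.04},{"tx": 0.005,"ty": 0,"tz": 0.02,"rx": 0,"ry": 0,"rz": 0,"claw": 0.04},{"tx": 0.01,"ty": 0,"tz": 0.06,"rx": 0,"ry": 0,"rz": 0,"claw": 0.05},{"tx": 0.015,"ty": 0,"tz": 0.1,"rx": 0,"ry": 0,"rz": 0,"claw": 0.05},{"tx": 0.015,"ty": 0,"tz": 0.15,"rx": 0,"ry": 0,"rz": 0,"claw": 0.05},{"tx": 0.015,"ty": 0,"tz": 0.2,"rx": 0,"ry": 0,"rz": 0,"claw": 0.05}]}}

```text
clock: 28.35
eef_pos: [487.1, -75.0, 244.2]
tool_rot: [-3.136, 0.588, -0.034]
force: [1.6, -0.1, -0.3]
width: 49.6
```

```bash
cat > s14.py <<'E'
from nxt import *
q=live();V1=R.from_euler('xyz',[np.pi,0,-np.pi/2])
def mk(s):
    g=np.random.default_rng(s);fl=1;T=pose(34,79.8,fl);w=[]
    for _ in range(1+s%2):
        ax=g.uniform(-180,180);w.append((np.array([g.uniform(430,640),g.uniform(-330,110),g.uniform(250,420)]),R.from_euler('z',g.uniform(-40,320),degrees=True)*R.from_rotvec(np.radians(g.uniform(0,50))*np.array([np.cos(ax),np.sin(ax),0]))*V1,12))
    w.append(([g.uniform(450,540),g.uniform(80,120),g.uniform(130,220)],pose(g.uniform(25,50),g.uniform(50,120),fl),12))
    return w+[([519,175,75],T,6),([532,248,60],T,5),([536.4,271.5,36],T,4)]
def tr(s):
    try:e,mn,L,t=run(q,mk(s))
    except Exception:return s,99,0,9,0
    return s,e,mn,L,t[-1]
if __name__=='__main__':
    print(q)
    with Pool() as p:r=p.map(tr,range(560),chunksize=5)
    r=[t for t in r if t[1]<1];print(len(r));r.sort(key=lambda t:t[3]+.1*(t[0]%2)-3*min(t[2],.05))
    for t in r[:5]:print(*t)
    rows=mk(r[0][0]);x,M=fk(q,P)
    for (X,W,n),a in zip(rows,run(q,rows)[3]):print(np.round(X),np.round(W.as_euler('xyz'),3),a,np.degrees((W*M.inv()).magnitude()));M=W
    go(rows[0][0],rows[0][1],12,.05)
E
python3 s14.py;date
```

```text
[-0.298  0.84   0.723  1.511 -0.324  1.548 -1.107]
1
158 0.057843619590763326 0.0029999999999998916 5.3340000000000005 [ 0.46   1.299 -1.213  2.032  1.586  0.548  1.383]
[594. -68. 351.] [-2.467  0.582  2.612] [-0.546  0.593  0.31   1.676  0.724  1.207  0.185] 131.91105008240223
[481. 120. 143.] [ 3.142  0.811 -1.631] [ 1.201  1.251 -1.247  2.152  4.195  0.233 -0.919] 143.91715818821964
[519 175  75] [ 3.142  0.593 -1.749] [-1.791 -0.367  1.317  2.467  0.108  0.233  2.915] 14.175011070156266
[532 248  60] [ 3.142  0.593 -1.749] [-1.571  0.136  1.248  2.467  4.237  0.233 -2.937] 0.0
[536. 272.  36.] [ 3.142  0.593 -1.749] [ 0.46   1.299 -1.213  2.032  1.586  0.548  1.383] 0.0
ang 131.91634796272473 dist 151.00729691502357 maxrow
[{"tx": 0.009, "ty": 0.001, "tz": 0.009, "rx": 0.2, "ry": 0.6, "rz": 2.1, "claw": 0.05}, {"tx": 0.018, "ty": 0.001, "tz": 0.018, "rx": 0.4, "ry": 1.3, "rz": 4.2, "claw": 0.05}, {"tx": 0.027, "ty": 0.002, "tz": 0.027, "rx": 0.6, "ry": 1.9, "rz": 6.3, "claw": 0.05}, {"tx": 0.035, "ty": 0.002, "tz": 0.036, "rx": 0.8, "ry": 2.5, "rz": 8.4, "claw": 0.05}, {"tx": 0.044, "ty": 0.003, "tz": 0.045, "rx": 0.9, "ry": 3.2, "rz": 10.5, "claw": 0.05}, {"tx": 0.053, "ty": 0.003, "tz": 0.053, "rx": 1.1, "ry": 3.8, "rz": 12.6, "claw": 0.05}, {"tx": 0.062, "ty": 0.004, "tz": 0.062, "rx": 1.3, "ry": 4.4, "rz": 14.7, "claw": 0.05}, {"tx": 0.071, "ty": 0.005, "tz": 0.071, "rx": 1.5, "ry": 5.0, "rz": 16.8, "claw": 0.05}, {"tx": 0.08, "ty": 0.005, "tz": 0.08, "rx": 1.7, "ry": 5.7, "rz": 18.9, "claw": 0.05}, {"tx": 0.089, "ty": 0.006, "tz": 0.089, "rx": 1.9, "ry": 6.3, "rz": 21.0, "claw": 0.05}, {"tx": 0.098, "ty": 0.006, "tz": 0.098, "rx": 2.1, "ry": 6.9, "rz": 23.1, "claw": 0.05}, {"tx": 0.106, "ty": 0.007, "tz": 0.107, "rx": 2.3, "ry": 7.6, "rz": 25.2, "claw": 0.05}]
Fri Dec  4 21:34:34 UTC 2026
```

```bash
cat > s15.py <<'E'
from nxt import *
E=lambda a:R.from_euler('xyz',a)
T=pose(34,79.8,1)
rev=[([470.6,-74.7,181.1],E([-2.975,.593,.244]),3),([568.2,-112.5,330.1],E([-2.446,-.249,1.924]),12),([490.5,-56.9,357.2],E([-3.068,-.368,-2.607]),12),([450,129.7,201],E([-3.124,.592,-1.605]),12)]
fin=[([510,165,110],T,4),([522,190,66],T,4),([532,248,60],T,4),([536.4,271.5,36],T,4)]
if __name__=='__main__':
    q=live()
    for nm,rows in dict(full=rev+fin,skip=rev[1:]+fin).items():
        e,mn,L,t=run(q,rows);print(nm,e,mn,L);print(np.array(t))
    go(rev[1][0],rev[1][1],12,.05)
E
python3 s15.py
```

```text
full 81.91226403119347 0.0029999999999998916 0.13486856032548072
[[-0.255  0.887  0.623  1.587 -0.316  1.421 -0.905]
 [ 0.054  0.88   0.084  1.003  0.073  1.977  0.58 ]
 [ 0.165  0.467 -0.393  1.595  0.358  1.458  1.798]
 [ 0.728  0.725 -1.023  2.164  0.052  0.421  2.935]
 [ 0.499  0.875 -0.81   2.121  0.074  0.233  2.844]
 [ 0.412  0.951 -0.749  2.097  0.101  0.233  2.824]
 [ 0.279  0.956 -0.719  2.06   0.091  0.233  2.744]
 [ 0.219  0.995 -0.689  2.039  0.118  0.233  2.703]]
skip 81.92066323918594 0.0029999999999998916 0.14975120129599478
[[ 0.052  0.881  0.09   1.004  0.07   1.977  0.583]
 [ 0.161  0.466 -0.386  1.595  0.356  1.457  1.8  ]
 [ 0.726  0.724 -1.02   2.164  0.047  0.421  2.937]
 [ 0.499  0.874 -0.81   2.121  0.07   0.233  2.848]
 [ 0.412  0.951 -0.749  2.097  0.097  0.233  2.828]
 [ 0.279  0.956 -0.719  2.06   0.086  0.233  2.749]
 [ 0.219  0.995 -0.689  2.039  0.112  0.233  2.71 ]]
ang 116.39657166173272 dist 123.95804794657907 maxrow
[{"tx": 0.007, "ty": -0.003, "tz": 0.007, "rx": 1.2, "ry": 0.1, "rz": 1.6, "claw": 0.05}, {"tx": 0.014, "ty": -0.006, "tz": 0.014, "rx
[... 242 characters left out ...]
-0.016, "tz": 0.036, "rx": 5.8, "ry": 0.5, "rz": 7.8, "claw": 0.05}, {"tx": 0.041, "ty": -0.019, "tz": 0.043, "rx": 6.9, "ry": 0.6, "rz": 9.3, "claw": 0.05}, {"tx": 0.047, "ty": -0.022, "tz": 0.05, "rx": 8.1, "ry": 0.7, "rz": 10.9, "claw": 0.05}, {"tx": 0.054, "ty": -0.025, "tz": 0.057, "rx": 9.2, "ry": 0.8, "rz": 12.4, "claw": 0.05}, {"tx": 0.061, "ty": -0.028, "tz": 0.064, "rx": 10.4, "ry": 0.9, "rz": 14.0, "claw": 0.05}, {"tx": 0.068, "ty": -0.031, "tz": 0.072, "rx": 11.5, "ry": 1.0, "rz": 15.6, "claw": 0.05}, {"tx": 0.074, "ty": -0.034, "tz": 0.079, "rx": 12.7, "ry": 1.2, "rz": 17.1, "claw": 0.05}, {"tx": 0.081, "ty": -0.038, "tz": 0.086, "rx": 13.8, "ry": 1.3, "rz": 18.7, "claw": 0.05}]
```

>>> {"method": "apply_moves", "body": {"increments": [{"tx": 0.007,"ty": -0.003,"tz": 0.007,"rx": 1.0,"ry": 0.1,"rz": 1.4,"claw": 0.05},{"tx": 0.014,"ty": -0.006,"tz": 0.014,"rx": 2.1,"ry": 0.2,"rz": 2.8,"claw": 0.05},{"tx": 0.02,"ty": -0.009,"tz": 0.021,"rx": 3.1,"ry": 0.3,"rz": 4.2,"claw": 0.05},{"tx": 0.027,"ty": -0.013,"tz": 0.029,"rx": 4.1,"ry": 0.4,"rz": 5.5,"claw": 0.05},{"tx": 0.034,"ty": -0.016,"tz": 0.036,"rx": 5.1,"ry": 0.5,"rz": 6.9,"claw": 0.05},{"tx": 0.041,"ty": -0.019,"tz": 0.043,"rx": 6.1,"ry": 0.6,"rz": 8.3,"claw": 0.05},{"tx": 0.047,"ty": -0.022,"tz": 0.05,"rx": 7.2,"ry": 0.7,"rz": 9.7,"claw": 0.05},{"tx": 0.054,"ty": -0.025,"tz": 0.057,"rx": 8.2,"ry": 0.7,"rz": 11.0,"claw": 0.05},{"tx": 0.061,"ty": -0.028,"tz": 0.064,"rx": 9.2,"ry": 0.8,"rz": 12.4,"claw": 0.05},{"tx": 0.068,"ty": -0.031,"tz": 0.072,"rx": 10.2,"ry": 0.9,"rz": 13.8,"claw": 0.05},{"tx": 0.074,"ty": -0.034,"tz": 0.079,"rx": 11.2,"ry": 1.0,"rz": 15.2,"claw": 0.05},{"tx": 0.081,"ty": -0.038,"tz": 0.086,"rx": 12.3,"ry": 1.1,"rz": 16.6,"claw": 0.05}]}}

```text
clock: 29.55
eef_pos: [568.4, -113.1, 328.8]
tool_rot: [-2.424, -0.117, 1.737]
force: [-0.0, 0.4, 0.1]
width: 50.0
```

```bash
cat > s16.py <<'E'
from nxt import *
import s15
E=s15.E;q=live();T=s15.T;x0,M0=fk(q,P)
W1=(np.array([567.9,-335.2,247.1]),E([-2.526,-.05,2.433]),10);W2=(np.array([552.8,45.7,359.2]),E([-3.013,.337,-2.443]),12)
W3=(np.array([470,125,130]),E([3.132,.608,-1.85]),10)
def mk(s):
    g=np.random.default_rng(s);w=[]
    for _ in range(1+s%2):
        ax=g.uniform(-180,180);w.append((np.array([g.uniform(450,640),g.uniform(-380,60),g.uniform(240,430)]),R.from_rotvec(g.normal(0,.6,3))*[M0,W1[1],W2[1]][g.integers(3)],10))
    if g.random()<.5:w.append(W1)
    w.append(W2)
    if g.random()<.5:w.append(W3)
    else:w.append(([434,130,116],E([3.132,.608,-1.922]),10))
    return w+s15.fin
def tr(s):
    try:e,mn,L,t=run(q,mk(s))
    except Exception:return s,99,0,9,0
    return s,e,mn,L,t[-1]
def show(s):
    rows=mk(s);M=M0
    for (X,W,n),a in zip(rows,run(q,rows)[3]):print(np.round(X),np.round(W.as_euler('xyz'),3),a,np.degrees((W*M.inv()).magnitude()));M=W
if __name__=='__main__':
    print(q)
    with Pool() as p:r=p.map(tr,range(400),chunksize=4)
    r=[t for t in r if t[1]<1];print(len(r));r.sort(key=lambda t:t[3]+.05*len(mk(t[0])))
    for t in r[:5]:print(*t,len(mk(t[0])))
    show(r[0][0]);rows=mk(r[0][0]);go(rows[0][0],rows[0][1],12,.05)
E
python3 s16.py;date
```

```text
[0.033 0.884 0.163 1.004 0.019 1.973 0.394]
0
Fri Dec  4 21:36:15 UTC 2026Traceback (most recent call last):
  File "s16.py", line 27, in <module>
    show(r[0][0]);rows=mk(r[0][0]);go(rows[0][0],rows[0][1],12,.05)
         ~^^^
IndexError: list index out of range
```

```bash
cat > s17.py <<'E'
from nxt import *
import s15,s16
E=s15.E;q=live()
L1=([607,50,317],E([-3.025,-.456,2.926]),12);L2=([555,-12,445],E([2.585,.353,1.967]),12);L3=([644,92,245],E([2.27,.19,1.075]),12);M=([492.2,31.4,300],E([-3.103,.005,1.54]),12)
W1,W2,W3=s16.W1,s16.W2,s16.W3;W3a=([434,130,116],E([3.132,.608,-1.922]),10)
C={}
for a,pre in dict(l123=[L1,L2,L3],l23=[L2,L3],l3=[L3],m=[],mm=[M,L1,L2,L3]).items():
  for b,mid in dict(MW12=[M,W1,W2],W12=[W1,W2],MW2=[M,W2]).items():
    for c,end in dict(a=[W3a],b=[W3],n=[]).items(): C[a+'_'+b+'_'+c]=pre+mid+end+s15.fin
def f(k):
    try:e,mn,L,t=run(q,C[k]);return k,e,mn,L,len(C[k]),t
    except Exception as x:return k,99,0,0,0,[]
if __name__=='__main__':
    with Pool() as p:r=p.map(f,list(C),chunksize=1)
    r.sort(key=lambda t:(t[1]>1,t[4]))
    for t in r[:8]:print(t[:5],t[-1][-1])
    t=r[0]
    for (X,W,n),a in zip(C[t[0]],t[-1]):print(np.round(X),a)
    X,W,n=C[t[0]][0];go(X,W,12,.05)
E
python3 s17.py;date
```

```text
('m_W12_n', np.float64(81.0920148324482), np.float64(0.0030000000000000027), np.float64(0.226150672051755), 6) [ 0.223  0.999 -0.698  2.039  0.397  0.233  2.426]
('m_MW2_n', np.float64(81.99533567253425), np.float64(0.0030000000000000027), np.float64(0.2900792605048146), 6) [ 0.216  0.994 -0.685  2.039 -0.032  0.233  2.853]
('l3_W12_n', np.float64(78.71183458897806), np.float64(0.0030000000000000027), np.float64(0.29550228040789894), 7) [ 0.23   1.004 -0.71   2.04   0.702  0.233  2.124]
('l3_MW2_n', np.float64(81.94500588800275), np.float64(0.0030000000000000027), np.float64(0.2713536072759277), 7) [ 0.218  0.995 -0.689  2.039  0.09   0.233  2.731]
('m_MW12_n', np.float64(81.70819980507392), np.float64(0.0030000000000000027), np.float64(0.2515778167277811), 7) [ 0.22   0.996 -0.693  2.039  0.226  0.233  2.596]
('m_W12_a', np.float64(79.95634647704458), np.float64(0.0030000000000000027), np.float64(0.147237320635055), 7) [ 0.227  1.001 -0.705  2.039  0.576  0.233  2.249]
('m_W12_b', np.float64(80.85057151325329), np.float64(0.0030000000000000027), np.float64(0.147237320635055), 7) [ 0
[... 1083 characters left out ...]
: -0.6, "rz": 3.3, "claw": 0.05}, {"tx": -0.0, "ty": -0.111, "tz": -0.041, "rx": -0.0, "ry": -0.7, "rz": 3.9, "claw": 0.05}, {"tx": -0.0, "ty": -0.13, "tz": -0.048, "rx": -0.1, "ry": -0.8, "rz": 4.6, "claw": 0.05}, {"tx": -0.0, "ty": -0.148, "tz": -0.054, "rx": -0.1, "ry": -0.9, "rz": 5.2, "claw": 0.05}, {"tx": -0.0, "ty": -0.167, "tz": -0.061, "rx": -0.1, "ry": -1.1, "rz": 5.9, "claw": 0.05}, {"tx": -0.0, "ty": -0.185, "tz": -0.068, "rx": -0.1, "ry": -1.2, "rz": 6.6, "claw": 0.05}, {"tx": -0.0, "ty": -0.204, "tz": -0.075, "rx": -0.1, "ry": -1.3, "rz": 7.2, "claw": 0.05}, {"tx": -0.001, "ty": -0.222, "tz": -0.082, "rx": -0.1, "ry": -1.4, "rz": 7.9, "claw": 0.05}]
Fri Dec  4 21:36:45 UTC 2026
```

```bash
cat > s18.py <<'E'
from nxt import *
import s15,s16,json
E=s15.E;q=live();x0,M0=fk(q,P);W2=s16.W2
def mk(s):
    g=np.random.default_rng(s);w=[];b=R.from_euler('xyz',[np.pi,0,np.pi/2])
    for _ in range(1+s%3):
        ax=g.uniform(-180,180)
        w.append((np.array([g.uniform(420,650),g.uniform(-400,110),g.uniform(240,450)]),R.from_euler('z',g.uniform(-150,270),degrees=True)*R.from_rotvec(np.radians(g.uniform(10,70))*np.array([np.cos(ax),np.sin(ax),0]))*b,10))
    return w+[(W2[0],W2[1],10)]
def tr(s):
    try:e,mn,L,t=run(q,mk(s))
    except Exception:return s,99,0,9,np.zeros(7)
    return s,e,mn,L,t[-1]
if __name__=='__main__':
    with Pool() as p:r=p.map(tr,range(620),chunksize=4)
    r=[t for t in r if t[1]<1 and t[4][5]<1.2 and t[3]<.6];r.sort(key=lambda t:t[4][2]);print(len(r))
    for t in r[:6]:print(*t,len(mk(t[0])))
    b=r[0];rows=mk(b[0]);M=M0
    for (X,W,n),a in zip(rows,run(q,rows)[3]):print(np.round(X),np.round(W.as_euler('xyz'),3),a,np.degrees((W*M.inv()).magnitude()));M=W
    T2=run(b[4],[([434,130,116],E([3.132,.608,-1.922]),10)]+s15.fin);print(T2[:3],T2[3][-1])
    go(rows[0][0],rows[0][1],12,.05)
E
timeout 75 python3 s18.py;date
```

```text
280
461 0.02124134504268873 0.0029999999999998916 0.29742897782074407 [ 0.794  0.432 -1.227  1.917  0.598  0.773  1.549] 4
281 0.014162193470252455 0.0029999999999998916 0.5708396207509052 [ 0.723  0.375 -1.088  1.918  0.481  0.723  1.661] 4
161 0.008424866824297352 0.0029999999999998916 0.264472658083468 [ 0.722  0.374 -1.086  1.918  0.479  0.722  1.663] 4
119 0.0905792629701199 0.0029999999999998916 0.2602342985330679 [ 0.692  0.356 -1.034  1.919  0.439  0.708  1.702] 4
467 0.010979035760350088 0.0029999999999998916 0.24402010673044572 [ 0.673  0.346 -1.002  1.919  0.414  0.701  1.725] 4
20 0.04131354018427494 0.0029999999999998916 0.26614332343197755 [ 0.658  0.339 -0.978  1.919  0.396  0.695  1.742] 4
[ 526. -397.  337.] [ 2.702 -0.522 -1.191] [ 0.589  0.633 -0.514  1.533  0.962  1.39   2.937] 170.4360864113692
[ 612. -240.  359.] [ 2.82   0.111 -0.387] [ 0.772  0.956 -1.247  1.319  1.169  1.947  2.937] 59.465041920238
[ 440. -205.  276.] [ 2.844 -0.363 -1.909] [ 0.813  0.782 -1.123  1.7    0.761  1.631  2.225] 90.38036597118148
[553.  46. 359.] [-3.013  0.337 -2.443] [ 0.794  0.
[... 683 characters left out ...]
3, "rz": 11.9, "claw": 0.05}, {"tx": -0.021, "ty": -0.142, "tz": 0.004, "rx": 7.8, "ry": 5.2, "rz": 14.3, "claw": 0.05}, {"tx": -0.025, "ty": -0.166, "tz": 0.005, "rx": 9.1, "ry": 6.0, "rz": 16.6, "claw": 0.05}, {"tx": -0.028, "ty": -0.189, "tz": 0.005, "rx": 10.4, "ry": 6.9, "rz": 19.0, "claw": 0.05}, {"tx": -0.032, "ty": -0.213, "tz": 0.006, "rx": 11.7, "ry": 7.7, "rz": 21.4, "claw": 0.05}, {"tx": -0.035, "ty": -0.237, "tz": 0.007, "rx": 13.0, "ry": 8.6, "rz": 23.8, "claw": 0.05}, {"tx": -0.039, "ty": -0.26, "tz": 0.008, "rx": 14.3, "ry": 9.5, "rz": 26.1, "claw": 0.05}, {"tx": -0.043, "ty": -0.284, "tz": 0.008, "rx": 15.6, "ry": 10.3, "rz": 28.5, "claw": 0.05}]
Fri Dec  4 21:37:52 UTC 2026
```

```bash
python3 - <<'E'
from s18 import *
for s in(161,467,119):
    rows=mk(s);x,M=x0,M0;a=run(q,rows)
    print(s,a[1],[round(np.degrees((W*V.inv()).magnitude())) for (_,W,_),(_,V,_) in zip(rows,[(0,M0,0)]+rows)])
    for (X,W,n),b in zip(rows,a[3]):print(np.round((X-x)/1000,3),np.round((W*M.inv()).as_rotvec()/np.radians(5),1),'|',np.round(X),b);x,M=X,W
E
```

```text
161 0.0029999999999998916 [86, 157, 103, 36]
[ 0.018 -0.166 -0.034] [ 3.6 -3.  16.5] | [ 586. -279.  295.] [ 0.324  0.579 -0.169  1.545  0.512  1.085  1.614]
[-0.11   0.113  0.058] [ 4.9 17.7 25.6] | [ 476. -165.  353.] [ 0.516  0.843 -1.226  1.693  1.025  1.977  2.937]
[ 0.076 -0.109 -0.02 ] [  5.8  -8.6 -17.9] | [ 552. -275.  333.] [ 1.123  0.837 -1.247  1.402  0.566  1.42   2.738]
[0.001 0.32  0.026] [-0.  -2.5 -6.8] | [553.  46. 359.] [ 0.722  0.374 -1.086  1.918  0.479  0.722  1.663]
467 0.0029999999999998916 [160, 119, 28, 141]
[-0.006  0.126 -0.004] [20.8 -8.1 23. ] | [562.  12. 325.] [ 0.5    0.905 -0.751  1.195 -0.056  1.732  2.609]
[-0.042 -0.377 -0.067] [  2.  -15.9  17.6] | [ 521. -365.  258.] [ 1.638  1.086 -1.247  1.895  1.086  1.218  2.937]
[0.012 0.111 0.012] [-5.5 -1.3  0. ] | [ 533. -253.  270.] [ 1.299  0.766 -1.247  2.079  1.309  0.962  2.937]
[0.02  0.299 0.089] [ 10.4   0.3 -26.1] | [553.  46. 359.] [ 0.673  0.346 -1.002  1.919  0.414  0.701  1.725]
119 0.0029999999999998916 [155, 118, 43, 140]
[ 0.02   0.131 -0.059] [ 8.7 -0.1 29.7] | [588.  18. 270.] [ 0.207  0.524 -0.58   1.767  0.588  0.936  2.271]
[-0.165 -0.132  0.175] [ 1.3 16.6 16.7] | [ 424. -114.  445.] [ 0.329  1.043 -1.247  1.006  0.631  1.977  2.937]
[ 0.151  0.026 -0.129] [ 5.  -7.1  0.1] | [574. -88. 316.] [ 0.621  0.954 -1.247  1.595  1.102  1.906  2.937]
[-0.022  0.134  0.043] [  4.5  -5.6 -27. ] | [553.  46. 359.] [ 0.692  0.356 -1.034  1.919  0.439  0.708  1.702]
```

>>> {"method": "apply_moves", "body": {"increments": [{"tx": 0.004,"ty": -0.041,"tz": -0.008,"rx": 0.9,"ry": -0.8,"rz": 4.1,"claw": 0.05},{"tx": 0.004,"ty": -0.041,"tz": -0.008,"rx": 0.9,"ry": -0.8,"rz": 4.1,"claw": 0.05},{"tx": 0.004,"ty": -0.041,"tz": -0.008,"rx": 0.9,"ry": -0.8,"rz": 4.1,"claw": 0.05},{"tx": 0.009,"ty": -0.083,"tz": -0.017,"rx": 1.8,"ry": -1.5,"rz": 8.3,"claw": 0.05},{"tx": 0.009,"ty": -0.083,"tz": -0.017,"rx": 1.8,"ry": -1.5,"rz": 8.3,"claw": 0.05},{"tx": 0.009,"ty": -0.083,"tz": -0.017,"rx": 1.8,"ry": -1.5,"rz": 8.3,"claw": 0.05},{"tx": 0.013,"ty": -0.125,"tz": -0.025,"rx": 2.7,"ry": -2.2,"rz": 12.4,"claw": 0.05},{"tx": 0.013,"ty": -0.125,"tz": -0.025,"rx": 2.7,"ry": -2.2,"rz": 12.4,"claw": 0.05},{"tx": 0.013,"ty": -0.125,"tz": -0.025,"rx": 2.7,"ry": -2.2,"rz": 12.4,"claw": 0.05},{"tx": 0.018,"ty": -0.166,"tz": -0.034,"rx": 3.6,"ry": -3.0,"rz": 16.5,"claw": 0.05},{"tx": 0.018,"ty": -0.166,"tz": -0.034,"rx": 3.6,"ry": -3.0,"rz": 16.5,"claw": 0.05},{"tx": 0.018,"ty": -0.166,"tz": -0.034,"rx": 3.6,"ry": -3.0,"rz": 16.5,"claw": 0.05}]}}

```text
clock: 30.75
eef_pos: [584.4, -281.1, 294.7]
tool_rot: [-2.799, -0.101, -3.051]
force: [-0.3, 0.0, -0.7]
width: 49.8
```

>>> {"method": "apply_moves", "body": {"increments": [{"tx": -0.018,"ty": 0.018,"tz": 0.01,"rx": 0.8,"ry": 2.9,"rz": 4.2,"claw": 0.05},{"tx": -0.018,"ty": 0.018,"tz": 0.01,"rx": 0.8,"ry": 2.9,"rz": 4.2,"claw": 0.05},{"tx": -0.018,"ty": 0.018,"tz": 0.01,"rx": 0.8,"ry": 2.9,"rz": 4.2,"claw": 0.05},{"tx": -0.036,"ty": 0.037,"tz": 0.02,"rx": 1.6,"ry": 5.8,"rz": 8.4,"claw": 0.05},{"tx": -0.036,"ty": 0.037,"tz": 0.02,"rx": 1.6,"ry": 5.8,"rz": 8.4,"claw": 0.05},{"tx": -0.036,"ty": 0.037,"tz": 0.02,"rx": 1.6,"ry": 5.8,"rz": 8.4,"claw": 0.05},{"tx": -0.054,"ty": 0.056,"tz": 0.029,"rx": 2.4,"ry": 8.7,"rz": 12.6,"claw": 0.05},{"tx": -0.054,"ty": 0.056,"tz": 0.029,"rx": 2.4,"ry": 8.7,"rz": 12.6,"claw": 0.05},{"tx": -0.054,"ty": 0.056,"tz": 0.029,"rx": 2.4,"ry": 8.7,"rz": 12.6,"claw": 0.05},{"tx": -0.073,"ty": 0.075,"tz": 0.039,"rx": 3.3,"ry": 11.8,"rz": 17.1,"claw": 0.05},{"tx": -0.073,"ty": 0.075,"tz": 0.039,"rx": 3.3,"ry": 11.8,"rz": 17.1,"claw": 0.05},{"tx": -0.073,"ty": 0.075,"tz": 0.039,"rx": 3.3,"ry": 11.8,"rz": 17.1,"claw": 0.05}]}}

```text
clock: 31.95
eef_pos: [512.7, -204.7, 334.2]
tool_rot: [2.545, -0.399, -1.215]
force: [0.5, 2.2, -0.7]
width: 50.1
```

```bash
cat > s19.py <<'E'
from nxt import *
import s15,s16
E=s15.E;q=live();W2=s16.W2;W3a=([434,130,116],E([3.132,.608,-1.922]),10)
def rel(X,W):
    s=read_state();M=R.from_euler('xyz',s['tool_rot']);print('rel',np.round((np.array(X)-s['eef_pos'])/1000,3),np.round((W*M.inv()).as_rotvec()/np.radians(5),1))
if __name__=='__main__':
    print(q,read_state()['clock'])
    for nm,r in dict(direct=[W2,W3a]+s15.fin).items():
        a=run(q,r);print(a[:3]);print(np.array(a[3]))
    rel(W2[0],W2[1])
E
python3 s19.py;date
```

```text
[ 0.407  0.708 -0.697  1.494  0.798  1.75   2.942] 31.95
(np.float64(70.66303849254743), np.float64(0.0030000000000000027), np.float64(0.13295661943087322))
[[ 0.504  0.286 -0.749  1.922  0.239  0.659  1.894]
 [ 0.629  0.787 -0.839  2.381  0.54   0.233  2.275]
 [ 0.572  0.938 -0.948  2.12   0.653  0.233  2.278]
 [ 0.459  0.991 -0.836  2.097  0.734  0.233  2.204]
 [ 0.317  0.987 -0.79   2.06   0.836  0.233  2.013]
 [ 0.244  1.016 -0.737  2.04   1.071  0.233  1.761]]
rel [0.04  0.25  0.025] [  6.  -10.9 -12.5]
Fri Dec  4 21:38:40 UTC 2026
```

```bash
cat > s20.py <<'E'
from s19 import *
import s18
g=s18.mk(161) # waypoints
rest=g[1:]
if __name__=='__main__':
    for r in (rest,rest[1:],):
        a=run(q,r+[W3a]+s15.fin);print(a[:3]);print(np.array(a[3]))
    for i in (0,1):
        rel(rest[i][0],rest[i][1])
    x,M=rest[0][:2]
    for X,W,n in rest[1:]:
        print('seg',np.round((X-x)/1000,3),np.round((W*M.inv()).as_rotvec()/np.radians(5),1));x,M=X,W
E
python3 s20.py
```

```text
(np.float64(6.948010527510702), np.float64(0.0029999999999998916), np.float64(0.21204031947997004))
[[ 0.531  0.913 -1.247  1.663  1.038  1.977  2.937]
 [ 1.123  0.837 -1.247  1.402  0.566  1.42   2.738]
 [ 0.722  0.374 -1.086  1.918  0.479  0.722  1.663]
 [ 0.613  0.769 -0.81   2.384  1.199  0.233  1.615]
 [ 0.67   1.07  -1.17   2.118  1.107  0.415  1.849]
 [ 0.554  1.096 -1.03   2.095  1.239  0.305  1.733]
 [ 0.394  1.067 -0.943  2.058  1.32   0.233  1.562]
 [ 0.331  1.106 -0.907  2.035  1.516  0.233  1.362]]
(np.float64(67.23306598264674), np.float64(0.0030000000000000027), np.float64(0.15877217356556272))
[[ 1.006  0.697 -0.907  1.406  0.318  1.311  2.937]
 [ 0.522  0.291 -0.775  1.922  0.256  0.662  1.878]
 [ 0.628  0.786 -0.837  2.381  0.583  0.233  2.232]
 [ 0.579  0.946 -0.962  2.12   0.697  0.239  2.235]
 [ 0.463  0.995 -0.845  2.097  0.78   0.233  2.16 ]
 [ 0.321  0.991 -0.798  2.06   0.889  0.233  1.961]
 [ 0.249  1.021 -0.747  2.039  1.149  0.233  1.686]]
rel [-0.037  0.039  0.019] [1.8 6.2 9. ]
rel [ 0.039 -0.07  -0.001] [ 7.1 -6.2 -6.8]
seg [ 0.076 -0.109 -0.02 ] [  5.8  -8.6 -17.9]
seg [0.001 0.32  0.026] [-0.  -2.5 -6.8]
```

>>> {"method": "apply_moves", "body": {"increments": [{"tx": -0.018,"ty": 0.019,"tz": 0.01,"rx": 0.9,"ry": 3.1,"rz": 4.5,"claw": 0.05},{"tx": -0.018,"ty": 0.019,"tz": 0.01,"rx": 0.9,"ry": 3.1,"rz": 4.5,"claw": 0.05},{"tx": -0.018,"ty": 0.019,"tz": 0.01,"rx": 0.9,"ry": 3.1,"rz": 4.5,"claw": 0.05},{"tx": -0.018,"ty": 0.019,"tz": 0.01,"rx": 0.9,"ry": 3.1,"rz": 4.5,"claw": 0.05},{"tx": -0.037,"ty": 0.039,"tz": 0.019,"rx": 1.8,"ry": 6.2,"rz": 9.0,"claw": 0.05},{"tx": -0.037,"ty": 0.039,"tz": 0.019,"rx": 1.8,"ry": 6.2,"rz": 9.0,"claw": 0.05},{"tx": -0.037,"ty": 0.039,"tz": 0.019,"rx": 1.8,"ry": 6.2,"rz": 9.0,"claw": 0.05},{"tx": -0.037,"ty": 0.039,"tz": 0.019,"rx": 1.8,"ry": 6.2,"rz": 9.0,"claw": 0.05}]}}

```text
clock: 32.75
eef_pos: [400.5, -107.1, 272.4]
tool_rot: [2.244, -0.046, -0.443]
force: [-0.3, -0.7, -1.2]
width: 50.1
```

```bash
python3 - <<'E'
from s20 import *
print(q)
for r in (rest[1:],rest[2:]):
    a=run(q,r+[W3a]+s15.fin);print(a[:3],a[3][len(r)-1],a[3][-1])
rel(*rest[1][:2]);rel(*rest[2][:2])
E
date
```

```text
[ 0.405  0.936 -1.245  1.958  0.911  1.98   2.941]
(np.float64(6.948905971235769), np.float64(0.0029999999999998916), np.float64(0.21202130875434855)) [ 0.722  0.374 -1.086  1.918  0.479  0.722  1.663] [ 0.331  1.106 -0.907  2.035  1.516  0.233  1.362]
(np.float64(4.510952860859556), np.float64(0.0029999999999998916), np.float64(0.33222291003742677)) [ 0.766  0.405 -1.167  1.918  0.547  0.749  1.598] [ 0.334  1.109 -0.913  2.035  1.518  0.233  1.361]
rel [ 0.151 -0.168  0.061] [  7.   -8.5 -16.3]
rel [0.152 0.153 0.087] [  6.6 -13.3 -22. ]
Fri Dec  4 21:39:11 UTC 2026
```

>>> {"method": "apply_moves", "body": {"increments": [{"tx": 0.028,"ty": 0.029,"tz": 0.016,"rx": 1.2,"ry": -2.5,"rz": -4.1,"claw": 0.05},{"tx": 0.028,"ty": 0.029,"tz": 0.016,"rx": 1.2,"ry": -2.5,"rz": -4.1,"claw": 0.05},{"tx": 0.028,"ty": 0.029,"tz": 0.016,"rx": 1.2,"ry": -2.5,"rz": -4.1,"claw": 0.05},{"tx": 0.057,"ty": 0.057,"tz": 0.033,"rx": 2.5,"ry": -5.0,"rz": -8.2,"claw": 0.05},{"tx": 0.057,"ty": 0.057,"tz": 0.033,"rx": 2.5,"ry": -5.0,"rz": -8.2,"claw": 0.05},{"tx": 0.057,"ty": 0.057,"tz": 0.033,"rx": 2.5,"ry": -5.0,"rz": -8.2,"claw": 0.05},{"tx": 0.085,"ty": 0.086,"tz": 0.049,"rx": 3.7,"ry": -7.4,"rz": -12.3,"claw": 0.05},{"tx": 0.085,"ty": 0.086,"tz": 0.049,"rx": 3.7,"ry": -7.4,"rz": -12.3,"claw": 0.05},{"tx": 0.085,"ty": 0.086,"tz": 0.049,"rx": 3.7,"ry": -7.4,"rz": -12.3,"claw": 0.05},{"tx": 0.115,"ty": 0.116,"tz": 0.066,"rx": 5.0,"ry": -10.1,"rz": -16.7,"claw": 0.05},{"tx": 0.115,"ty": 0.116,"tz": 0.066,"rx": 5.0,"ry": -10.1,"rz": -16.7,"claw": 0.05},{"tx": 0.115,"ty": 0.116,"tz": 0.066,"rx": 5.0,"ry": -10.1,"rz": -16.7,"claw": 0.05}]}}

```text
clock: 33.95
eef_pos: [517.0, 9.4, 339.0]
tool_rot: [3.128, 0.061, -2.003]
force: [0.5, -0.6, -0.5]
width: 50.0
```

```bash
cat > s21.py <<'E'
from s19 import *
T=s15.T;print(q)
Wb=([500,110,150],T,10);Wc=([510,120,110],pose(42,70,1),10);Wd=([460,120,130],pose(42,60,1),10)
for nm,r in dict(w2a=[W2,W3a],a=[W3a],b=[Wb],c=[Wc],d=[Wd]).items():
    a=run(q,r+s15.fin);print(nm,a[:3],a[3][len(r)-1],a[3][-1])
    if nm in'abcd':rel(*r[0][:2])
rel(*W2[:2])
E
python3 s21.py;date
```

```text
[ 0.732  0.569 -1.211  1.752  0.521  1.179  2.095]
w2a (np.float64(5.480777699280759), np.float64(0.0030000000000000027), np.float64(0.2514620970250734)) [ 0.612  0.768 -0.809  2.384  1.304  0.233  1.51 ] [ 0.332  1.108 -0.911  2.035  1.517  0.233  1.362]
a (np.float64(9.934720033281273), np.float64(0.0030000000000000027), np.float64(0.16987051823756705)) [ 0.615  0.773 -0.815  2.383  1.068  0.233  1.747] [ 0.327  1.101 -0.899  2.035  1.512  0.233  1.364]
rel [-0.083  0.121 -0.223] [ 5.8 -2.4  0.9]
b (np.float64(48.3779241080503), np.float64(0.0029999999999998916), np.float64(0.11097506553112302)) [ 0.8    0.973 -1.182  2.115  0.749  0.443  2.23 ] [ 0.277  1.048 -0.799  2.038  1.368  0.233  1.481]
rel [-0.017  0.101 -0.189] [ 5.8 -2.   2.8]
c (np.float64(21.58274503636325), np.float64(0.0030000000000000027), np.float64(0.12052784310132741)) [ 0.762  0.996 -0.98   2.216  0.933  0.233  2.018] [ 0.312  1.085 -0.87   2.036  1.488  0.233  1.38 ]
rel [-0.007  0.111 -0.229] [ 7.1 -3.1  0.9]
d (np.float64(16.304894662122102), np.float64(0.0030000000000000027), np.float64(0.6499383102529237)) [ 0.676  0.682 -0.739  2.427  1.273  0.233  1.471] [ 0.319  1.092 -0.883  2.036  1.5    0.233  1.371]
rel [-0.057  0.111 -0.209] [ 6.8 -3.7 -1.1]
rel [0.036 0.036 0.02 ] [ 1.6 -3.2 -5.3]
Fri Dec  4 21:39:33 UTC 2026
```

>>> {"method": "apply_moves", "body": {"increments": [{"tx": 0.018,"ty": 0.018,"tz": 0.01,"rx": 0.8,"ry": -1.6,"rz": -2.6,"claw": 0.05},{"tx": 0.018,"ty": 0.018,"tz": 0.01,"rx": 0.8,"ry": -1.6,"rz": -2.6,"claw": 0.05},{"tx": 0.036,"ty": 0.036,"tz": 0.02,"rx": 1.6,"ry": -3.2,"rz": -5.3,"claw": 0.05},{"tx": 0.036,"ty": 0.036,"tz": 0.02,"rx": 1.6,"ry": -3.2,"rz": -5.3,"claw": 0.05},{"tx": 0.016,"ty": 0.05,"tz": -0.02,"rx": 2.3,"ry": -3.1,"rz": -4.3,"claw": 0.05},{"tx": -0.004,"ty": 0.064,"tz": -0.06,"rx": 3.0,"ry": -2.9,"rz": -3.3,"claw": 0.05},{"tx": -0.024,"ty": 0.078,"tz": -0.1,"rx": 3.7,"ry": -2.8,"rz": -2.2,"claw": 0.05},{"tx": -0.044,"ty": 0.092,"tz": -0.14,"rx": 4.4,"ry": -2.7,"rz": -1.2,"claw": 0.05},{"tx": -0.064,"ty": 0.106,"tz": -0.18,"rx": 5.1,"ry": -2.5,"rz": -0.2,"claw": 0.05},{"tx": -0.083,"ty": 0.121,"tz": -0.223,"rx": 5.8,"ry": -2.4,"rz": 0.9,"claw": 0.05},{"tx": -0.083,"ty": 0.121,"tz": -0.223,"rx": 5.8,"ry": -2.4,"rz": 0.9,"claw": 0.05},{"tx": -0.083,"ty": 0.121,"tz": -0.223,"rx": 5.8,"ry": -2.4,"rz": 0.9,"claw": 0.05}]}}

```text
clock: 35.15
eef_pos: [435.6, 126.3, 118.1]
tool_rot: [3.129, 0.596, -1.926]
force: [0.9, -0.3, 0.1]
width: 50.2
```

```bash
cat > s22.py <<'E'
from s19 import *
T=s15.T;print(q,read_state()['eef_pos'])
P1=([495,160,100],T,6);P2=([505,150,80],T,6);P3=([500,150,80],pose(34,95,1),6);P4=([505,150,90],pose(42,90,1),6)
for nm,r in dict(a=[],p1=[P1],p2=[P2],p3=[P3],p4=[P4]).items():
    a=run(q,r+s15.fin[1:]);print(nm,a[:3],a[3][-1])
rel(*P2[:2]);rel(*s15.fin[1][:2])
E
python3 s22.py;date
```

```text
[ 0.743  0.947 -1.098  2.376  1.761  0.254  1.047] [435.606 126.326 118.072]
a (np.float64(5.033516467287799), np.float64(0.0030000000000000027), np.float64(0.21674773214798715)) [ 0.333  1.108 -0.912  2.035  1.518  0.233  1.362]
p1 (np.float64(0.005023359747338385), np.float64(0.0030000000000000027), np.float64(0.1783509901799354)) [ 0.341  1.117 -0.928  2.035  1.523  0.237  1.361]
p2 (np.float64(1.72284866836793), np.float64(0.0030000000000000027), np.float64(0.18710215326471769)) [ 0.337  1.113 -0.92   2.035  1.521  0.233  1.361]
p3 (np.float64(9.872924365173718), np.float64(0.0029999999999998916), np.float64(0.4201907009526644)) [ 0.327  1.101 -0.9    2.035  1.512  0.233  1.364]
p4 (np.float64(12.098067265779047), np.float64(0.0029999999999998916), np.float64(0.4351309640472738)) [ 0.324  1.098 -0.894  2.035  1.508  0.233  1.366]
rel [ 0.069  0.024 -0.038] [-0.1 -0.1  1.9]
rel [ 0.086  0.064 -0.052] [-0.1 -0.1  1.9]
Fri Dec  4 21:39:54 UTC 2026
```

>>> {"method": "apply_moves", "body": {"increments": [{"tx": 0.015,"ty": 0.009,"tz": -0.004,"rx": 0,"ry": 0,"rz": 0.5,"claw": 0.05},{"tx": 0.03,"ty": 0.017,"tz": -0.009,"rx": 0,"ry": 0,"rz": 1.0,"claw": 0.05},{"tx": 0.045,"ty": 0.026,"tz": -0.014,"rx": -0.1,"ry": -0.1,"rz": 1.5,"claw": 0.05},{"tx": 0.059,"ty": 0.034,"tz": -0.018,"rx": -0.1,"ry": -0.1,"rz": 1.9,"claw": 0.05},{"tx": 0.059,"ty": 0.034,"tz": -0.018,"rx": -0.1,"ry": -0.1,"rz": 1.9,"claw": 0.05},{"tx": 0.068,"ty": 0.044,"tz": -0.03,"rx": -0.1,"ry": -0.1,"rz": 1.9,"claw": 0.05},{"tx": 0.077,"ty": 0.054,"tz": -0.041,"rx": -0.1,"ry": -0.1,"rz": 1.9,"claw": 0.05},{"tx": 0.086,"ty": 0.064,"tz": -0.052,"rx": -0.1,"ry": -0.1,"rz": 1.9,"claw": 0.05},{"tx": 0.086,"ty": 0.064,"tz": -0.052,"rx": -0.1,"ry": -0.1,"rz": 1.9,"claw": 0.05},{"tx": 0.086,"ty": 0.064,"tz": -0.052,"rx": -0.1,"ry": -0.1,"rz": 1.9,"claw": 0.05}]}}

```text
clock: 36.15
eef_pos: [520.8, 190.3, 67.3]
tool_rot: [-3.141, 0.589, -1.752]
force: [-0.3, -0.3, 0.3]
width: 50.0
```

```bash
python3 - <<'E'
from s19 import *
print(q,read_state()['eef_pos'],read_state()['tool_rot'],read_state()['force'])
a=run(q,s15.fin[2:]);print(a[:3])
rel(*s15.fin[2][:2]);rel(*s15.fin[3][:2])
E
date
```

```text
[ 0.569  1.115 -1.072  2.098  1.294  0.349  1.677] [520.756 190.298  67.336] [-3.141  0.589 -1.752] [-0.274 -0.341  0.286]
(np.float64(0.0032509598175846735), np.float64(0.026316727525550282), np.float64(0.041653543502703894))
rel [ 0.011  0.058 -0.007] [ 0.1 -0.   0. ]
rel [ 0.016  0.081 -0.031] [ 0.1 -0.   0. ]
Fri Dec  4 21:40:11 UTC 2026
```

Slide in, lower, close, and lift a little in one go.

>>> {"method": "apply_moves", "body": {"increments": [{"tx": 0.004,"ty": 0.02,"tz": -0.002,"rx": 0,"ry": 0,"rz": 0,"claw": 0.05},{"tx": 0.008,"ty": 0.042,"tz": -0.005,"rx": 0,"ry": 0,"rz": 0,"claw": 0.05},{"tx": 0.011,"ty": 0.06,"tz": -0.007,"rx": 0,"ry": 0,"rz": 0,"claw": 0.05},{"tx": 0.014,"ty": 0.074,"tz": -0.018,"rx": 0,"ry": 0,"rz": 0,"claw": 0.05},{"tx": 0.016,"ty": 0.081,"tz": -0.028,"rx": 0,"ry": 0,"rz": 0,"claw": 0.05},{"tx": 0.016,"ty": 0.081,"tz": -0.031,"rx": 0,"ry": 0,"rz": 0,"claw": 0.05},{"tx": 0.016,"ty": 0.081,"tz": -0.031,"rx": 0,"ry": 0,"rz": 0,"claw": 0.005},{"tx": 0.016,"ty": 0.081,"tz": -0.031,"rx": 0,"ry": 0,"rz": 0,"claw": 0.005},{"tx": 0.016,"ty": 0.081,"tz": -0.031,"rx": 0,"ry": 0,"rz": 0,"claw": 0.005},{"tx": 0.016,"ty": 0.081,"tz": -0.031,"rx": 0,"ry": 0,"rz": 0,"claw": 0.005},{"tx": 0.016,"ty": 0.081,"tz": -0.031,"rx": 0,"ry": 0,"rz": 0,"claw": 0.005},{"tx": 0.016,"ty": 0.081,"tz": -0.031,"rx": 0,"ry": 0,"rz": 0,"claw": 0.005}]}}

```text
clock: 37.35
eef_pos: [538.1, 271.6, 36.9]
tool_rot: [-3.139, 0.59, -1.752]
force: [-1.3, -3.9, 5.7]
width: 11.9
```

>>> {"method": "apply_moves", "body": {"increments": [{"tx": 0,"ty": 0,"tz": 0.008,"rx": 0,"ry": 0,"rz": 0,"claw": 0.005},{"tx": -0.003,"ty": -0.015,"tz": 0.03,"rx": 0,"ry": 0,"rz": 0,"claw": 0.005},{"tx": -0.008,"ty": -0.045,"tz": 0.045,"rx": 0,"ry": 0,"rz": 0,"claw": 0.005},{"tx": -0.014,"ty": -0.078,"tz": 0.06,"rx": 0,"ry": 0,"rz": 0,"claw": 0.005},{"tx": -0.018,"ty": -0.1,"tz": 0.085,"rx": 0,"ry": 0,"rz": 0,"claw": 0.005},{"tx": -0.022,"ty": -0.12,"tz": 0.11,"rx": 0,"ry": 0,"rz": 0,"claw": 0.005},{"tx": -0.027,"ty": -0.14,"tz": 0.14,"rx": 0,"ry": 0,"rz": 0,"claw": 0.005},{"tx": -0.03,"ty": -0.16,"tz": 0.17,"rx": 0,"ry": 0,"rz": 0,"claw": 0.005},{"tx": -0.03,"ty": -0.16,"tz": 0.17,"rx": 0,"ry": 0,"rz": 0,"claw": 0.005}]}}

```text
clock: 38.25
eef_pos: [509.8, 109.7, 209.2]
tool_rot: [-3.135, 0.589, -1.754]
force: [1.0, 0.0, -1.5]
width: 11.7
```

```bash
cat > s23.py <<'E'
from nxt import *
import s15
from s19 import rel
E=s15.E;q=live();F=pose(34,177.8,1)
K1=([490.5,-56.9,357.2],E([-3.068,-.368,-2.607]),12);K2=([568.2,-112.5,330.1],E([-2.446,-.249,1.924]),12);K3=([472,-160,150],F,12)
if __name__=='__main__':
    s=read_state();print(q,s['eef_pos'],s['width'],s['force'])
    a=run(q,[K1,K2,K3,([472,-160,34],F,4)]);print(a[:3]);print(np.array(a[3]))
    rel(*K1[:2])
E
python3 s23.py;date
```

```text
[ 0.83   0.871 -1.237  2.059  0.53   0.525  2.372] [509.778 109.696 209.175] 11.703721186414144 [ 0.99   0.04  -1.515]
(np.float64(0.0012800202125582345), np.float64(0.0029999999999998916), np.float64(0.14594900201355981))
[[ 0.381  0.532 -0.756  1.589  0.488  1.538  1.64 ]
 [ 0.178  0.885 -0.224  0.997  0.216  1.977  0.429]
 [ 0.003  0.881  0.37   1.56  -0.125  1.322 -1.212]
 [ 0.022  1.044  0.334  1.575 -0.167  1.145 -1.212]]
rel [-0.019 -0.167  0.148] [-9.7  5.8 -9.1]
Fri Dec  4 21:40:41 UTC 2026
```

>>> {"method": "apply_moves", "body": {"increments": [{"tx": -0.005,"ty": -0.042,"tz": 0.037,"rx": -2.4,"ry": 1.5,"rz": -2.3,"claw": 0.005},{"tx": -0.005,"ty": -0.042,"tz": 0.037,"rx": -2.4,"ry": 1.5,"rz": -2.3,"claw": 0.005},{"tx": -0.01,"ty": -0.084,"tz": 0.074,"rx": -4.9,"ry": 2.9,"rz": -4.6,"claw": 0.005},{"tx": -0.01,"ty": -0.084,"tz": 0.074,"rx": -4.9,"ry": 2.9,"rz": -4.6,"claw": 0.005},{"tx": -0.01,"ty": -0.084,"tz": 0.074,"rx": -4.9,"ry": 2.9,"rz": -4.6,"claw": 0.005},{"tx": -0.014,"ty": -0.125,"tz": 0.111,"rx": -7.3,"ry": 4.4,"rz": -6.9,"claw": 0.005},{"tx": -0.014,"ty": -0.125,"tz": 0.111,"rx": -7.3,"ry": 4.4,"rz": -6.9,"claw": 0.005},{"tx": -0.014,"ty": -0.125,"tz": 0.111,"rx": -7.3,"ry": 4.4,"rz": -6.9,"claw": 0.005},{"tx": -0.019,"ty": -0.167,"tz": 0.148,"rx": -9.7,"ry": 5.8,"rz": -9.1,"claw": 0.005},{"tx": -0.019,"ty": -0.167,"tz": 0.148,"rx": -9.7,"ry": 5.8,"rz": -9.1,"claw": 0.005}]}}

```text
clock: 39.25
eef_pos: [489.0, -59.1, 356.0]
tool_rot: [-3.072, -0.362, -2.609]
force: [0.2, -0.8, -1.7]
width: 11.7
```

>>> {"method": "apply_moves", "body": {"increments": [{"tx": 0.021,"ty": -0.014,"tz": -0.006,"rx": -2.0,"ry": 0.3,"rz": -4.5,"claw": 0.005},{"tx": 0.021,"ty": -0.014,"tz": -0.006,"rx": -2.0,"ry": 0.3,"rz": -4.5,"claw": 0.005},{"tx": 0.021,"ty": -0.014,"tz": -0.006,"rx": -2.0,"ry": 0.3,"rz": -4.5,"claw": 0.005},{"tx": 0.042,"ty": -0.029,"tz": -0.011,"rx": -3.9,"ry": 0.5,"rz": -9.0,"claw": 0.005},{"tx": 0.042,"ty": -0.029,"tz": -0.011,"rx": -3.9,"ry": 0.5,"rz": -9.0,"claw": 0.005},{"tx": 0.042,"ty": -0.029,"tz": -0.011,"rx": -3.9,"ry": 0.5,"rz": -9.0,"claw": 0.005},{"tx": 0.063,"ty": -0.043,"tz": -0.017,"rx": -5.9,"ry": 0.8,"rz": -13.5,"claw": 0.005},{"tx": 0.063,"ty": -0.043,"tz": -0.017,"rx": -5.9,"ry": 0.8,"rz": -13.5,"claw": 0.005},{"tx": 0.063,"ty": -0.043,"tz": -0.017,"rx": -5.9,"ry": 0.8,"rz": -13.5,"claw": 0.005},{"tx": 0.084,"ty": -0.057,"tz": -0.022,"rx": -7.8,"ry": 1.1,"rz": -18.0,"claw": 0.005},{"tx": 0.084,"ty": -0.057,"tz": -0.022,"rx": -7.8,"ry": 1.1,"rz": -18.0,"claw": 0.005},{"tx": 0.084,"ty": -0.057,"tz": -0.022,"rx": -7.8,"ry": 1.1,"rz": -18.0,"claw": 0.005}]}}

```text
clock: 40.45
eef_pos: [572.2, -113.4, 328.2]
tool_rot: [-2.451, -0.229, 1.886]
force: [-0.4, -0.6, -2.1]
width: 11.5
```

```bash
python3 - <<'E'
from s23 import *
print(q);a=run(q,[K3]);print(a[:3]);rel([472,-162,150],F)
E
date
```

```text
[0.055 0.886 0.099 0.992 0.055 1.976 0.546]
(np.float64(0.0015491229463758197), np.float64(0.055019554172252016), np.float64(0.13949947243347466))
rel [-0.1   -0.049 -0.178] [-13.6  -1.1 -18.3]
Fri Dec  4 21:41:10 UTC 2026
```

>>> {"method": "apply_moves", "body": {"increments": [{"tx": -0.025,"ty": -0.012,"tz": -0.03,"rx": -3.4,"ry": -0.3,"rz": -4.6,"claw": 0.005},{"tx": -0.025,"ty": -0.012,"tz": -0.03,"rx": -3.4,"ry": -0.3,"rz": -4.6,"claw": 0.005},{"tx": -0.025,"ty": -0.012,"tz": -0.03,"rx": -3.4,"ry": -0.3,"rz": -4.6,"claw": 0.005},{"tx": -0.05,"ty": -0.025,"tz": -0.07,"rx": -6.8,"ry": -0.5,"rz": -9.1,"claw": 0.005},{"tx": -0.05,"ty": -0.025,"tz": -0.07,"rx": -6.8,"ry": -0.5,"rz": -9.1,"claw": 0.005},{"tx": -0.05,"ty": -0.025,"tz": -0.07,"rx": -6.8,"ry": -0.5,"rz": -9.1,"claw": 0.005},{"tx": -0.075,"ty": -0.037,"tz": -0.12,"rx": -10.2,"ry": -0.8,"rz": -13.7,"claw": 0.005},{"tx": -0.075,"ty": -0.037,"tz": -0.12,"rx": -10.2,"ry": -0.8,"rz": -13.7,"claw": 0.005},{"tx": -0.075,"ty": -0.037,"tz": -0.12,"rx": -10.2,"ry": -0.8,"rz": -13.7,"claw": 0.005},{"tx": -0.1,"ty": -0.049,"tz": -0.16,"rx": -13.6,"ry": -1.1,"rz": -18.3,"claw": 0.005},{"tx": -0.1,"ty": -0.049,"tz": -0.16,"rx": -13.6,"ry": -1.1,"rz": -18.3,"claw": 0.005},{"tx": -0.1,"ty": -0.049,"tz": -0.16,"rx": -13.6,"ry": -1.1,"rz": -18.3,"claw": 0.005}]}}

```text
clock: 41.65
eef_pos: [470.0, -161.3, 169.2]
tool_rot: [-3.005, 0.601, 0.191]
force: [0.1, -0.4, -0.7]
width: 11.8
```

```bash
python3 - <<'E'
from s23 import *
s=read_state();print(q,s['eef_pos'],s['tool_rot']);rel([472,-162,33],pose(33.8,177.8,1))
E
```

```text
[-0.123  0.925  0.63   1.543 -0.269  1.402 -0.849] [ 469.998 -161.264  169.237] [-3.005  0.601  0.191]
rel [ 0.002 -0.001 -0.136] [-1.3 -0.2 -1.8]
```

>>> {"method": "apply_moves", "body": {"increments": [{"tx": 0.001,"ty": 0,"tz": -0.03,"rx": -0.7,"ry": -0.1,"rz": -0.9,"claw": 0.005},{"tx": 0.002,"ty": -0.001,"tz": -0.06,"rx": -1.3,"ry": -0.2,"rz": -1.8,"claw": 0.005},{"tx": 0.002,"ty": -0.001,"tz": -0.09,"rx": -1.3,"ry": -0.2,"rz": -1.8,"claw": 0.005},{"tx": 0.002,"ty": -0.001,"tz": -0.115,"rx": -1.3,"ry": -0.2,"rz": -1.8,"claw": 0.005},{"tx": 0.002,"ty": -0.001,"tz": -0.127,"rx": -1.3,"ry": -0.2,"rz": -1.8,"claw": 0.005},{"tx": 0.002,"ty": -0.001,"tz": -0.133,"rx": -1.3,"ry": -0.2,"rz": -1.8,"claw": 0.005},{"tx": 0.002,"ty": -0.001,"tz": -0.136,"rx": -1.3,"ry": -0.2,"rz": -1.8,"claw": 0.005},{"tx": 0.002,"ty": -0.001,"tz": -0.137,"rx": -1.3,"ry": -0.2,"rz": -1.8,"claw": 0.005},{"tx": 0.002,"ty": -0.001,"tz": -0.137,"rx": -1.3,"ry": -0.2,"rz": -1.8,"claw": 0.035},{"tx": 0.002,"ty": -0.001,"tz": -0.137,"rx": -1.3,"ry": -0.2,"rz": -1.8,"claw": 0.035},{"tx": 0.002,"ty": -0.001,"tz": -0.137,"rx": -1.3,"ry": -0.2,"rz": -1.8,"claw": 0.035}]}}

```text
clock: 42.75
eef_pos: [474.7, -162.4, 35.6]
tool_rot: [3.141, 0.586, -0.037]
force: [1.2, -0.0, 0.4]
width: 34.9
```

>>> {"method": "apply_moves", "body": {"increments": [{"tx": 0,"ty": 0,"tz": 0.03,"rx": 0,"ry": 0,"rz": 0,"claw": 0.035},{"tx": 0,"ty": 0,"tz": 0.05,"rx": 0,"ry": -1.7,"rz": 0,"claw": 0.035},{"tx": 0,"ty": 0,"tz": 0.05,"rx": 0,"ry": -3.4,"rz": 0,"claw": 0.035},{"tx": 0,"ty": 0,"tz": 0.05,"rx": 0,"ry": -5.1,"rz": 0,"claw": 0.035},{"tx": 0,"ty": 0,"tz": 0.05,"rx": 0,"ry": -6.8,"rz": 0,"claw": 0.035},{"tx": 0,"ty": 0,"tz": 0.05,"rx": 0,"ry": -6.8,"rz": 0,"claw": 0.035},{"tx": 0,"ty": 0,"tz": 0.02,"rx": 0,"ry": -6.8,"rz": 0,"claw": 0.035},{"tx": 0,"ty": 0,"tz": -0.002,"rx": 0,"ry": -6.8,"rz": 0,"claw": 0.035},{"tx": 0,"ty": 0,"tz": -0.002,"rx": 0,"ry": -6.8,"rz": 0,"claw": 0.035}]}}

```text
clock: 43.65
eef_pos: [473.9, -161.6, 31.1]
tool_rot: [-3.119, -0.002, -0.031]
force: [-0.5, 0.0, -0.1]
width: 35.0
```

```bash
python3 - <<'E'
from s23 import *
s=read_state();x=s['eef_pos'];print(q,x,s['tool_rot'],s['force'],s['width']);M=E(s['tool_rot'])
c=R.from_euler('z',90,degrees=True)
for sg in(1,-1):
    D_=R.from_euler('z',90*sg,degrees=True)
    a=run(q,[(x+[0,0,120],M,3),(x+[30,0,180],D_*M,10),(x+[0,0,120],D_*D_*M,10),(x,D_*D_*M,3)]);print(sg,a[:3],a[3][-1])
save=__import__('h').save
save('top','t3.png',(250,220,400,360),4)
E
date
```

```text
[ 0.077  0.821  0.321  2.08  -0.774  0.37  -0.562] [ 473.932 -161.636   31.072] [-3.119 -0.002 -0.031] [-0.483  0.049 -0.123] 35.03461056597348
1 (np.float64(0.003011365327823063), np.float64(0.06023344903102654), np.float64(0.12336234161310905)) [ 0.336  0.789 -0.116  2.082  0.375  0.29   1.433]
-1 (np.float64(117.17302907564215), np.float64(0.0029999999999998916), np.float64(0.1407068599838932)) [-0.378  1.232  1.256  2.077 -1.097  1.152 -2.937]
Fri Dec  4 21:42:02 UTC 2026
```

>>> {"method": "apply_moves", "body": {"increments": [{"tx": 0,"ty": 0,"tz": 0,"rx": 0,"ry": 0,"rz": 0,"claw": 0.005},{"tx": 0,"ty": 0,"tz": 0,"rx": 0,"ry": 0,"rz": 0,"claw": 0.005},{"tx": 0,"ty": 0,"tz": 0,"rx": 0,"ry": 0,"rz": 0,"claw": 0.005},{"tx": 0,"ty": 0,"tz": 0,"rx": 0,"ry": 0,"rz": 0,"claw": 0.005},{"tx": 0,"ty": 0,"tz": 0,"rx": 0,"ry": 0,"rz": 0,"claw": 0.005},{"tx": 0,"ty": 0,"tz": 0.02,"rx": 0,"ry": 0,"rz": 0,"claw": 0.005},{"tx": 0,"ty": 0,"tz": 0.06,"rx": 0,"ry": 0,"rz": 0,"claw": 0.005},{"tx": 0,"ty": 0,"tz": 0.1,"rx": 0,"ry": 0,"rz": 0,"claw": 0.005},{"tx": 0,"ty": 0,"tz": 0.12,"rx": 0,"ry": 0,"rz": 0,"claw": 0.005},{"tx": 0,"ty": 0,"tz": 0.12,"rx": 0,"ry": 0,"rz": 0,"claw": 0.005}]}}

```text
clock: 44.7
eef_pos: [475.6, -162.4, 155.3]
tool_rot: [-3.122, -0.01, -0.03]
force: [0.1, -0.1, -0.4]
width: 11.9
```

>>> {"method": "apply_moves", "body": {"increments": [{"tx": 0.01,"ty": 0,"tz": 0.02,"rx": 0,"ry": 0,"rz": 3,"claw": 0.005},{"tx": 0.01,"ty": 0,"tz": 0.02,"rx": 0,"ry": 0,"rz": 3,"claw": 0.005},{"tx": 0.02,"ty": 0,"tz": 0.04,"rx": 0,"ry": 0,"rz": 7,"claw": 0.005},{"tx": 0.02,"ty": 0,"tz": 0.04,"rx": 0,"ry": 0,"rz": 7,"claw": 0.005},{"tx": 0.03,"ty": 0,"tz": 0.06,"rx": 0,"ry": 0,"rz": 12,"claw": 0.005},{"tx": 0.03,"ty": 0,"tz": 0.06,"rx": 0,"ry": 0,"rz": 12,"claw": 0.005},{"tx": 0.03,"ty": 0,"tz": 0.06,"rx": 0,"ry": 0,"rz": 12,"claw": 0.005},{"tx": 0.03,"ty": 0,"tz": 0.06,"rx": 0,"ry": 0,"rz": 18,"claw": 0.005},{"tx": 0.03,"ty": 0,"tz": 0.06,"rx": 0,"ry": 0,"rz": 18,"claw": 0.005},{"tx": 0.03,"ty": 0,"tz": 0.06,"rx": 0,"ry": 0,"rz": 18,"claw": 0.005},{"tx": 0.03,"ty": 0,"tz": 0.06,"rx": 0,"ry": 0,"rz": 18,"claw": 0.005},{"tx": 0.03,"ty": 0,"tz": 0.06,"rx": 0,"ry": 0,"rz": 18,"claw": 0.005}]}}

```text
clock: 45.9
eef_pos: [503.5, -161.6, 211.6]
tool_rot: [-3.119, -0.007, 1.541]
force: [0.2, -0.6, -1.5]
width: 12.1
```

>>> {"method": "apply_moves", "body": {"increments": [{"tx": -0.01,"ty": 0,"tz": -0.02,"rx": 0,"ry": 0,"rz": 4,"claw": 0.005},{"tx": -0.01,"ty": 0,"tz": -0.02,"rx": 0,"ry": 0,"rz": 4,"claw": 0.005},{"tx": -0.01,"ty": 0,"tz": -0.02,"rx": 0,"ry": 0,"rz": 4,"claw": 0.005},{"tx": -0.02,"ty": 0,"tz": -0.04,"rx": 0,"ry": 0,"rz": 9,"claw": 0.005},{"tx": -0.02,"ty": 0,"tz": -0.04,"rx": 0,"ry": 0,"rz": 9,"claw": 0.005},{"tx": -0.02,"ty": 0,"tz": -0.04,"rx": 0,"ry": 0,"rz": 9,"claw": 0.005},{"tx": -0.03,"ty": 0,"tz": -0.06,"rx": 0,"ry": 0,"rz": 14,"claw": 0.005},{"tx": -0.03,"ty": 0,"tz": -0.06,"rx": 0,"ry": 0,"rz": 14,"claw": 0.005},{"tx": -0.03,"ty": 0,"tz": -0.06,"rx": 0,"ry": 0,"rz": 14,"claw": 0.005},{"tx": -0.03,"ty": 0,"tz": -0.06,"rx": 0,"ry": 0,"rz": 18,"claw": 0.005},{"tx": -0.03,"ty": 0,"tz": -0.06,"rx": 0,"ry": 0,"rz": 18,"claw": 0.005},{"tx": -0.03,"ty": 0,"tz": -0.06,"rx": 0,"ry": 0,"rz": 18,"claw": 0.005}]}}

```text
clock: 47.1
eef_pos: [473.5, -161.9, 152.0]
tool_rot: [-3.122, -0.007, 3.112]
force: [0.8, -0.1, -0.1]
width: 11.5
```

```bash
python3 - <<'E'
from s23 import *
s=read_state();x=s['eef_pos'];print(q,x,s['tool_rot'],s['force'],s['width'])
W=E([np.pi,0,np.pi-.031]);rel([472,-162,31],W);a=run(q,[([472,-162,31],W,5)]);print(a[:3])
E
date
```

```text
[ 0.425  0.574 -0.24   2.019  0.274  0.584  1.532] [ 473.539 -161.905  152.037] [-3.122 -0.007  3.112] [ 0.794 -0.146 -0.06 ] 11.497937732568039
rel [-0.002 -0.    -0.121] [ 0.2 -0.1 -0. ]
(np.float64(0.0008057667461253164), np.float64(0.06257788190987493), np.float64(0.059828294499396306))
Fri Dec  4 21:42:40 UTC 2026
```

View pics/t3.png

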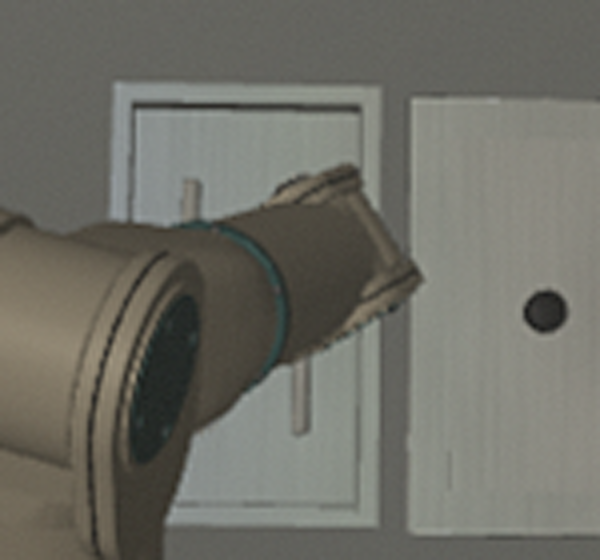

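>>> {"method": "apply_moves", "body": {"increments": [{"tx": -0.001,"ty": 0,"tz": -0.035,"rx": 0,"ry": 0,"rz": 0,"claw": 0.005},{"tx": -0.001,"ty": 0,"tz": -0.07,"rx": 0,"ry": 0,"rz": 0,"claw": 0.005},{"tx": -0.001,"ty": 0,"tz": -0.1,"rx": 0,"ry": 0,"rz": 0,"claw": 0.005},{"tx": -0.001,"ty": 0,"tz": -0.112,"rx": 0,"ry": 0,"rz": 0,"claw": 0.005},{"tx": -0.001,"ty": 0,"tz": -0.117,"rx": 0,"ry": 0,"rz": 0,"claw": 0.005},{"tx": -0.001,"ty": 0,"tz": -0.12,"rx": 0,"ry": 0,"rz": 0,"claw": 0.005},{"tx": -0.001,"ty": 0,"tz": -0.12,"rx": 0,"ry": 0,"rz": 0,"claw": 0.005},{"tx": -0.001,"ty": 0,"tz": -0.121,"rx": 0,"ry": 0,"rz": 0,"claw": 0.005},{"tx": -0.001,"ty": 0,"tz": -0.121,"rx": 0,"ry": 0,"rz": 0,"claw": 0.035},{"tx": -0.001,"ty": 0,"tz": -0.121,"rx": 0,"ry": 0,"rz": 0,"claw": 0.035},{"tx": -0.001,"ty": 0,"tz": -0.121,"rx": 0,"ry": 0,"rz": 0,"claw": 0.035}]}}

```text
clock: 48.2
eef_pos: [473.8, -162.5, 32.3]
tool_rot: [-3.121, -0.004, 3.11]
force: [-0.8, 0.4, 0.9]
width: 34.6
```

>>> {"method": "apply_moves", "body": {"increments": [{"tx": 0,"ty": 0,"tz": 0.04,"rx": 0,"ry": 0,"rz": 0,"claw": 0.035},{"tx": 0,"ty": 0,"tz": 0.09,"rx": 0,"ry": 0,"rz": 0,"claw": 0.035},{"tx": 0,"ty": 0,"tz": 0.14,"rx": 0,"ry": 0,"rz": 0,"claw": 0.035},{"tx": 0,"ty": 0,"tz": 0.19,"rx": 0,"ry": 0,"rz": 0,"claw": 0.035},{"tx": 0,"ty": -0.05,"tz": 0.22,"rx": 0,"ry": 0,"rz": 0,"claw": 0.035},{"tx": 0,"ty": -0.1,"tz": 0.22,"rx": 0,"ry": 0,"rz": 0,"claw": 0.035},{"tx": 0,"ty": -0.15,"tz": 0.22,"rx": 0,"ry": 0,"rz": 0,"claw": 0.035},{"tx": 0,"ty": -0.2,"tz": 0.22,"rx": 0,"ry": 0,"rz": 0,"claw": 0.035},{"tx": 0,"ty": -0.25,"tz": 0.22,"rx": 0,"ry": 0,"rz": 0,"claw": 0.035},{"tx": 0,"ty": -0.28,"tz": 0.22,"rx": 0,"ry": 0,"rz": 0,"claw": 0.035},{"tx": 0,"ty": -0.28,"tz": 0.22,"rx": 0,"ry": 0,"rz": 0,"claw": 0.035}]}}

```text
clock: 49.3
eef_pos: [470.4, -449.5, 251.1]
tool_rot: [-3.117, -0.007, 3.101]
force: [-1.2, 0.6, -0.8]
width: 35.3
```

```bash
python3 -c "
from h import *
save('top','t4.png',(80,170,380,370),2.6)"; python3 rs.py; date
```

```text
49.35 q [ 0.8704, 0.6332,-0.2847, 1.523 , 0.2228, 1.0095, 2.0543] [ 471.6 -445.4  251. ] [-3.12  -0.007  3.105] [-0.2  0.8  0.2] 34.99681320201764
Fri Dec  4 21:43:07 UTC 2026
```

View pics/t4.png

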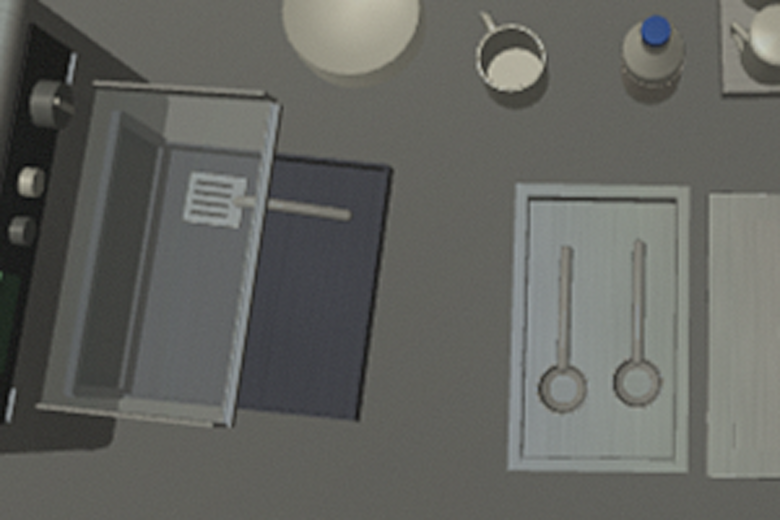

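The picture shows both spoons bowls up, side by side in the pan with their handles at the far end. The turner is untouched and the lid lies flat beside the pan, so I am handing in.

```bash
python3 -c "
from cell import finish_job
print(finish_job())"
```

```text
the job is handed in; nothing more can be done
None
```

The job is done and handed in at about 49 s on the robot's clock, against the 69 s limit. I took the lid off by its knob and set it flat on the table beside the pan, knob up. I then collected both spoons from under the guard and laid them lengthwise side by side in the pan.

**Last check:** The final top picture, taken before handing in, shows:
- both spoons bowls up, handles at the same (far) end, lying parallel in the pan;
- the turner still in the tray;
- the mug and bottle where they stood, and the part of the lid in view lying flat.

The knob was last seen standing up in a picture taken about 6 s of robot time earlier. The bowl and cup were outside that last picture and were not checked again. The force readings I saw at the ends of moves stayed under about 8 N.

**What went wrong or could count against it:**
- **First reach for spoon A:** it stopped short at joint limits without touching anything. I backed out and made several extra arm moves to reach a workable posture.
- **Joint 7:** on the way to spoon B it read 2.942 rad, just past its stated limit of 2.94. Joint 6 also read 1.98 rad, exactly its limit.
- **Spoon B:** it was first laid in the pan facing the wrong way. I gripped it again, turned it half round and laid it down properly.

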